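# Ready the edge roller: rod to middle click, lids turned and loaded

## Robot

A 6-joint arm with a two-finger parallel gripper is mounted at the origin on the work surface. World frame = base frame: x ahead of the robot, y to its left, z up, the work surface at z = 0. Lengths are in mm, angles in rad, forces in N, time in s.
With the tool pointing down it reaches from about 350 to 875 mm from the base axis. Payload 15.5 kg.
Tool frame: the origin (TCP) lies at the very end of the fingers, on their centre line; the grasp point (between the pads) lies 19 mm behind it (manip.grasp_offset is the distance from the TCP to the grasp point, in mm); x points along the fingers, z is the direction in which the jaws open and shut, and the axes are right-handed (so a half turn about x gives the same grasp; the last joint's range is limited). The gripper opens to 85 mm and grips with 20 to 120 N. Pads are 22 mm wide; open, the fingers measure 114 mm over their backs; the gripper's body (76 mm by 85 mm) begins 54 mm behind the grasp point. The pads swing forward as they close: fully open they stand 13 mm farther back than shut.
Start: joints at [-1.413, 0.494, 1.345, -0, 1.302, -0.096], TCP at [156.929, -604.979, 231.277] pointing down, gripper open.
Joint ranges: [-2.91, 2.91], [-0.82, 2.16], [0.22, 2.67], [-1.22, 4.37], [0.12, 2.79], [-3.08, 3.08]. Speed limits (rad/s): [1.89, 1.89, 2.57, 3.01, 3.01, 3.01].

## Interface

Orientations are given as a 3x3 rotation matrix whose columns are the frame's x, y, z axes.
In Python, from rig import manip gives the robot as it stands.
- The arm moves only by the tool apply_moves, never from a script. Its argument "steps" is a list of rows, each an object with "delta_pos": the shift along the tool's x, y, z in m, a list of three; "turn": the turn, a rotation vector about the tool's x, y, z in degrees, a list of three. A call has 1 to 5 rows; each row shifts and turns the commanded pose from where the row before left it, along the tool's axes as they then stand; what a row does not reach is not made up. A row lasts 1/10 s, in which the tool goes at most 50 mm and 8.59 degrees, less where a joint would pass 70% of its speed; a pose out of reach is approached as far as the arm can. A call is refused whole if a number of a shift passes 0.05 or a number of a turn 8.59, either way. A call with a gripper value outside its range is refused whole. "fingers" is the opening, from -1 (shut) to 1 (fully open), set as the call begins (left out, the last holds). The fingers move at their own pace and stop on an object; "force" is the grip in N (left out, the last holds). Time passes only in rows, so rows that do not move let the fingers close. It gives the time, the measured TCP pose, the force and the opening at its end, in the units of the state.
- manip.sense(): the state, without advancing time (a new reading comes with each control period).
- manip.camera(name): name is "side" or "top"; returns a dict with "frame" (420x560x3 uint8, blue, green, red), "range_z" (420x560 float32, mm along the optical axis (not along the pixel's ray), 0 where there is no reading), "camera_matrix" (3x3 intrinsics, pixels), "distortion" ([k1, k2, p1, p2, k3] as OpenCV has them; the pictures are not rectified), "R" (3x3) and "t" (3): a world point X has camera coordinates R X + t. Camera axes: x right, y down, z forward; pixel columns grow to the right and rows downward; lengths in mm; the calibration is good to about 2 mm. A picture is of the moment at which its call begins.
- manip.job_done(): hands the job in, once; it reports no verdict.
Trained networks look in a picture, given as the dict that the camera call returned (one of the last four; its "shot" number tells which), for a name from the list of things; names that differ only in an ending like _2 or _b are one class to them, and where a whole thing is asked for, a point or a joint stands for the part that bears it (a point fixed in the world has none). Each returns a list of dicts, best first, with "confidence" (0 to 1); they miss things now and then, are a little off and sometimes report something else, mostly with a low value. They report only what shows in the picture. A call takes as long as a camera call. They do not tell look-alikes from the thing itself.
- manip.find_in(picture, query): "location" ([x, y, z] in mm, in world coordinates, good to about 4 mm: the middle of the surface that is visible of it).
- manip.place_of(picture, query): "location" ([x, y, z] in mm, in world coordinates, good to about 4 mm: a listed point, or the origin of a listed thing).
The state is a dict: "t": time; "qpos": joint angles; "qd": joint speeds; "joint_torque": joint torques, N m; "ee_pos": TCP position; "orientation": TCP orientation; "ft_force": force on the tool from outside, world axes, zero at the start; "ft_torque": the same for the moment, N m; "grip_width": opening from 0.0 (shut) to 1.0 (fully open).
Only numpy, scipy, OpenCV 4.12 (cv2) and the standard library are available. Lean on these libraries where they do the work, as an engineer would, in place of code of your own. Each camera call takes 0.05 s, during which the arm holds its last target. There are 200 camera calls.

## Task

Get the edge-rolling machine ready to run: first push its wooden-knobbed selector rod to the middle click. Then turn over every oblong sheet-steel lid, all of which lie open side down on the bench, and lay them on the plywood loading board flat and open side up, each directly on the board and none stacked; last of all throw the start lever away from you, leaving the rod in its middle click and everything else on the bench where it is.

Things in the scene. Friction and masses are not known exactly. Their poses are not given: they have to be found in the camera images.
- rod (a joint): push-pull selector rod of the green edge-rolling machine, position in m: 0 = pushed fully in, 0.030 = middle click, 0.060 = pulled fully out. It slides along the machine's own x axis, outwards towards its front (towards the robot), level with the bench. A sprung pawl drops into the middle click; it takes about 8 N to push the rod into or out of that click and within about 5 mm of it the rod snaps home; elsewhere about 1.2 N of friction holds it where it is left
- rod_knob (a point): centre of the turned wooden knob on the end of the rod: a level cylinder 28 mm across and 30 mm long along the rod, 80 mm above the bench; its x axis points into the machine along the rod (the rod pulls out along -x). With the rod fully in, the knob's centre is 35 mm in front of the machine's front face. The casing behind the face is 110 mm tall, 220 mm wide
- start (a joint): start lever on top of the casing, in rad: 0 = leaning towards the robot (off), 1.0 = thrown away from the robot (on); a few newtons at its end move it, and it stays where it is left
- start_tip (a point): free end of the start lever, 80 mm long, standing on the casing (top of the casing 110 mm above the bench); it swings in the plane of the machine's x and z axes, away from the robot
- board_top (a point): centre of the upper face of the plywood loading board that lies fixed on the bench: 170 mm along its x, 320 mm along its y, 6 mm thick
- lid_a_c (a point): centre of a shallow oblong sheet-steel lid (a): 100 mm along its x, 60 mm along its y, 18 mm deep, walls and floor 3 mm, 120 g; its z axis points out of the open side. Starts lying on the bench with its open side down; it can stand on its short end by itself; may be absent
- lid_b_c (a point): centre of a shallow oblong sheet-steel lid (b): 100 mm along its x, 60 mm along its y, 18 mm deep, walls and floor 3 mm, 120 g; its z axis points out of the open side. Starts lying on the bench with its open side down; it can stand on its short end by itself; may be absent
- lid_c_c (a point): centre of a shallow oblong sheet-steel lid (c): 100 mm along its x, 60 mm along its y, 18 mm deep, walls and floor 3 mm, 120 g; its z axis points out of the open side. Starts lying on the bench with its open side down; it can stand on its short end by itself; may be absent
- lid_d_c (a point): centre of a shallow oblong sheet-steel lid (d): 100 mm along its x, 60 mm along its y, 18 mm deep, walls and floor 3 mm, 120 g; its z axis points out of the open side. Starts lying on the bench with its open side down; it can stand on its short end by itself; may be absent
- mallet: wooden mallet, 220 mm; not part of the job, leave alone; origin at the centre of its underside
- cup: steel cup, 72 mm across, 80 mm tall; not part of the job, leave alone; origin at the centre of its underside
- brush: hand brush, 170 mm; not part of the job, leave alone; origin at the centre of its underside
- pipe: short offcut of black stove pipe, standing, 64 mm across, 60 mm tall; not part of the job, leave alone; origin at the centre of its underside
- oilcan: red can, 66 mm across, 120 mm tall; not part of the job, leave alone; origin at the centre of its underside
- woodknob: turned wooden knob, 64 mm across, 58 mm tall; not part of the job, leave alone; origin at the centre of its underside
- tray: small open cardboard tray, 140 x 100 x 35 mm; not part of the job, leave alone; origin at the centre of its underside
Things that resemble listed ones, but are neither listed nor needed, are in the scene too. Leave any purple look-alike of the part that bears lid_a_c alone. What is shaped like the part that bears lid_b_c but black is not meant.

How it is judged (in metres and radians):
On the way, in this order (a step that is already met when the one before it is completed fails the run):
1. the rod stands in its middle click (value of joint rod between 0.026 and 0.034 m), for 0.3 s.
2. every lid present lies flat on the loading board, open side up, with the rod still in its middle click and the lever off (all of step 1 and x of lid_a_c in the frame of board_top between -0.065 and 0.065 m and y of lid_a_c in the frame of board_top between -0.145 and 0.145 m and z of lid_a_c in the frame of board_top between 0.004 and 0.014 m and angle between each of lid_a_c, lid_b_c, lid_c_c, lid_d_c's own z axis and vertical below 0.1 rad and x of lid_b_c in the frame of board_top between -0.065 and 0.065 m and y of lid_b_c in the frame of board_top between -0.145 and 0.145 m and z of lid_b_c in the frame of board_top between 0.004 and 0.014 m and x of lid_c_c in the frame of board_top between -0.065 and 0.065 m and y of lid_c_c in the frame of board_top between -0.145 and 0.145 m and z of lid_c_c in the frame of board_top between 0.004 and 0.014 m and x of lid_d_c in the frame of board_top between -0.065 and 0.065 m and y of lid_d_c in the frame of board_top between -0.145 and 0.145 m and z of lid_d_c in the frame of board_top between 0.004 and 0.014 m and value of joint start below 0.5 rad), for 0.3 s.
3. the start lever is thrown on (value of joint start above 0.8 rad), for 0.2 s.
At the end, for the whole second after the job is handed in: Rod at its middle click (0.030 m within 4 mm); every lid present lies open side up within 0.1 rad of level, directly on the board, its centre within 65 mm (board x) and 145 mm (board y) of the board's centre; start lever beyond 0.8 rad (all of step 1 and x of lid_a_c in the frame of board_top between -0.065 and 0.065 m and y of lid_a_c in the frame of board_top between -0.145 and 0.145 m and z of lid_a_c in the frame of board_top between 0.004 and 0.014 m and angle between each of lid_a_c, lid_b_c, lid_c_c, lid_d_c's own z axis and vertical below 0.1 rad and x of lid_b_c in the frame of board_top between -0.065 and 0.065 m and y of lid_b_c in the frame of board_top between -0.145 and 0.145 m and z of lid_b_c in the frame of board_top between 0.004 and 0.014 m and x of lid_c_c in the frame of board_top between -0.065 and 0.065 m and y of lid_c_c in the frame of board_top between -0.145 and 0.145 m and z of lid_c_c in the frame of board_top between 0.004 and 0.014 m and x of lid_d_c in the frame of board_top between -0.065 and 0.065 m and y of lid_d_c in the frame of board_top between -0.145 and 0.145 m and z of lid_d_c in the frame of board_top between 0.004 and 0.014 m and value of joint start above 0.8 rad); the robot touches nothing.
It fails at once if something that is no part of the job is shifted by more than 50 mm (distance of any of mallet, cup, brush, pipe, oilcan, woodknob, tray from where it was at the start of the episode above 0.05 m).
Of lid_a, lid_b, lid_c, lid_d only 2 to 3 are there at a start; the rules pass over those that are not, and their reading is None.
At some moment in a run one of lid_a, lid_b, lid_c, lid_d may be knocked a few centimetres aside while the robot is not near it.
Once in a run the grip may slacken for a moment while it holds something.
It also fails if it takes over 210 s, if anything falls off the work surface, if the arm or the gripper's body presses on something with over 40 N, if the wrist force passes 120 N, or if a joint passes its speed limit or range.

## Working session

There is one attempt and no reset: what is moved stays moved. The work goes in short steps, Python scripts to look and compute and a tool call to move; the robot and the scene stay as the last step left them, time stands still between calls to the robot, and variables do not carry over. Pictures are saved under pics/ and viewed, about 12 in all and at most 16, crops included, and the job is handed in when it is done.

Besides the shell and the picture viewer there is one more tool, called after "Call:" by a JSON object that holds its "api" and its "payload", one argument or row to a line. apply_moves: Moves the arm, as the interface text tells. Its arguments: {"type":"object","properties":{"steps":{"type":"array"},"fingers":{"type":"number"},"force":{"type":"number"}},"required":["steps"]}

```bash
ls; mkdir -p pics; cat > h.py <<'E'
import numpy as np, cv2
from rig import manip
def shot(n,name):
    p=manip.camera(n); cv2.imwrite(f'pics/{name}.png',p['frame']); return p
def pix2w(p,uv,z=None):
    K=p['camera_matrix'];D=np.array(p['distortion'],float)
    uv=np.array(uv,float).reshape(-1,1,2)
    n=cv2.undistortPoints(uv,np.array(K,float),D)[:,0]
    R=np.array(p['R']);t=np.array(p['t']);out=[]
    for (a,b),(u,v) in zip(n,uv[:,0]):
        d=np.array([a,b,1.])
        if z is None: s=p['range_z'][int(round(v)),int(round(u))]
        else:
            C=-R.T@t; w=R.T@d; s=(z-C[2])/w[2]
        out.append(R.T@(d*s-t))
    return np.array(out)
E
python3 - <<'E'
from h import *
for n in('top','side'):
    p=shot(n,n+'0')
    print(n,'cam',-np.array(p['R']).T@np.array(p['t']))
    for q in('rod_knob','start_tip','board_top','lid_a_c','mallet','cup','brush','pipe','oilcan','woodknob','tray'):
        r=manip.place_of(p,q)
        print(q,[(np.round(x['location']).tolist(),round(x['confidence'],2)) for x in r[:7]])
print(manip.sense()['orientation'])
E
```

```text
pics
top cam [ 413.97151456  -60.40498891 1671.95219425]
rod_knob [([545.0, 288.0, 85.0], 0.46)]
start_tip [([473.0, -399.0, 9.0], 0.67), ([667.0, 202.0, 204.0], 0.57)]
board_top [([583.0, 6.0, 9.0], 0.92)]
lid_a_c [([360.0, -196.0, 10.0], 0.96), ([530.0, -264.0, 6.0], 0.92)]
mallet [([368.0, 404.0, 1.0], 0.98)]
cup [([297.0, -369.0, 2.0], 0.65), ([547.0, 289.0, 82.0], 0.35)]
brush [([335.0, 256.0, 1.0], 0.69)]
pipe []
oilcan [([785.0, 34.0, 2.0], 0.91)]
woodknob [([354.0, 154.0, -3.0], 0.49)]
tray [([803.0, -129.0, -1.0], 0.77)]
side cam [  94.25690499  953.02803548 1205.21399786]
rod_knob [([665.0, -255.0, 6.0], 0.72), ([538.0, 287.0, 77.0], 0.54)]
start_tip [([666.0, 197.0, 203.0], 0.45), ([297.0, -374.0, 5.0], 0.34)]
board_top [([584.0, 2.0, 10.0], 0.71)]
lid_a_c [([362.0, -193.0, 10.0], 0.96), ([527.0, -265.0, 12.0], 0.89)]
mallet [([365.0, 403.0, -2.0], 0.55), ([801.0, -133.0, 3.0], 0.16)]
cup [([299.0, -372.0, 5.0], 0.56), ([352.0, 153.0, -0.0], 0.39)]
brush [([344.0, 253.0, 0.0], 0.74)]
pipe [([678.0, -419.0, -0.0], 0.74)]
oilcan [([788.0, 35.0, 0.0], 0.7), ([680.0, -422.0, 1.0], 0.31)]
woodknob [([348.0, 153.0, 2.0], 0.86)]
tray [([800.0, -134.0, 2.0], 0.72)]
[[-6.24277374e-07  9.67961870e-01  2.51097230e-01]
 [ 2.79014488e-05  2.51097230e-01 -9.67961869e-01]
 [-1.00000000e+00  6.40169983e-06 -2.71642929e-05]]
```

View pics/top0.png

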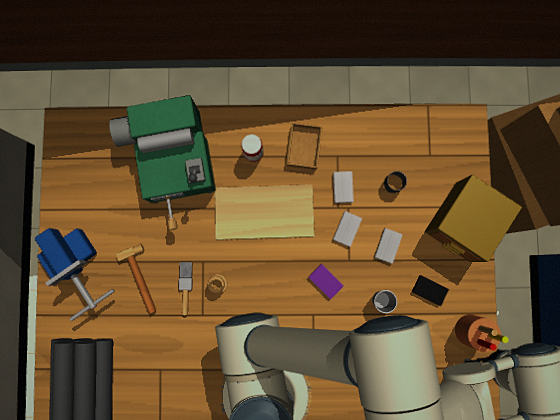

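View pics/side0.png

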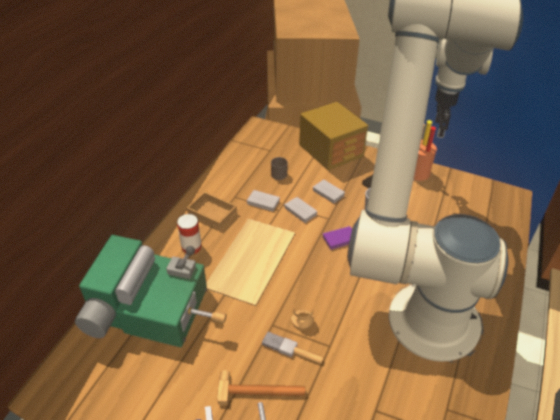

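Top view shows three grey lids at px (343,187), (347,229) and (388,245). The purple look-alike is at (325,281) and the black one at (430,290). The green machine's knob is at about (172,222) and its lever at about (195,170). I choose the three grey ones and check them in a close crop.

```bash
cat >> h.py <<'E'
def lids(p,zt=18,roi=(300,150,430,275)):
    """grey lids in top picture -> (cx,cy,long-axis angle deg,L,W)"""
    f=p['frame'];hsv=cv2.cvtColor(f,cv2.COLOR_BGR2HSV)
    m=((hsv[...,1]<60)&(hsv[...,2]>100)).astype(np.uint8)
    k=np.zeros_like(m);k[roi[1]:roi[3],roi[0]:roi[2]]=1;m*=k
    m=cv2.morphologyEx(m,cv2.MORPH_OPEN,np.ones((3,3),np.uint8))
    cs,_=cv2.findContours(m,cv2.RETR_EXTERNAL,cv2.CHAIN_APPROX_NONE);out=[]
    for c in cs:
        if cv2.contourArea(c)<200: continue
        w=pix2w(p,c.reshape(-1,2),zt)[:,:2].astype(np.float32)
        (cx,cy),(a,b),an=cv2.minAreaRect(w)
        if a<b: a,b,an=b,a,an+90
        out.append([round(float(v),1) for v in (cx,cy,(an+90)%180-90,a,b)])
    return out
E
python3 - <<'E'
from h import *
p=shot('top','top1')
for r in lids(p): print('lid',r)
f=p['frame']
a=cv2.resize(f[130:250,120:220],None,fx=4,fy=4,interpolation=cv2.INTER_CUBIC)
b=cv2.resize(f[160:310,300:450],None,fx=2.6,fy=3.2,interpolation=cv2.INTER_CUBIC)
cv2.imwrite('pics/crop1.png',np.hstack([a,b[:480]]))
# board rect
hsv=cv2.cvtColor(f,cv2.COLOR_BGR2HSV)
m=((f[...,2]>190)&(f[...,1]>160)).astype(np.uint8);m[:170]=0;m[255:]=0;m[:,:200]=0;m[:,325:]=0
c=max(cv2.findContours(m,cv2.RETR_EXTERNAL,cv2.CHAIN_APPROX_NONE)[0],key=cv2.contourArea)
print('board',cv2.minAreaRect(pix2w(p,c.reshape(-1,2),6)[:,:2].astype(np.float32)))
E
```

```text
lid [476.0, -399.9, -19.9, 99.4, 58.9]
lid [531.0, -268.5, -23.1, 101.1, 58.9]
lid [668.1, -257.6, -1.0, 102.4, 58.7]Traceback (most recent call last):
  File "<stdin>", line 11, in <module>
ValueError: max() iterable argument is empty
```

View pics/crop1.png

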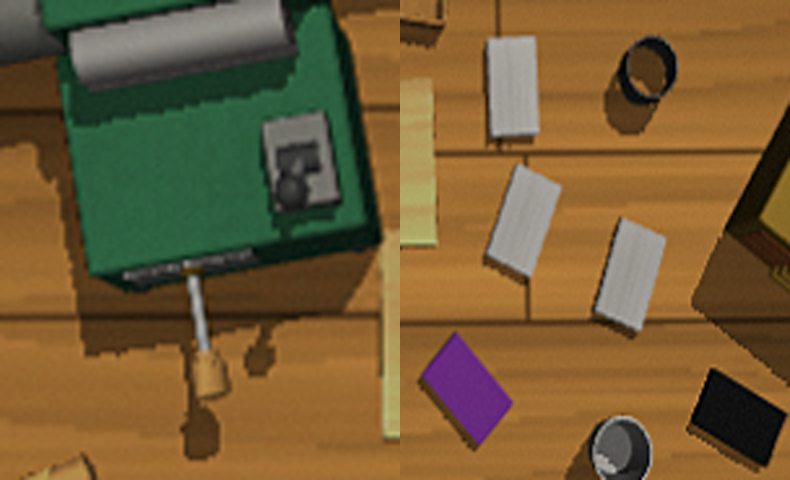

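```bash
python3 - <<'E'
from h import *
p=shot('top','top2')
e=pix2w(p,[(143,199.5),(214,190)],110); print('face edge',e)
d=e[1]-e[0]; d/=np.linalg.norm(d); ax=np.array([-d[1],d[0]]) ; print('mach x axis',ax, np.degrees(np.arctan2(ax[1],ax[0])))
k=pix2w(p,[(172.3,223.5),(171.3,218),(173.2,229),(167.5,197)],80); print('knob c, back, front, rod root',k)
for q in k: print('dist to face',(e[0]-q)[:2]@ax)
print('knob z',pix2w(p,[(172,223)]))
f=p['frame'];print(f[210,260],f[220,230])
m=((f[...,2]>170)&(f[...,0]>80)&(f[...,2]>f[...,0]+30)).astype(np.uint8);m[:170]=0;m[255:]=0;m[:,:200]=0;m[:,325:]=0
c=max(cv2.findContours(m,cv2.RETR_EXTERNAL,cv2.CHAIN_APPROX_NONE)[0],key=cv2.contourArea)
print('board',cv2.minAreaRect(pix2w(p,c.reshape(-1,2),6)[:,:2].astype(np.float32)))
E
```

```text
face edge [[617.45442584 369.1033093  110.        ]
 [645.42063383 149.84693541 110.        ]]
mach x axis [0.99196339 0.12652519] 7.26884217636809
knob c, back, front, rod root [[545.27741209 283.53294979  80.        ]
 [562.52271794 286.94278305  80.        ]
 [528.07214254 280.44837704  80.        ]
 [628.7356703  300.01686719  80.        ]]
dist to face 82.4237616540637
dist to face 64.88561971435968
dist to face 99.88103540015909
dist to face -2.4494062536250816
knob z [[546.19014623 282.79331758  87.87109276]]
[ 88 149 177] [ 93 158 178]
board ((589.294921875, -0.553070068359375), (165.0644073486328, 318.5375671386719), 1.529913306236267)
```

```bash
cat >> h.py <<'E'
from scipy.spatial.transform import Rotation as Ro
import json
def Rt(az,tilt=0):
    """tool down with tool-y horizontal at azimuth az deg; tilt deg>0: fingers point towards +tool-y heading"""
    a=np.radians(az);y=np.array([np.cos(a),np.sin(a),0]);x=np.array([0,0,-1.]);z=np.cross(x,y)
    M=np.c_[x,y,z]; return M@Ro.from_rotvec([0,0,np.radians(tilt)]).as_matrix()
def plan(wps,start=None,mm=40,deg=8.0):
    """wps: list of (pos mm, R or None). prints rows in call groups of 5"""
    if start is None:
        s=manip.sense(); P=np.array(s['ee_pos'],float);R=np.array(s['orientation'],float)
    else: P,R=map(np.array,start)
    rows=[]
    for w in wps:
        T,Q=np.array(w[0],float),(R if w[1] is None else np.array(w[1]))
        st=w[2] if len(w)>2 else mm
        P0,R0=P.copy(),R.copy(); rv=Ro.from_matrix(R0.T@Q).as_rotvec()
        n=max(1,int(np.ceil(max(np.linalg.norm(T-P0)/st,np.degrees(np.abs(rv).max())/deg-1e-3))))
        for i in range(1,n+1):
            G=P0+(T-P0)*i/n; H=R0@Ro.from_rotvec(rv*i/n).as_matrix()
            d=np.round(R.T@(G-P)/1000,4); t=np.round(Ro.from_matrix(R.T@H).as_rotvec(degrees=True),1)
            P=P+R@d*1000; R=R@Ro.from_rotvec(t,degrees=True).as_matrix()
            rows.append({"delta_pos":[float(v)+0 for v in d],"turn":[float(v)+0 for v in t]})
        rows.append(None)
    buf=[]
    for r in rows+[None]:
        if r is None or len(buf)==5:
            if buf: print(json.dumps(buf).replace('"delta_pos"','dp').replace('"turn"','tn').replace('0.0,','0,').replace('0.0]','0]'))
            buf=[]
            if r is None: print('--'); continue
        buf.append(r)
    print('end',P.round(1)); return P,R
def st():
    s=manip.sense(); print('t',round(s['t'],2),'p',np.round(s['ee_pos'],1),'q',np.round(s['qpos'],3),'f',np.round(s['ft_force'],1),'g',round(s['grip_width'],3))
    print(np.round(s['orientation'],3).tolist())
E
python3 - <<'E'
from h import *
print(manip.grasp_offset)
plan([((470,-330,250),None,45),((543,284,250),Rt(9.5),45),((543,284,61),None,48)])
E
```

```text
18.700000000000003
[{dp: [-0.0019, 0.0372, -0.0188], tn: [0, 0, 0]}, {dp: [-0.0018, 0.0372, -0.0187], tn: [0, 0, 0]}, {dp: [-0.0019, 0.0372, -0.0188], tn: [0, 0, 0]}, {dp: [-0.0019, 0.0372, -0.0187], tn: [0, 0, 0]}, {dp: [-0.0019, 0.0372, -0.0188], tn: [0, 0, 0]}]
[{dp: [-0.0018, 0.0372, -0.0187], tn: [0, 0, 0]}, {dp: [-0.0019, 0.0373, -0.0188], tn: [0, 0, 0]}, {dp: [-0.0019, 0.0372, -0.0188], tn: [0, 0, 0]}, {dp: [-0.0018, 0.0372, -0.0187], tn: [0, 0, 0]}, {dp: [-0.0019, 0.0372, -0.0188], tn: [0, 0, 0]}]
--
[{dp: [0, 0.0161, -0.0411], tn: [0.4, 0, 0]}, {dp: [0, 0.0157, -0.0413], tn: [0.3, 0, 0]}, {dp: [0, 0.0156, -0.0413], tn: [0.4, 0, 0]}, {dp: [0, 0.0152, -0.0415], tn: [0.3, 0, 0]}, {dp: [0, 0.0151, -0.0415], tn: [0.4, 0, 0]}]
[{dp: [0, 0.0147, -0.0416], tn: [0.4, 0, 0]}, {dp: [0, 0.0145, -0.0417], tn: [0.3, 0, 0]}, {dp: [0, 0.0143, -0.0418], tn: [0.4, 0, 0]}, {dp: [0, 0.0139, -0.0419], tn: [0.3, 0, 0]}, {dp: [0, 0.0137, -0.042], tn: [0.4, 0, 0]}]
[{dp: [0, 0.0135, -0.0421], tn: [0.4, 0, 0]}, {dp: [0, 0.0131, -0.0422], tn: [0.3, 0, 0]}, {dp: [0, 0.013, -0.0422], tn: [0.4, 0, 0]}, {dp: [0, 0.0126, -0.0423], tn: [0.3, 0, 0]}]
--
[{dp: [0.0472, 0, 0], tn: [0, 0, 0]}, {dp: [0.0473, 0, 0], tn: [0, 0, 0]}, {dp: [0.0472, 0, 0], tn: [0, 0, 0]}, {dp: [0.0473, 0, 0], tn: [0, 0, 0]}]
--
--
end [543. 284.  61.]
```

Call:
{"api": "apply_moves", "payload": {
  "steps": [
    {"delta_pos": [-0.002,0.037,-0.019],"turn": [0,0,0]},
    {"delta_pos": [-0.002,0.037,-0.019],"turn": [0,0,0]},
    {"delta_pos": [-0.002,0.037,-0.019],"turn": [0,0,0]},
    {"delta_pos": [-0.002,0.037,-0.019],"turn": [0,0,0]},
    {"delta_pos": [-0.002,0.037,-0.019],"turn": [0,0,0]}
  ],
  "fingers": 1
}}

```text
t: 1.8
ee_pos: [313.2, -465.4, 241.5]
orientation: [[0.0, 0.968, 0.251], [-0.0, 0.251, -0.968], [-1.0, 0.0, 0.0]]
ft_force: [0.8, -0.3, -0.7]
grip_width: 1.0
```

Call:
{"api": "apply_moves", "payload": {
  "steps": [
    {"delta_pos": [-0.002,0.037,-0.019],"turn": [0,0,0]},
    {"delta_pos": [-0.002,0.037,-0.019],"turn": [0,0,0]},
    {"delta_pos": [-0.002,0.037,-0.019],"turn": [0,0,0]},
    {"delta_pos": [-0.002,0.037,-0.019],"turn": [0,0,0]},
    {"delta_pos": [-0.002,0.037,-0.019],"turn": [0,0,0]}
  ]
}}

```text
t: 2.3
ee_pos: [468.5, -326.9, 251.5]
orientation: [[0.0, 0.968, 0.251], [-0.0, 0.251, -0.968], [-1.0, 0.0, 0.0]]
ft_force: [-0.2, -1.4, 0.4]
grip_width: 0.998
```

Call:
{"api": "apply_moves", "payload": {
  "steps": [
    {"delta_pos": [0,0.014,-0.042],"turn": [1,0,0]},
    {"delta_pos": [0,0.014,-0.042],"turn": [1,0,0]},
    {"delta_pos": [0,0.014,-0.042],"turn": [1,0,0]},
    {"delta_pos": [0,0.014,-0.042],"turn": [1,0,0]},
    {"delta_pos": [0,0.014,-0.042],"turn": [1,0,0]}
  ]
}}

```text
t: 2.8
ee_pos: [490.0, -106.3, 251.5]
orientation: [[0.0, 0.986, 0.165], [-0.0, 0.165, -0.986], [-1.0, 0.0, 0.0]]
ft_force: [-0.3, 0.1, -0.3]
grip_width: 1.006
```

Call:
{"api": "apply_moves", "payload": {
  "steps": [
    {"delta_pos": [0,0.014,-0.042],"turn": [0,0,0]},
    {"delta_pos": [0,0.014,-0.042],"turn": [0,0,0]},
    {"delta_pos": [0,0.014,-0.042],"turn": [0,0,0]},
    {"delta_pos": [0,0.014,-0.042],"turn": [0,0,0]},
    {"delta_pos": [0,0.014,-0.042],"turn": [0,0,0]}
  ]
}}

```text
t: 3.3
ee_pos: [524.3, 112.5, 251.5]
orientation: [[0.0, 0.986, 0.166], [-0.0, 0.166, -0.986], [-1.0, 0.0, 0.0]]
ft_force: [0.5, -0.3, 0.3]
grip_width: 1.004
```

Call:
{"api": "apply_moves", "payload": {
  "steps": [
    {"delta_pos": [0,0.01,-0.042],"turn": [0,0,0]},
    {"delta_pos": [0,0.01,-0.042],"turn": [0,0,0]},
    {"delta_pos": [0,0.01,-0.042],"turn": [0,0,0]},
    {"delta_pos": [0,0.01,-0.042],"turn": [0,0,0]}
  ]
}}

```text
t: 3.7
ee_pos: [535.7, 284.8, 251.4]
orientation: [[0.0, 0.986, 0.166], [0.0, 0.166, -0.986], [-1.0, 0.0, 0.0]]
ft_force: [0.1, 0.3, -0.5]
grip_width: 1.002
```

```bash
python3 - <<'E'
from h import *
st()
s=manip.sense();R=np.array(s['orientation']);print('delta tool',(R.T@(np.array([543,284,61])-s['ee_pos'])).round(1), np.degrees(np.arctan2(R[1,1],R[0,1])))
E
```

```text
t 3.7 p [535.7 284.8 251.4] q [ 0.39   0.45   1.366 -0.     1.326  1.794] f [ 0.1  0.3 -0.5] g 1.002
[[0.0, 0.986, 0.166], [0.0, 0.166, -0.986], [-1.0, 0.0, 0.0]]
delta tool [190.4   7.    2. ] 9.548278827587488
```

Call:
{"api": "apply_moves", "payload": {
  "steps": [
    {"delta_pos": [0.045,0.007,0.002],"turn": [0,0,0]},
    {"delta_pos": [0.045,0,0],"turn": [0,0,0]},
    {"delta_pos": [0.045,0,0],"turn": [0,0,0]},
    {"delta_pos": [0.035,0,0],"turn": [0,0,0]},
    {"delta_pos": [0.02,0,0],"turn": [0,0,0]}
  ]
}}

```text
t: 4.2
ee_pos: [541.8, 281.7, 58.3]
orientation: [[-0.003, 0.986, 0.166], [-0.001, 0.166, -0.986], [-1.0, -0.003, 0.001]]
ft_force: [-0.4, -0.0, 0.2]
grip_width: 0.997
```

Call:
{"api": "apply_moves", "payload": {
  "steps": [
    {"delta_pos": [0,0,0],"turn": [0,0,0]},
    {"delta_pos": [0,0,0],"turn": [0,0,0]},
    {"delta_pos": [0,0,0],"turn": [0,0,0]},
    {"delta_pos": [0,0,0],"turn": [0,0,0]},
    {"delta_pos": [0,0,0],"turn": [0,0,0]}
  ],
  "fingers": -1,
  "force": 30
}}

```text
t: 4.7
ee_pos: [544.5, 286.2, 63.7]
orientation: [[0.005, 0.986, 0.165], [0.007, 0.165, -0.986], [-1.0, 0.006, -0.006]]
ft_force: [-6.0, 34.4, 7.5]
grip_width: 0.319
```

```bash
python3 - <<'E'
from h import *
st()
p=shot('side','s1');cv2.imwrite('pics/s1c.png',cv2.resize(p['frame'][230:360,90:260],None,fx=3,fy=3,interpolation=cv2.INTER_CUBIC))
E
```

```text
t 4.7 p [544.5 286.2  63.7] q [0.384 0.673 1.538 0.006 0.924 1.786] f [-6.  34.4  7.5] g 0.319
[[0.005, 0.986, 0.165], [0.007, 0.165, -0.986], [-1.0, 0.006, -0.006]]
```

View pics/s1c.png

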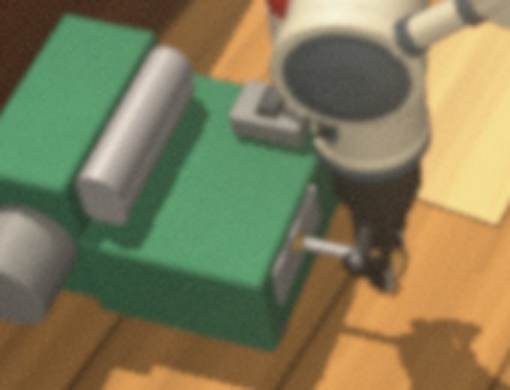

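Call:
{"api": "apply_moves", "payload": {
  "steps": [
    {"delta_pos": [-0.001,0,-0.004],"turn": [0,0,0]},
    {"delta_pos": [0,0,0],"turn": [0,0,0]},
    {"delta_pos": [0,0,0],"turn": [0,0,0]}
  ]
}}

```text
t: 5.05
ee_pos: [543.1, 286.3, 63.6]
orientation: [[0.002, 0.986, 0.166], [0.001, 0.166, -0.986], [-1.0, 0.002, -0.0]]
ft_force: [-1.0, -0.2, 7.0]
grip_width: 0.316
```

Call:
{"api": "apply_moves", "payload": {
  "steps": [
    {"delta_pos": [0,0.004,0],"turn": [0,0,0]},
    {"delta_pos": [0,0.004,0],"turn": [0,0,0]},
    {"delta_pos": [0,0,0],"turn": [0,0,0]},
    {"delta_pos": [0,0,0],"turn": [0,0,0]}
  ]
}}

```text
t: 5.45
ee_pos: [550.2, 287.6, 63.6]
orientation: [[0.0, 0.986, 0.166], [0.001, 0.166, -0.986], [-1.0, 0.0, -0.001]]
ft_force: [-6.2, -0.7, 11.0]
grip_width: 0.316
```

Call:
{"api": "apply_moves", "payload": {
  "steps": [
    {"delta_pos": [0,0.003,0],"turn": [0,0,0]},
    {"delta_pos": [0,0,0],"turn": [0,0,0]},
    {"delta_pos": [0,0,0],"turn": [0,0,0]}
  ]
}}

```text
t: 5.75
ee_pos: [550.8, 287.7, 63.5]
orientation: [[-0.004, 0.986, 0.166], [-0.001, 0.166, -0.986], [-1.0, -0.004, -0.0]]
ft_force: [-19.3, -1.0, 22.6]
grip_width: 0.316
```

Call:
{"api": "apply_moves", "payload": {
  "steps": [
    {"delta_pos": [0,0.003,0],"turn": [0,0,0]},
    {"delta_pos": [0,0,0],"turn": [0,0,0]},
    {"delta_pos": [0,0,0],"turn": [0,0,0]}
  ]
}}

```text
t: 6.05
ee_pos: [557.0, 288.8, 63.6]
orientation: [[0.002, 0.986, 0.166], [0.001, 0.166, -0.986], [-1.0, 0.002, -0.001]]
ft_force: [0.8, 1.0, 6.3]
grip_width: 0.315
```

Call:
{"api": "apply_moves", "payload": {
  "steps": [
    {"delta_pos": [0,0.002,0],"turn": [0,0,0]},
    {"delta_pos": [0,0,0],"turn": [0,0,0]},
    {"delta_pos": [0,0,0],"turn": [0,0,0]}
  ]
}}

```text
t: 6.35
ee_pos: [559.2, 289.2, 63.6]
orientation: [[0.002, 0.986, 0.166], [0.001, 0.166, -0.986], [-1.0, 0.003, -0.001]]
ft_force: [0.4, 1.0, 7.0]
grip_width: 0.316
```

Call:
{"api": "apply_moves", "payload": {
  "steps": [
    {"delta_pos": [0,-0.004,0],"turn": [0,0,0]},
    {"delta_pos": [0,0,0],"turn": [0,0,0]},
    {"delta_pos": [0,0,0],"turn": [0,0,0]}
  ]
}}

```text
t: 6.65
ee_pos: [553.5, 288.2, 63.5]
orientation: [[-0.001, 0.986, 0.166], [0.0, 0.166, -0.986], [-1.0, -0.001, -0.0]]
ft_force: [-9.6, 0.0, 18.3]
grip_width: 0.314
```

Call:
{"api": "apply_moves", "payload": {
  "steps": [
    {"delta_pos": [0,0.002,0],"turn": [0,0,0]},
    {"delta_pos": [0,0,0],"turn": [0,0,0]},
    {"delta_pos": [0,0,0],"turn": [0,0,0]}
  ]
}}

```text
t: 6.95
ee_pos: [556.6, 288.7, 63.6]
orientation: [[0.001, 0.986, 0.166], [0.001, 0.166, -0.986], [-1.0, 0.001, -0.001]]
ft_force: [-2.5, 1.0, 12.2]
grip_width: 0.317
```

Call:
{"api": "apply_moves", "payload": {
  "steps": [
    {"delta_pos": [0,-0.003,0],"turn": [0,0,0]},
    {"delta_pos": [0,0,0],"turn": [0,0,0]},
    {"delta_pos": [0,0,0],"turn": [0,0,0]}
  ]
}}

```text
t: 7.25
ee_pos: [552.8, 288.1, 63.5]
orientation: [[-0.0, 0.986, 0.166], [0.0, 0.166, -0.986], [-1.0, 0.0, -0.0]]
ft_force: [-7.8, -0.1, 16.8]
grip_width: 0.316
```

Call:
{"api": "apply_moves", "payload": {
  "steps": [
    {"delta_pos": [0,-0.002,0],"turn": [0,0,0]},
    {"delta_pos": [0,0,0],"turn": [0,0,0]},
    {"delta_pos": [0,0,0],"turn": [0,0,0]}
  ]
}}

```text
t: 7.55
ee_pos: [551.2, 287.8, 63.5]
orientation: [[0.001, 0.986, 0.166], [0.001, 0.166, -0.986], [-1.0, 0.001, -0.0]]
ft_force: [-4.5, -0.9, 15.2]
grip_width: 0.315
```

Call:
{"api": "apply_moves", "payload": {
  "steps": [
    {"delta_pos": [0,-0.002,0],"turn": [0,0,0]},
    {"delta_pos": [0,0,0],"turn": [0,0,0]},
    {"delta_pos": [0,0,0],"turn": [0,0,0]}
  ]
}}

```text
t: 7.85
ee_pos: [549.6, 287.5, 63.6]
orientation: [[0.001, 0.986, 0.166], [0.001, 0.166, -0.986], [-1.0, 0.001, -0.001]]
ft_force: [-3.9, 0.2, 13.5]
grip_width: 0.312
```

Call:
{"api": "apply_moves", "payload": {
  "steps": [
    {"delta_pos": [0,-0.002,0],"turn": [0,0,0]},
    {"delta_pos": [0,0,0],"turn": [0,0,0]},
    {"delta_pos": [0,0,0],"turn": [0,0,0]}
  ]
}}

```text
t: 8.15
ee_pos: [548.0, 287.2, 63.6]
orientation: [[0.002, 0.986, 0.166], [0.001, 0.166, -0.986], [-1.0, 0.002, -0.001]]
ft_force: [-0.8, 0.1, 11.7]
grip_width: 0.316
```

Call:
{"api": "apply_moves", "payload": {
  "steps": [
    {"delta_pos": [0,-0.003,0],"turn": [0,0,0]},
    {"delta_pos": [0,0,0],"turn": [0,0,0]},
    {"delta_pos": [0,0,0],"turn": [0,0,0]}
  ]
}}

```text
t: 8.45
ee_pos: [545.0, 286.7, 63.6]
orientation: [[0.002, 0.986, 0.166], [0.001, 0.166, -0.986], [-1.0, 0.002, -0.001]]
ft_force: [-1.7, 0.5, 12.8]
grip_width: 0.317
```

Call:
{"api": "apply_moves", "payload": {
  "steps": [
    {"delta_pos": [0,0.003,0],"turn": [0,0,0]},
    {"delta_pos": [0,0,0],"turn": [0,0,0]},
    {"delta_pos": [0,0,0],"turn": [0,0,0]}
  ]
}}

```text
t: 8.75
ee_pos: [548.3, 287.3, 63.6]
orientation: [[0.002, 0.986, 0.166], [0.001, 0.166, -0.986], [-1.0, 0.003, -0.001]]
ft_force: [0.5, 0.4, 11.5]
grip_width: 0.318
```

Call:
{"api": "apply_moves", "payload": {
  "steps": [
    {"delta_pos": [0,0,0],"turn": [0,0,0]},
    {"delta_pos": [0,0,0],"turn": [0,0,0]},
    {"delta_pos": [0,0,0],"turn": [0,0,0]},
    {"delta_pos": [0,0,0],"turn": [0,0,0]},
    {"delta_pos": [0,0,0],"turn": [0,0,0]}
  ],
  "fingers": 1
}}

```text
t: 9.25
ee_pos: [547.3, 286.9, 62.2]
orientation: [[-0.0, 0.986, 0.166], [-0.0, 0.166, -0.986], [-1.0, -0.0, 0.0]]
ft_force: [0.0, -0.6, 0.2]
grip_width: 0.999
```

Call:
{"api": "apply_moves", "payload": {
  "steps": [
    {"delta_pos": [-0.04,0,0],"turn": [0,0,0]},
    {"delta_pos": [-0.04,0,0],"turn": [0,0,0]},
    {"delta_pos": [-0.04,0,0],"turn": [0,0,0]},
    {"delta_pos": [-0.03,-0.02,0.05],"turn": [0,0,0]},
    {"delta_pos": [-0.03,-0.02,0.05],"turn": [0,0,0]}
  ]
}}

```text
t: 9.75
ee_pos: [528.6, 201.2, 232.2]
orientation: [[0.001, 0.986, 0.168], [0.0, 0.168, -0.986], [-1.0, 0.001, -0.0]]
ft_force: [1.3, -0.2, 0.6]
grip_width: 0.999
```

Call:
{"api": "apply_moves", "payload": {
  "steps": [
    {"delta_pos": [0,0,0.05],"turn": [0,0,0]},
    {"delta_pos": [0,0,0.05],"turn": [0,0,0]},
    {"delta_pos": [0,0,0.05],"turn": [0,0,0]},
    {"delta_pos": [0,0,0.05],"turn": [0,0,0]},
    {"delta_pos": [0,0,0],"turn": [0,0,0]}
  ]
}}

```text
t: 10.25
ee_pos: [562.8, -1.1, 231.0]
orientation: [[0.001, 0.987, 0.161], [-0.001, 0.161, -0.987], [-1.0, 0.0, 0.001]]
ft_force: [-0.3, 1.5, 0.8]
grip_width: 1.0
```

```bash
python3 - <<'E'
from h import *
st()
p=shot('top','top3')
for r in lids(p): print('lid',r)
a=cv2.resize(p['frame'][170:250,130:220],None,fx=6,fy=6,interpolation=cv2.INTER_CUBIC);cv2.imwrite('pics/crop3.png',a)
E
```

```text
t 10.25 p [562.8  -1.1 231. ] q [-1.070e-01  4.060e-01  1.502e+00 -1.000e-03  1.232e+00  1.302e+00] f [-0.3  1.5  0.8] g 1.0
[[0.001, 0.987, 0.161], [-0.001, 0.161, -0.987], [-1.0, 0.0, 0.001]]
lid [476.2, -400.0, -19.9, 99.1, 58.9]
lid [531.1, -268.8, -22.6, 101.2, 58.6]
lid [669.7, -257.7, -1.0, 99.2, 58.7]
```

View pics/crop3.png

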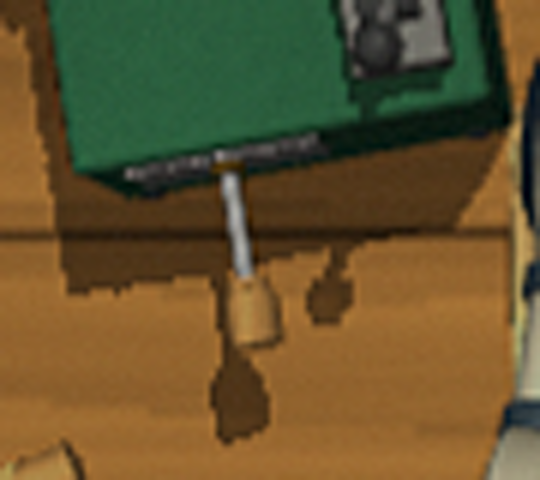

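Call:
{"api": "apply_moves", "payload": {
  "steps": [
    {"delta_pos": [0,0,-0.05],"turn": [0,0,0]},
    {"delta_pos": [0,0,-0.05],"turn": [0,0,0]},
    {"delta_pos": [0,0,-0.05],"turn": [0,0,0]},
    {"delta_pos": [0,0,-0.05],"turn": [0,0,0]},
    {"delta_pos": [0,0,0],"turn": [0,0,0]}
  ]
}}

```text
t: 10.8
ee_pos: [526.9, 207.6, 230.9]
orientation: [[-0.0, 0.985, 0.172], [0.001, 0.172, -0.985], [-1.0, -0.0, -0.002]]
ft_force: [0.1, -0.7, 0.4]
grip_width: 0.998
```

Call:
{"api": "apply_moves", "payload": {
  "steps": [
    {"delta_pos": [0.03,0.02,-0.05],"turn": [0,0,0]},
    {"delta_pos": [0.03,0.02,-0.05],"turn": [0,0,0]},
    {"delta_pos": [0.04,0,0],"turn": [0,0,0]},
    {"delta_pos": [0.035,0,0],"turn": [0,0,0]},
    {"delta_pos": [0,0,0],"turn": [0,0,0]}
  ]
}}

```text
t: 11.3
ee_pos: [544.2, 286.7, 103.1]
orientation: [[-0.007, 0.986, 0.167], [-0.003, 0.167, -0.986], [-1.0, -0.008, 0.002]]
ft_force: [-0.3, 0.0, 0.0]
grip_width: 1.004
```

```bash
python3 - <<'E'
from h import *
st()
s=manip.sense();R=np.array(s['orientation']);print('delta tool',(R.T@(np.array([548,288,62])-s['ee_pos'])).round(1))
E
```

```text
t 11.3 p [544.2 286.7 103.1] q [0.388 0.625 1.497 0.    1.026 1.791] f [-0.3  0.   0. ] g 1.004
[[-0.007, 0.986, 0.167], [-0.003, 0.167, -0.986], [-1.0, -0.008, 0.002]]
delta tool [41.1  4.3 -0.7]
```

Call:
{"api": "apply_moves", "payload": {
  "steps": [
    {"delta_pos": [0.039,0.002,0],"turn": [0,0,0]},
    {"delta_pos": [0,0,0],"turn": [0,0,0]},
    {"delta_pos": [0,0,0],"turn": [0,0,0]}
  ]
}}

```text
t: 11.6
ee_pos: [549.5, 287.4, 69.8]
orientation: [[-0.0, 0.986, 0.166], [0.0, 0.166, -0.986], [-1.0, 0.0, -0.0]]
ft_force: [0.2, -0.6, 1.5]
grip_width: 1.003
```

Call:
{"api": "apply_moves", "payload": {
  "steps": [
    {"delta_pos": [0,0,0],"turn": [0,0,0]},
    {"delta_pos": [0,0,0],"turn": [0,0,0]},
    {"delta_pos": [0,0,0],"turn": [0,0,0]},
    {"delta_pos": [0,0,0],"turn": [0,0,0]},
    {"delta_pos": [0,0,0],"turn": [0,0,0]}
  ],
  "fingers": -1,
  "force": 60
}}

```text
t: 12.1
ee_pos: [549.9, 287.5, 69.2]
orientation: [[0.001, 0.986, 0.166], [0.001, 0.166, -0.986], [-1.0, 0.002, -0.0]]
ft_force: [-0.0, 0.4, 9.7]
grip_width: 0.308
```

Call:
{"api": "apply_moves", "payload": {
  "steps": [
    {"delta_pos": [0,0.003,0],"turn": [0,0,0]},
    {"delta_pos": [0,0.002,0],"turn": [0,0,0]},
    {"delta_pos": [0,0,0],"turn": [0,0,0]},
    {"delta_pos": [0,0,0],"turn": [0,0,0]}
  ]
}}

```text
t: 12.5
ee_pos: [551.9, 287.9, 69.1]
orientation: [[-0.004, 0.986, 0.166], [-0.001, 0.166, -0.986], [-1.0, -0.004, 0.0]]
ft_force: [-18.1, -1.3, 24.0]
grip_width: 0.304
```

Call:
{"api": "apply_moves", "payload": {
  "steps": [
    {"delta_pos": [0,0.003,0],"turn": [0,0,0]},
    {"delta_pos": [0,0,0],"turn": [0,0,0]},
    {"delta_pos": [0,0,0],"turn": [0,0,0]},
    {"delta_pos": [0,0,0],"turn": [0,0,0]}
  ]
}}

```text
t: 12.9
ee_pos: [558.1, 289.0, 69.2]
orientation: [[0.002, 0.986, 0.166], [0.001, 0.166, -0.986], [-1.0, 0.002, -0.001]]
ft_force: [0.7, 1.6, 8.1]
grip_width: 0.306
```

Call:
{"api": "apply_moves", "payload": {
  "steps": [
    {"delta_pos": [0,0.003,0],"turn": [0,0,0]},
    {"delta_pos": [0,0,0],"turn": [0,0,0]},
    {"delta_pos": [0,0,0],"turn": [0,0,0]},
    {"delta_pos": [0,0,0],"turn": [0,0,0]}
  ]
}}

```text
t: 13.3
ee_pos: [561.4, 289.6, 69.2]
orientation: [[0.003, 0.986, 0.166], [0.001, 0.166, -0.986], [-1.0, 0.003, -0.001]]
ft_force: [2.5, 1.7, 5.8]
grip_width: 0.303
```

Call:
{"api": "apply_moves", "payload": {
  "steps": [
    {"delta_pos": [0,0.002,0],"turn": [0,0,0]},
    {"delta_pos": [0,0,0],"turn": [0,0,0]},
    {"delta_pos": [0,0,0],"turn": [0,0,0]},
    {"delta_pos": [0,0,0],"turn": [0,0,0]}
  ]
}}

```text
t: 13.7
ee_pos: [563.3, 289.9, 69.2]
orientation: [[0.002, 0.986, 0.166], [0.001, 0.166, -0.986], [-1.0, 0.003, -0.001]]
ft_force: [2.1, 2.4, 6.0]
grip_width: 0.305
```

Call:
{"api": "apply_moves", "payload": {
  "steps": [
    {"delta_pos": [0,0.002,0],"turn": [0,0,0]},
    {"delta_pos": [0,0,0],"turn": [0,0,0]},
    {"delta_pos": [0,0,0],"turn": [0,0,0]},
    {"delta_pos": [0,0,0],"turn": [0,0,0]}
  ]
}}

```text
t: 14.1
ee_pos: [565.5, 290.3, 69.2]
orientation: [[0.003, 0.986, 0.166], [0.001, 0.166, -0.986], [-1.0, 0.003, -0.001]]
ft_force: [3.6, 1.6, 5.6]
grip_width: 0.3
```

Call:
{"api": "apply_moves", "payload": {
  "steps": [
    {"delta_pos": [0,-0.002,0],"turn": [0,0,0]},
    {"delta_pos": [0,0,0],"turn": [0,0,0]}
  ]
}}

```text
t: 14.3
ee_pos: [563.4, 289.9, 69.2]
orientation: [[0.003, 0.986, 0.166], [0.001, 0.166, -0.986], [-1.0, 0.003, -0.001]]
ft_force: [1.8, 2.4, 7.7]
grip_width: 0.304
```

Call:
{"api": "apply_moves", "payload": {
  "steps": [
    {"delta_pos": [0,0,0],"turn": [0,0,0]},
    {"delta_pos": [0,0,0],"turn": [0,0,0]},
    {"delta_pos": [0,0,0],"turn": [0,0,0]},
    {"delta_pos": [0,0,0],"turn": [0,0,0]}
  ],
  "fingers": 1
}}

```text
t: 14.7
ee_pos: [562.0, 289.3, 68.2]
orientation: [[-0.0, 0.986, 0.166], [-0.0, 0.166, -0.986], [-1.0, -0.0, 0.0]]
ft_force: [-0.2, 0.5, 0.4]
grip_width: 0.959
```

Call:
{"api": "apply_moves", "payload": {
  "steps": [
    {"delta_pos": [-0.045,0,0],"turn": [0,0,0]},
    {"delta_pos": [-0.045,-0.03,0.04],"turn": [0,0,0]},
    {"delta_pos": [0,-0.03,0.05],"turn": [0,0,0]},
    {"delta_pos": [0,-0.03,0.05],"turn": [0,0,0]},
    {"delta_pos": [0,0,0.05],"turn": [0,0,0]}
  ]
}}

```text
t: 15.2
ee_pos: [513.5, 113.0, 146.9]
orientation: [[-0.002, 0.986, 0.167], [-0.0, 0.167, -0.986], [-1.0, -0.002, -0.0]]
ft_force: [0.5, 0.0, 0.1]
grip_width: 0.999
```

Call:
{"api": "apply_moves", "payload": {
  "steps": [
    {"delta_pos": [0,0,0],"turn": [0,0,0]},
    {"delta_pos": [0,0,0],"turn": [0,0,0]}
  ]
}}

```text
t: 15.4
ee_pos: [517.1, 112.9, 146.9]
orientation: [[0.0, 0.987, 0.163], [0.0, 0.163, -0.987], [-1.0, 0.0, -0.0]]
ft_force: [0.7, -0.1, -0.4]
grip_width: 1.0
```

```bash
python3 - <<'E'
from h import *
st()
p=shot('top','top4');s=shot('side','side4')
a=cv2.resize(p['frame'][170:250,130:220],None,fx=5,fy=5,interpolation=cv2.INTER_CUBIC)
o=cv2.imread('pics/top3.png');b=cv2.resize(o[170:250,130:220],None,fx=5,fy=5,interpolation=cv2.INTER_CUBIC)
cv2.imwrite('pics/crop4.png',np.hstack([b,a])[:,:800])
# knob centroid by colour (wood on shaded floor): compare pictures
o0=cv2.imread('pics/top0.png')
for f in(o0,o,p['frame']):
    g=f[208:240,160:182].astype(int); m=((g[...,2]>150)&(g[...,2]-g[...,0]>50)); print(m.sum())
# depth based: points with z 70..98 near knob
def dk(p):
    vv,uu=np.mgrid[195:245,155:190]; w=pix2w(p,np.c_[uu.ravel(),vv.ravel()])
    k=(w[:,2]>72)&(w[:,2]<102)&(w[:,0]<600)&(w[:,0]>500); q=w[k]
    ax=np.array([.9865,.165]); s=q[:,:2]@ax; print(k.sum(),'along',np.percentile(s,[0,5,50,95,100]).round(1),'mid',q.mean(0).round(1))
dk(p)
# front face from depth: points of casing top/front
vv,uu=np.mgrid[170:215,140:215]; w=pix2w(p,np.c_[uu.ravel(),vv.ravel()])
k=(w[:,2]>104)&(w[:,2]<116); q=w[k]; 
y=np.arange(170,360,20)
print([(int(b),round(q[(abs(q[:,1]-b)<6),0].min(),1)) for b in y if (abs(q[:,1]-b)<6).any()])
E
```

```text
t 15.4 p [517.1 112.9 146.9] q [0.102 0.465 1.681 0.    0.996 1.509] f [ 0.7 -0.1 -0.4] g 1.0
[[0.0, 0.987, 0.163], [0.0, 0.163, -0.987], [-1.0, 0.0, -0.0]]
263
165
98
79 along [587.1 589.  610.7 636.7 640.2] mid [571.4 291.6  88.7]
[(170, np.float64(655.6)), (190, np.float64(651.3)), (210, np.float64(649.5)), (230, np.float64(646.4)), (250, np.float64(640.8)), (270, np.float64(639.8)), (290, np.float64(634.2)), (310, np.float64(631.4)), (330, np.float64(630.6)), (350, np.float64(625.4))]
```

View pics/crop4.png

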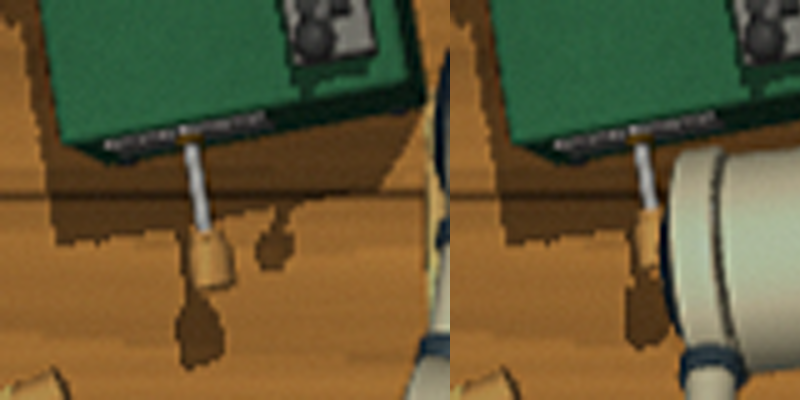

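Call:
{"api": "apply_moves", "payload": {
  "steps": [
    {"delta_pos": [-0.02,0,0.05],"turn": [0,0,0]},
    {"delta_pos": [-0.02,0,0.05],"turn": [0,0,0]},
    {"delta_pos": [0,0,0.05],"turn": [0,0,0]},
    {"delta_pos": [0,0,0],"turn": [0,0,0]}
  ]
}}

```text
t: 15.9
ee_pos: [542.2, -30.6, 184.4]
orientation: [[0.002, 0.987, 0.164], [-0.001, 0.164, -0.987], [-1.0, 0.002, 0.002]]
ft_force: [1.8, 0.5, 0.6]
grip_width: 0.999
```

```bash
cat >> h.py <<'E'
AX=np.array([.9863,.165]);NY=np.array([-.165,.9863])
def rodpos(p,win,dbg=True):
    u0,v0,u1,v1=win
    vv,uu=np.mgrid[v0:v1,u0:u1]; uv=np.c_[uu.ravel(),vv.ravel()]
    k=p['range_z'][uv[:,1],uv[:,0]]>0; uv=uv[k]; w=pix2w(p,uv)
    s=w[:,:2]@AX; c=w[:,:2]@NY
    ft=(w[:,2]>105)&(w[:,2]<116)
    face=[]
    for b in range(150,320,8):
        j=ft&(abs(c-b)<4)
        if j.sum()>5: face.append(s[j].min())
    face=np.median(face) if face else np.nan
    kn=(w[:,2]>70)&(w[:,2]<100)&(s<640)&(s>520)
    cc=np.median(c[kn]); kw=kn&(w[:,2]>83)
    rod=kn&(s>620)
    print('face',face.round(1),'axis c',cc.round(1),'knob s',np.percentile(s[kw],[0,3,25,50,75,97,100]).round(1),'n',kw.sum())
    return face,s[kn],c[kn],w[kn]
E
python3 - <<'E'
from h import *
st()
for n,win in(('top',(140,165,215,245)),('side',(150,270,240,335))):
    for i in range(2):
        p=manip.camera(n); f,s,c,w=rodpos(p,win)
    # width profile along s
    for b in range(int(s.min()),640,4):
        j=(s>=b)&(s<b+4)
        if j.sum(): print((b,int(j.sum()),round(float(np.ptp(c[j])),0),round(float(w[j,2].max()),0)),end=' ')
    print()
E
```

```text
t 15.9 p [542.2 -30.6 184.4] q [-1.660e-01  4.310e-01  1.609e+00 -1.000e-03  1.099e+00  1.241e+00] f [1.8 0.5 0.6] g 0.999
[[0.002, 0.987, 0.164], [-0.001, 0.164, -0.987], [-1.0, 0.002, 0.002]]
face 675.2 axis c 189.6 knob s [587.1 587.7 596.4 604.7 614.6 634.8 639.3] n 97
face 675.5 axis c 188.9 knob s [587.5 588.  597.1 605.8 614.7 632.2 636.4] n 95
(587, 17, 25.0, 97.0) (591, 11, 27.0, 97.0) (595, 10, 26.0, 99.0) (599, 11, 24.0, 98.0) (603, 14, 27.0, 97.0) (607, 9, 22.0, 94.0) (611, 12, 21.0, 99.0) (615, 8, 22.0, 93.0) (619, 11, 20.0, 93.0) (623, 2, 4.0, 89.0) (627, 5, 6.0, 81.0) (631, 6, 10.0, 94.0) (635, 3, 7.0, 88.0) 
face 670.6 axis c 197.3 knob s [583.3 584.3 592.1 600.8 612.4 635.1 638.8] n 117
face 670.5 axis c 196.3 knob s [583.7 584.4 591.4 599.6 610.1 634.4 639.7] n 117
(583, 26, 24.0, 93.0) (587, 16, 21.0, 96.0) (591, 14, 24.0, 94.0) (595, 18, 25.0, 98.0) (599, 15, 21.0, 97.0) (603, 13, 19.0, 93.0) (607, 14, 26.0, 98.0) (611, 10, 17.0, 96.0) (615, 9, 15.0, 91.0) (619, 6, 10.0, 92.0) (623, 6, 7.0, 89.0) (627, 4, 6.0, 85.0) (631, 4, 3.0, 84.0) (635, 7, 8.0, 87.0) (639, 3, 3.0, 88.0)
```

Call:
{"api": "apply_moves", "payload": {
  "steps": [
    {"delta_pos": [0,0,-0.05],"turn": [0,0,0]},
    {"delta_pos": [0,0,-0.05],"turn": [0,0,0]},
    {"delta_pos": [0,0,-0.05],"turn": [0,0,0]},
    {"delta_pos": [0,0,-0.05],"turn": [0,0,0]},
    {"delta_pos": [0,0,-0.05],"turn": [0,0,0]}
  ]
}}

```text
t: 16.6
ee_pos: [497.5, 223.2, 183.8]
orientation: [[-0.0, 0.986, 0.168], [0.0, 0.168, -0.986], [-1.0, -0.0, -0.0]]
ft_force: [0.2, -0.1, 0.3]
grip_width: 0.996
```

Call:
{"api": "apply_moves", "payload": {
  "steps": [
    {"delta_pos": [0,0,-0.05],"turn": [0,0,0]},
    {"delta_pos": [0,-0.03,-0.016],"turn": [0,0,0]},
    {"delta_pos": [0,0,0],"turn": [0,0,0]},
    {"delta_pos": [0,0,0],"turn": [0,0,0]}
  ]
}}

```text
t: 17.0
ee_pos: [457.3, 281.3, 183.8]
orientation: [[-0.0, 0.986, 0.169], [-0.0, 0.169, -0.986], [-1.0, -0.0, 0.0]]
ft_force: [-0.0, -0.8, -1.1]
grip_width: 1.001
```

```bash
python3 - <<'E'
from h import *
st()
s=manip.sense();R=np.array(s['orientation']);print('delta tool',(R.T@(np.array([561,289.6,62])-s['ee_pos'])).round(1))
E
```

```text
t 17.0 p [457.3 281.3 183.8] q [ 0.44   0.425  1.622 -0.     1.095  1.841] f [-0.  -0.8 -1.1] g 1.001
[[-0.0, 0.986, 0.169], [-0.0, 0.169, -0.986], [-1.0, -0.0, 0.0]]
delta tool [121.8 103.7   9.3]
```

Call:
{"api": "apply_moves", "payload": {
  "steps": [
    {"delta_pos": [0,0.05,0.005],"turn": [0,0,0]},
    {"delta_pos": [0,0.05,0.004],"turn": [0,0,0]},
    {"delta_pos": [0.045,0.004,0],"turn": [0,0,0]},
    {"delta_pos": [0.045,0,0],"turn": [0,0,0]},
    {"delta_pos": [0.032,0,0],"turn": [0,0,0]}
  ]
}}

```text
t: 17.5
ee_pos: [562.1, 287.5, 59.0]
orientation: [[-0.002, 0.986, 0.165], [-0.001, 0.165, -0.986], [-1.0, -0.002, 0.0]]
ft_force: [0.6, -0.6, 0.0]
grip_width: 0.999
```

Call:
{"api": "apply_moves", "payload": {
  "steps": [
    {"delta_pos": [0,0,0],"turn": [0,0,0]},
    {"delta_pos": [0,0,0],"turn": [0,0,0]}
  ]
}}

```text
t: 17.7
ee_pos: [562.7, 288.1, 62.4]
orientation: [[-0.0, 0.986, 0.166], [-0.0, 0.166, -0.986], [-1.0, -0.0, 0.0]]
ft_force: [-0.0, -0.0, 2.0]
grip_width: 0.999
```

Call:
{"api": "apply_moves", "payload": {
  "steps": [
    {"delta_pos": [0,0,0],"turn": [0,0,0]},
    {"delta_pos": [0,0,0],"turn": [0,0,0]},
    {"delta_pos": [0,0,0],"turn": [0,0,0]},
    {"delta_pos": [0,0,0],"turn": [0,0,0]},
    {"delta_pos": [0,0,0],"turn": [0,0,0]}
  ],
  "fingers": -1,
  "force": 60
}}

```text
t: 18.2
ee_pos: [563.1, 289.8, 63.2]
orientation: [[0.003, 0.986, 0.166], [0.003, 0.166, -0.986], [-1.0, 0.003, -0.002]]
ft_force: [-1.0, 13.0, 7.6]
grip_width: 0.306
```

Call:
{"api": "apply_moves", "payload": {
  "steps": [
    {"delta_pos": [0,0.002,0],"turn": [0,0,0]},
    {"delta_pos": [0,0,0],"turn": [0,0,0]},
    {"delta_pos": [0,0,0],"turn": [0,0,0]},
    {"delta_pos": [0,0,0],"turn": [0,0,0]}
  ]
}}

```text
t: 18.6
ee_pos: [565.8, 290.3, 63.3]
orientation: [[0.004, 0.986, 0.166], [0.003, 0.166, -0.986], [-1.0, 0.004, -0.002]]
ft_force: [2.4, 11.5, 5.7]
grip_width: 0.309
```

Call:
{"api": "apply_moves", "payload": {
  "steps": [
    {"delta_pos": [0,0.002,0],"turn": [0,0,0]},
    {"delta_pos": [0,0,0],"turn": [0,0,0]},
    {"delta_pos": [0,0,0],"turn": [0,0,0]},
    {"delta_pos": [0,0,0],"turn": [0,0,0]}
  ]
}}

```text
t: 19.0
ee_pos: [568.0, 290.7, 63.3]
orientation: [[0.004, 0.986, 0.166], [0.003, 0.166, -0.986], [-1.0, 0.005, -0.003]]
ft_force: [3.0, 10.6, 4.6]
grip_width: 0.31
```

Call:
{"api": "apply_moves", "payload": {
  "steps": [
    {"delta_pos": [0,0.002,0],"turn": [0,0,0]},
    {"delta_pos": [0,0,0],"turn": [0,0,0]},
    {"delta_pos": [0,0,0],"turn": [0,0,0]},
    {"delta_pos": [0,0,0],"turn": [0,0,0]}
  ]
}}

```text
t: 19.4
ee_pos: [569.4, 291.0, 63.3]
orientation: [[0.003, 0.986, 0.166], [0.003, 0.166, -0.986], [-1.0, 0.004, -0.002]]
ft_force: [0.1, 11.9, 7.5]
grip_width: 0.31
```

Call:
{"api": "apply_moves", "payload": {
  "steps": [
    {"delta_pos": [0,0.002,0],"turn": [0,0,0]},
    {"delta_pos": [0,0,0],"turn": [0,0,0]},
    {"delta_pos": [0,0,0],"turn": [0,0,0]},
    {"delta_pos": [0,0,0],"turn": [0,0,0]}
  ]
}}

```text
t: 19.8
ee_pos: [570.5, 291.1, 63.2]
orientation: [[0.002, 0.986, 0.166], [0.003, 0.166, -0.986], [-1.0, 0.002, -0.002]]
ft_force: [-4.9, 11.3, 11.1]
grip_width: 0.308
```

Call:
{"api": "apply_moves", "payload": {
  "steps": [
    {"delta_pos": [0,0.001,0],"turn": [0,0,0]},
    {"delta_pos": [0,0,0],"turn": [0,0,0]},
    {"delta_pos": [0,0,0],"turn": [0,0,0]},
    {"delta_pos": [0,0,0],"turn": [0,0,0]}
  ]
}}

```text
t: 20.2
ee_pos: [570.7, 291.2, 63.2]
orientation: [[0.0, 0.986, 0.166], [0.002, 0.166, -0.986], [-1.0, 0.001, -0.002]]
ft_force: [-9.6, 10.4, 14.4]
grip_width: 0.308
```

Call:
{"api": "apply_moves", "payload": {
  "steps": [
    {"delta_pos": [0,-0.003,0],"turn": [0,0,0]},
    {"delta_pos": [0,0,0],"turn": [0,0,0]},
    {"delta_pos": [0,0,0],"turn": [0,0,0]}
  ]
}}

```text
t: 20.5
ee_pos: [569.3, 290.9, 63.3]
orientation: [[0.003, 0.986, 0.166], [0.003, 0.166, -0.986], [-1.0, 0.004, -0.002]]
ft_force: [-0.1, 11.4, 8.8]
grip_width: 0.308
```

Call:
{"api": "apply_moves", "payload": {
  "steps": [
    {"delta_pos": [0,0,0],"turn": [0,0,0]},
    {"delta_pos": [0,0,0],"turn": [0,0,0]},
    {"delta_pos": [0,0,0],"turn": [0,0,0]},
    {"delta_pos": [0,0,0],"turn": [0,0,0]}
  ],
  "fingers": 1
}}

```text
t: 20.9
ee_pos: [568.1, 288.9, 61.8]
orientation: [[-0.0, 0.986, 0.166], [-0.0, 0.166, -0.986], [-1.0, -0.0, 0.0]]
ft_force: [-0.2, 0.4, 0.0]
grip_width: 0.964
```

Call:
{"api": "apply_moves", "payload": {
  "steps": [
    {"delta_pos": [-0.045,0,0],"turn": [0,0,0]},
    {"delta_pos": [-0.045,0,0],"turn": [0,0,0]},
    {"delta_pos": [-0.045,0,0],"turn": [0,0,0]},
    {"delta_pos": [-0.03,-0.03,0.04],"turn": [0,0,0]},
    {"delta_pos": [0,-0.02,0.05],"turn": [0,0,0]}
  ]
}}

```text
t: 21.4
ee_pos: [538.7, 202.9, 226.3]
orientation: [[0.006, 0.986, 0.168], [0.002, 0.168, -0.986], [-1.0, 0.006, -0.001]]
ft_force: [1.6, -0.8, -0.4]
grip_width: 1.002
```

Call:
{"api": "apply_moves", "payload": {
  "steps": [
    {"delta_pos": [0,0,0.05],"turn": [0,0,0]},
    {"delta_pos": [0,0,0.05],"turn": [0,0,0]},
    {"delta_pos": [0,0,0.05],"turn": [0,0,0]},
    {"delta_pos": [0,0,0.05],"turn": [0,0,0]},
    {"delta_pos": [0,0,0.05],"turn": [0,0,0]}
  ]
}}

```text
t: 21.9
ee_pos: [579.2, -46.6, 222.7]
orientation: [[0.0, 0.986, 0.166], [-0.0, 0.166, -0.986], [-1.0, 0.0, 0.0]]
ft_force: [0.8, 0.3, 0.2]
grip_width: 1.0
```

Call:
{"api": "apply_moves", "payload": {
  "steps": [
    {"delta_pos": [0,0,0.05],"turn": [0,0,0]},
    {"delta_pos": [0,0,0.05],"turn": [0,0,0]},
    {"delta_pos": [0,0,0],"turn": [0,0,0]},
    {"delta_pos": [0,0,0],"turn": [0,0,0]}
  ]
}}

```text
t: 22.3
ee_pos: [595.6, -144.2, 222.3]
orientation: [[-0.001, 0.987, 0.163], [0.0, 0.163, -0.987], [-1.0, -0.0, -0.0]]
ft_force: [-1.3, 0.2, -0.1]
grip_width: 0.999
```

```bash
python3 - <<'E'
from h import *
st()
for n,win in(('top',(140,165,215,245)),('side',(150,270,240,335))):
    p=manip.camera(n); rodpos(p,win)
    if n=='top': print(lids(p))
E
```

```text
t 22.3 p [ 595.6 -144.2  222.3] q [-0.335  0.485  1.388  0.     1.269  1.072] f [-1.3  0.2 -0.1] g 0.999
[[-0.001, 0.987, 0.163], [0.0, 0.163, -0.987], [-1.0, -0.0, -0.0]]
face 674.4 axis c 189.1 knob s [594.2 595.1 602.6 610.4 619.2 631.  636.8] n 90
[[443.4, -175.2, 89.5, 119.1, 115.3], [476.3, -400.0, -19.9, 98.9, 58.9], [534.9, -258.3, -22.8, 99.9, 80.7], [675.2, -283.8, -18.7, 123.2, 30.2], [702.9, -193.0, 70.7, 150.2, 117.3]]
face 670.2 axis c 196.8 knob s [590.3 591.2 598.6 607.1 615.7 634.3 639.7] n 108
```

```bash
cat > fk.py <<'E'
import numpy as np
from scipy.optimize import least_squares
D=[([-1.413,.494,1.345,0,1.302,-.096],[156.929,-604.979,231.277]),([.39,.45,1.366,0,1.326,1.794],[535.7,284.8,251.4]),
([.384,.673,1.538,.006,.924,1.786],[544.5,286.2,63.7]),([-.107,.406,1.502,-.001,1.232,1.302],[562.8,-1.1,231]),
([.388,.625,1.497,0,1.026,1.791],[544.2,286.7,103.1]),([.102,.465,1.681,0,.996,1.509],[517.1,112.9,146.9]),
([.44,.425,1.622,0,1.095,1.841],[457.3,281.3,183.8]),([-.335,.485,1.388,0,1.269,1.072],[595.6,-144.2,222.3]),([-.166,.431,1.609,-.001,1.099,1.241],[542.2,-30.6,184.4])]
def pl(q,p):
    a,L2,L3,e,h,off,Lt=p; s=q[1]+q[2]
    return np.array([a+L2*np.sin(q[1])+L3*np.sin(s)+e*np.cos(s)+Lt*np.sin(s+q[4]), h+L2*np.cos(q[1])+L3*np.cos(s)-e*np.sin(s)+Lt*np.cos(s+q[4])])
def res(p,D=D):
    o=[]
    for q,x in D:
        r=np.sqrt(x[0]**2+x[1]**2-p[5]**2); m=pl(q,p); o+=[m[0]-r,m[1]-x[2],np.hypot(x[0],x[1])*np.sin(np.arctan2(x[1],x[0])-q[0])-p[5]]
    return np.array(o+[(p[3])*.01,p[0]*.01,(p[6]-300)*.001])
if __name__=='__main__':
    f=least_squares(res,[0,430,400,0,250,60,300]); print(f.x.round(1),np.abs(f.fun).max())
E
python3 fk.py
```

```text
[ -0.8 596.2 385.  117.  300.3  59.8 379. ] 1.5957022312331404
```

```bash
cat > ik.py <<'E'
from fk import *
for Lt in(280,330,380):
    f=least_squares(lambda p: res(np.r_[p,Lt]),[0,430,400,0,250,60]); p=np.r_[f.x,Lt]
    print(Lt,p.round(0),np.abs(f.fun).max().round(2))
    for r,z in((400,10),(590,10),(650,60),(590,60)):
        for t in(-60,-45,-35,-20,0,35,45,55,70):
            A=np.pi+np.radians(t)  # t>0 inward
            g=least_squares(lambda q: pl([0,q[0],q[1],0,A-q[0]-q[1]],p)-np.array([np.sqrt(r*r-3600),z]),[.5,1.5])
            q=g.x; print((r,z,t),np.round([q[0],q[1],A-q.sum()],2), '' if g.cost<1 and .12<A-q.sum()<2.79 and .22<q[1]<2.67 and -.82<q[0]<2.16 else 'X',end=' | ')
        print()
E
python3 ik.py
```

```text
280 [ -1. 596. 385. 117. 201.  60. 280.] 1.6
(400, 10, -60) [ 1.89  2.85 -2.64] X | (400, 10, -45) [ 1.71  2.93 -2.28] X | (400, 10, -35) [ 0.92  2.56 -0.95] X | (400, 10, -20) [ 0.67  2.35 -0.23] X | (400, 10, 0) [0.61 2.1  0.43]  | (400, 10, 35) [0.79 1.72 1.24]  | (400, 10, 45) [0.87 1.63 1.43]  | (400, 10, 55) [0.95 1.54 1.61]  | (400, 10, 70) [1.08 1.43 1.86]  | 
(590, 10, -60) [ 1.01  2.25 -1.16] X | (590, 10, -45) [ 0.82  2.14 -0.61] X | (590, 10, -35) [ 0.74  2.04 -0.26] X | (590, 10, -20) [0.69 1.87 0.23]  | (590, 10, 0) [0.73 1.63 0.79]  | (590, 10, 35) [0.96 1.18 1.61]  | (590, 10, 45) [1.04 1.07 1.82]  | (590, 10, 55) [1.12 0.96 2.02]  | (590, 10, 70) [1.25 0.81 2.3 ]  | 
(650, 60, -60) [ 0.84  2.1  -0.84] X | (650, 60, -45) [ 0.7   1.98 -0.33] X | (650, 60, -35) [ 0.66  1.88 -0.01] X | (650, 60, -20) [0.65 1.7  0.44]  | (650, 60, 0) [0.72 1.44 0.98]  | (650, 60, 35) [0.97 0.97 1.81]  | (650, 60, 45) [1.06 0.84 2.03]  | (650, 60, 55) [1.15 0.72 2.23]  | (650, 60, 70) [1.28 0.56 2.52]  | 
(590, 60, -60) [ 0.87  2.26 -1.03] X | (590, 60, -45) [ 0.69  2.13 -0.47] X | (590, 6
[... 2210 characters left out ...]
1.29 0.61 2.2 ]  | (590, 10, 70) [1.51 0.29 2.57]  | 
(650, 60, -60) [ 1.04  2.31 -1.26] X | (650, 60, -45) [ 0.77  2.17 -0.58] X | (650, 60, -35) [ 0.67  2.03 -0.16] X | (650, 60, -20) [0.63 1.79 0.37]  | (650, 60, 0) [0.72 1.44 0.98]  | (650, 60, 35) [1.08 0.76 1.92]  | (650, 60, 45) [1.21 0.54 2.18]  | (650, 60, 55) [1.37 0.28 2.46]  | (650, 60, 70) [ 1.68 -0.3   2.98] X | 
(590, 60, -60) [ 2.35  3.21 -3.47] X | (590, 60, -45) [ 0.8   2.32 -0.77] X | (590, 60, -35) [ 0.66  2.18 -0.3 ] X | (590, 60, -20) [0.58 1.94 0.27]  | (590, 60, 0) [0.66 1.6  0.89]  | (590, 60, 35) [0.99 0.99 1.78]  | (590, 60, 45) [1.11 0.81 2.01]  | (590, 60, 55) [1.23 0.62 2.25]  | (590, 60, 70) [1.44 0.33 2.59]  |
```

```bash
cat >> h.py <<'E'
def seg(T,Q=None,start=None,mm=45,deg=8.5):
    """one segment at a time: turn in place (xyz rotvec in tool), then translate; prints n x row"""
    if start is None:
        s=manip.sense(); P=np.array(s['ee_pos'],float);R=np.array(s['orientation'],float)
    else: P,R=map(np.array,start)
    if Q is not None:
        rv=Ro.from_matrix(R.T@Q).as_rotvec(degrees=True); n=max(1,int(np.ceil(np.abs(rv).max()/deg)))
        r=np.round(rv/n,1); print(f'turn {n} x',r.tolist()); R=R@Ro.from_rotvec(r*n,degrees=True).as_matrix()
    d=R.T@(np.array(T,float)-P); n=max(1,int(np.ceil(np.linalg.norm(d)/mm)))
    r=np.round(d/n/1000,4); print(f'move {n} x',r.tolist()); P=P+R@r*n*1000
    return P,R
def h_(az): a=np.radians(az); return np.array([np.cos(a),np.sin(a),0])
UP=np.array([0,0,1.])
E
python3 - <<'E'
from h import *
c=np.array([530.5,-267.5,0]);az=157.4
R0=Rt(az,0)
s=seg([560,-200,200],R0)
s=seg(c+17*h_(az)+100*UP,Rt(az,-15),s)
s=seg(c+17*h_(az)+5*UP,None,s)
E
```

```text
turn 18 x [-8.2, -0.0, -0.0]
move 2 x [0.0112, 0.0052, -0.0335]
turn 2 x [-0.1, -0.0, -7.5]
move 3 x [0.0307, 0.0145, -0.0246]
move 3 x [0.0306, 0.0082, 0.0001]
```

Call:
{"api": "apply_moves", "payload": {
  "steps": [
    {"delta_pos": [0,0,0],"turn": [-8.2,0,0]},
    {"delta_pos": [0,0,0],"turn": [-8.2,0,0]},
    {"delta_pos": [0,0,0],"turn": [-8.2,0,0]},
    {"delta_pos": [0,0,0],"turn": [-8.2,0,0]},
    {"delta_pos": [0,0,0],"turn": [-8.2,0,0]}
  ]
}}

```text
t: 22.9
ee_pos: [595.8, -141.4, 222.7]
orientation: [[-0.0, 0.629, 0.777], [0.0, 0.777, -0.629], [-1.0, 0.0, -0.0]]
ft_force: [-0.6, -0.1, -0.1]
grip_width: 0.995
```

Call:
{"api": "apply_moves", "payload": {
  "steps": [
    {"delta_pos": [0,0,0],"turn": [-8.2,0,0]},
    {"delta_pos": [0,0,0],"turn": [-8.2,0,0]},
    {"delta_pos": [0,0,0],"turn": [-8.2,0,0]},
    {"delta_pos": [0,0,0],"turn": [-8.2,0,0]},
    {"delta_pos": [0,0,0],"turn": [-8.2,0,0]}
  ]
}}

```text
t: 23.4
ee_pos: [595.8, -141.4, 222.7]
orientation: [[-0.0, -0.035, 0.999], [0.0, 0.999, 0.035], [-1.0, 0.0, -0.0]]
ft_force: [0.5, -0.2, -0.2]
grip_width: 1.001
```

Call:
{"api": "apply_moves", "payload": {
  "steps": [
    {"delta_pos": [0,0,0],"turn": [-8.2,0,0]},
    {"delta_pos": [0,0,0],"turn": [-8.2,0,0]},
    {"delta_pos": [0,0,0],"turn": [-8.2,0,0]},
    {"delta_pos": [0,0,0],"turn": [-8.2,0,0]},
    {"delta_pos": [0,0,0],"turn": [-8.2,0,0]}
  ]
}}

```text
t: 23.9
ee_pos: [595.8, -141.4, 222.7]
orientation: [[-0.0, -0.682, 0.731], [0.0, 0.731, 0.682], [-1.0, 0.0, -0.0]]
ft_force: [0.6, -0.0, -0.1]
grip_width: 1.001
```

Call:
{"api": "apply_moves", "payload": {
  "steps": [
    {"delta_pos": [0,0,0],"turn": [-8.2,0,0]},
    {"delta_pos": [0,0,0],"turn": [-8.2,0,0]},
    {"delta_pos": [0,0,0],"turn": [-8.2,0,0]},
    {"delta_pos": [0.011,0.005,-0.033],"turn": [0,0,0]},
    {"delta_pos": [0.011,0.005,-0.033],"turn": [0,0,0]}
  ]
}}

```text
t: 24.4
ee_pos: [561.1, -198.5, 200.7]
orientation: [[0.001, -0.923, 0.385], [-0.0, 0.385, 0.923], [-1.0, -0.001, 0.0]]
ft_force: [0.3, -0.5, 0.1]
grip_width: 1.001
```

Call:
{"api": "apply_moves", "payload": {
  "steps": [
    {"delta_pos": [0,0,0],"turn": [0,0,-7.5]},
    {"delta_pos": [0,0,0],"turn": [0,0,-7.5]},
    {"delta_pos": [0.031,0.014,-0.025],"turn": [0,0,0]},
    {"delta_pos": [0.031,0.014,-0.025],"turn": [0,0,0]},
    {"delta_pos": [0.031,0.014,-0.025],"turn": [0,0,0]}
  ]
}}

```text
t: 24.9
ee_pos: [516.5, -261.8, 99.7]
orientation: [[0.24, -0.891, 0.386], [-0.101, 0.373, 0.922], [-0.966, -0.26, -0.0]]
ft_force: [0.5, -0.8, -0.0]
grip_width: 0.999
```

Call:
{"api": "apply_moves", "payload": {
  "steps": [
    {"delta_pos": [0,0,0],"turn": [0,0,0]},
    {"delta_pos": [0,0,0],"turn": [0,0,0]}
  ]
}}

```text
t: 25.1
ee_pos: [516.6, -261.7, 99.7]
orientation: [[0.238, -0.89, 0.388], [-0.1, 0.375, 0.922], [-0.966, -0.258, 0.001]]
ft_force: [0.3, 0.3, 0.0]
grip_width: 1.003
```

```bash
python3 - <<'E'
from h import *
st()
p=manip.camera('side')
for q in manip.place_of(p,'lid_a_c')[:5]: print(np.round(q['location']),round(q['confidence'],2))
c=np.array([530.5,-267.5,0]);az=157.4
s=seg(c+17*h_(az)+30*UP,Rt(az,-15))
s=seg(c+17*h_(az)+5*UP,None,s)
E
```

```text
t 25.1 p [ 516.6 -261.7   99.7] q [-0.603  0.517  1.822  0.101  0.55  -1.854] f [0.3 0.3 0. ] g 1.003
[[0.238, -0.89, 0.388], [-0.1, 0.375, 0.922], [-0.966, -0.258, 0.001]]
[ 361. -195.   10.] 0.94
[ 529. -268.    8.] 0.6
turn 1 x [-0.2, -0.1, 0.1]
move 2 x [0.0339, 0.0107, -0.0002]
move 1 x [0.0241, 0.0064, 0.0]
```

Call:
{"api": "apply_moves", "payload": {
  "steps": [
    {"delta_pos": [0.034,0.0107,0],"turn": [0,0,0]},
    {"delta_pos": [0.034,0.0107,0],"turn": [0,0,0]},
    {"delta_pos": [0.012,0.0032,0],"turn": [0,0,0]},
    {"delta_pos": [0.012,0.0032,0],"turn": [0,0,0]},
    {"delta_pos": [0,0,0],"turn": [0,0,0]}
  ]
}}

```text
t: 25.7
ee_pos: [514.4, -261.1, 3.6]
orientation: [[0.239, -0.89, 0.388], [-0.1, 0.375, 0.922], [-0.966, -0.259, 0.0]]
ft_force: [0.7, -0.1, 0.4]
grip_width: 0.996
```

Call:
{"api": "apply_moves", "payload": {
  "steps": [
    {"delta_pos": [0,0,0],"turn": [0,0,0]},
    {"delta_pos": [0,0,0],"turn": [0,0,0]},
    {"delta_pos": [0,0,0],"turn": [0,0,0]},
    {"delta_pos": [0,0,0],"turn": [0,0,0]}
  ],
  "fingers": -1,
  "force": 50
}}

```text
t: 26.1
ee_pos: [514.5, -261.8, 5.4]
orientation: [[0.24, -0.889, 0.389], [-0.102, 0.375, 0.921], [-0.965, -0.261, -0.0]]
ft_force: [-2.6, 2.2, 9.8]
grip_width: 0.682
```

```bash
python3 - <<'E'
from h import *
s0=manip.sense();P=np.array(s0['ee_pos']);R=np.array(s0['orientation'])
s=seg(P+[0,0,120],None,(P,R))
s=seg([531,0,190],Rt(90,-15),s)
s=seg([531,90,190],Rt(90,30),s)
s=seg([531,137.6,73+40],Rt(90,74.7),s)
E
```

```text
move 3 x [-0.0386, -0.0104, -0.0]
turn 8 x [8.1, 2.2, 0.0]
move 7 x [-0.0187, 0.0337, 0.0023]
turn 6 x [-0.0, -0.0, 7.5]
move 2 x [0.0222, 0.039, 0.0001]
turn 6 x [-0.0, -0.0, 7.5]
move 3 x [0.0221, -0.0206, 0.0]
```

Call:
{"api": "apply_moves", "payload": {
  "steps": [
    {"delta_pos": [-0.0386,-0.0104,0],"turn": [0,0,0]},
    {"delta_pos": [-0.0386,-0.0104,0],"turn": [0,0,0]},
    {"delta_pos": [-0.0386,-0.0104,0],"turn": [0,0,0]},
    {"delta_pos": [0,0,0],"turn": [8.1,2.2,0]},
    {"delta_pos": [0,0,0],"turn": [8.1,2.2,0]}
  ]
}}

```text
t: 26.6
ee_pos: [514.5, -262.3, 126.4]
orientation: [[0.205, -0.756, 0.622], [-0.164, 0.6, 0.783], [-0.965, -0.262, -0.001]]
ft_force: [-1.0, 0.3, -2.0]
grip_width: 0.685
```

Call:
{"api": "apply_moves", "payload": {
  "steps": [
    {"delta_pos": [0,0,0],"turn": [8.1,2.2,0]},
    {"delta_pos": [0,0,0],"turn": [8.1,2.2,0]},
    {"delta_pos": [0,0,0],"turn": [8.1,2.2,0]},
    {"delta_pos": [0,0,0],"turn": [8.1,2.2,0]},
    {"delta_pos": [0,0,0],"turn": [8.1,2.2,0]}
  ]
}}

```text
t: 27.1
ee_pos: [513.9, -261.4, 124.7]
orientation: [[0.044, -0.176, 0.983], [-0.257, 0.949, 0.181], [-0.965, -0.261, -0.003]]
ft_force: [0.8, -0.2, -1.9]
grip_width: 0.686
```

Call:
{"api": "apply_moves", "payload": {
  "steps": [
    {"delta_pos": [0,0,0],"turn": [8.1,2.2,0]},
    {"delta_pos": [0,0,0],"turn": [0,0,0]}
  ]
}}

```text
t: 27.3
ee_pos: [514.8, -261.5, 124.5]
orientation: [[0.008, -0.039, 0.999], [-0.261, 0.965, 0.039], [-0.965, -0.261, -0.003]]
ft_force: [0.3, -0.1, -1.4]
grip_width: 0.683
```

```bash
python3 - <<'E'
from h import *
st()
s=seg([531,0,190],Rt(90,-15))
s=seg([531,90,190],Rt(90,30),s)
s=seg([531,137.6,73+40],Rt(90,74.7),s)
E
```

```text
t 27.3 p [ 514.8 -261.5  124.5] q [-0.438  0.527  1.685 -0.32   0.835 -0.273] f [ 0.3 -0.1 -1.4] g 0.683
[[0.008, -0.039, 0.999], [-0.261, 0.965, 0.039], [-0.965, -0.261, -0.003]]
turn 1 x [2.2, 0.4, 0.1]
move 7 x [-0.0187, 0.0337, 0.0023]
turn 6 x [0.0, 0.0, 7.5]
move 2 x [0.0223, 0.0389, 0.0001]
turn 6 x [0.0, 0.0, 7.5]
move 3 x [0.022, -0.0207, 0.0]
```

Call:
{"api": "apply_moves", "payload": {
  "steps": [
    {"delta_pos": [0,0,0],"turn": [2.2,0.4,0]},
    {"delta_pos": [-0.0187,0.0337,0.0023],"turn": [0,0,0]},
    {"delta_pos": [-0.0187,0.0337,0.0023],"turn": [0,0,0]},
    {"delta_pos": [-0.0187,0.0337,0.0023],"turn": [0,0,0]},
    {"delta_pos": [-0.0187,0.0337,0.0023],"turn": [0,0,0]}
  ]
}}

```text
t: 27.8
ee_pos: [522.4, -110.6, 161.7]
orientation: [[0.002, -0.008, 1.0], [-0.26, 0.966, 0.008], [-0.966, -0.26, -0.001]]
ft_force: [0.8, 1.2, -1.4]
grip_width: 0.684
```

Call:
{"api": "apply_moves", "payload": {
  "steps": [
    {"delta_pos": [-0.0187,0.0337,0.0023],"turn": [0,0,0]},
    {"delta_pos": [-0.0187,0.0337,0.0023],"turn": [0,0,0]},
    {"delta_pos": [-0.0187,0.0337,0.0023],"turn": [0,0,0]},
    {"delta_pos": [0,0,0],"turn": [0,0,7.5]},
    {"delta_pos": [0,0,0],"turn": [0,0,7.5]}
  ]
}}

```text
t: 28.3
ee_pos: [530.0, 4.0, 189.9]
orientation: [[0.004, -0.016, 1.0], [0.004, 1.0, 0.016], [-1.0, 0.004, 0.004]]
ft_force: [-0.7, -0.4, -1.8]
grip_width: 0.687
```

Call:
{"api": "apply_moves", "payload": {
  "steps": [
    {"delta_pos": [0,0,0],"turn": [0,0,7.5]},
    {"delta_pos": [0,0,0],"turn": [0,0,7.5]},
    {"delta_pos": [0,0,0],"turn": [0,0,7.5]},
    {"delta_pos": [0,0,0],"turn": [0,0,7.5]},
    {"delta_pos": [0,0,0],"turn": [0,0,0]}
  ]
}}

```text
t: 28.8
ee_pos: [529.2, -2.0, 188.0]
orientation: [[-0.0, -0.003, 1.0], [0.502, 0.865, 0.003], [-0.865, 0.502, 0.001]]
ft_force: [0.1, -0.1, -1.8]
grip_width: 0.686
```

```bash
python3 - <<'E'
from h import *
st()
s=seg([531,90,190])
s=seg([531,137.6,73+40],Rt(90,74.7),s)
E
```

```text
t 28.8 p [529.2  -2.  188. ] q [-0.419  0.502  1.62   0.498  1.288 -0.629] f [ 0.1 -0.1 -1.8] g 0.686
[[-0.0, -0.003, 1.0], [0.502, 0.865, 0.003], [-0.865, 0.502, 0.001]]
move 3 x [0.0148, 0.0268, 0.0007]
turn 6 x [0.0, -0.0, 7.4]
move 3 x [0.0222, -0.0205, -0.0]
```

Call:
{"api": "apply_moves", "payload": {
  "steps": [
    {"delta_pos": [0.0148,0.0268,0.0007],"turn": [0,0,0]},
    {"delta_pos": [0.0148,0.0268,0.0007],"turn": [0,0,0]},
    {"delta_pos": [0.0148,0.0268,0.0007],"turn": [0,0,0]},
    {"delta_pos": [0,0,0],"turn": [0,0,7.4]},
    {"delta_pos": [0,0,0],"turn": [0,0,7.4]}
  ]
}}

```text
t: 29.3
ee_pos: [530.9, 94.7, 191.8]
orientation: [[-0.003, -0.011, 1.0], [0.704, 0.71, 0.01], [-0.71, 0.704, 0.006]]
ft_force: [0.7, 0.1, -2.6]
grip_width: 0.684
```

Call:
{"api": "apply_moves", "payload": {
  "steps": [
    {"delta_pos": [0,0,0],"turn": [0,0,7.4]},
    {"delta_pos": [0,0,0],"turn": [0,0,7.4]},
    {"delta_pos": [0,0,0],"turn": [0,0,7.4]},
    {"delta_pos": [0,0,0],"turn": [0,0,7.4]},
    {"delta_pos": [0,0,0],"turn": [0,0,0]}
  ]
}}

```text
t: 29.8
ee_pos: [530.3, 92.3, 188.0]
orientation: [[-0.005, 0.003, 1.0], [0.963, 0.269, 0.004], [-0.269, 0.963, -0.004]]
ft_force: [-0.6, -0.2, -1.2]
grip_width: 0.686
```

Call:
{"api": "apply_moves", "payload": {
  "steps": [
    {"delta_pos": [0.0222,-0.0205,0],"turn": [0,0,0]},
    {"delta_pos": [0.0222,-0.0205,0],"turn": [0,0,0]},
    {"delta_pos": [0.0222,-0.0205,0],"turn": [0,0,0]},
    {"delta_pos": [0,0,0],"turn": [0,0,0]},
    {"delta_pos": [0,0,0],"turn": [0,0,0]}
  ]
}}

```text
t: 30.3
ee_pos: [530.6, 140.3, 114.0]
orientation: [[-0.006, -0.002, 1.0], [0.962, 0.274, 0.006], [-0.274, 0.962, 0.0]]
ft_force: [-0.9, 0.1, -1.2]
grip_width: 0.686
```

```bash
python3 - <<'E'
from h import *
st()
p=shot('side','s5');cv2.imwrite('pics/s5c.png',cv2.resize(p['frame'][140:340,150:400],None,fx=2.6,fy=2.6,interpolation=cv2.INTER_CUBIC))
s=seg([531,137.6,80],Rt(90,74.7))
s=seg([531,137.6,73],None,s)
E
```

```text
t 30.3 p [530.6 140.3 114. ] q [-0.436  0.955  1.708  1.057  1.517 -1.141] f [-0.9  0.1 -1.2] g 0.686
[[-0.006, -0.002, 1.0], [0.962, 0.274, 0.006], [-0.274, 0.962, 0.0]]
turn 1 x [0.2, -0.3, 0.6]
move 1 x [0.0069, -0.0337, 0.0]
move 1 x [0.0019, -0.0068, 0.0]
```

View pics/s5c.png

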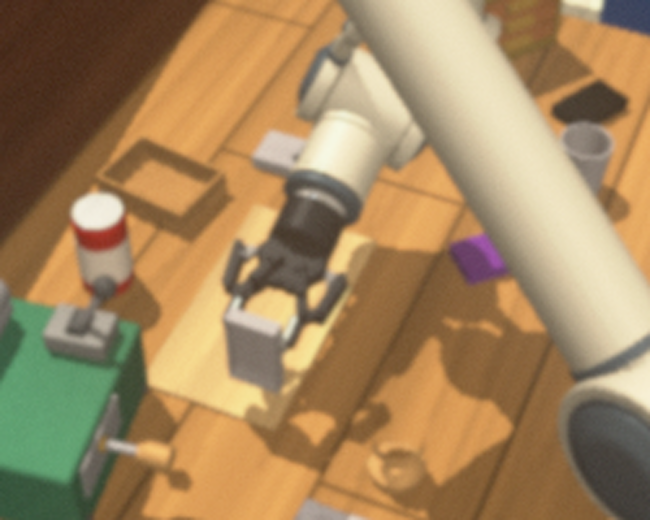

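Call:
{"api": "apply_moves", "payload": {
  "steps": [
    {"delta_pos": [0.0035,-0.017,0],"turn": [0,0,0.6]},
    {"delta_pos": [0.0035,-0.017,0],"turn": [0,0,0]},
    {"delta_pos": [0,0,0],"turn": [0,0,0]},
    {"delta_pos": [0,0,0],"turn": [0,0,0]}
  ]
}}

```text
t: 30.75
ee_pos: [531.2, 137.1, 79.6]
orientation: [[-0.003, -0.001, 1.0], [0.965, 0.261, 0.003], [-0.261, 0.965, 0.0]]
ft_force: [-0.4, 0.7, -0.5]
grip_width: 0.684
```

Call:
{"api": "apply_moves", "payload": {
  "steps": [
    {"delta_pos": [0.0008,-0.003,0],"turn": [0,0,0]},
    {"delta_pos": [0,0,0],"turn": [0,0,0]}
  ]
}}

```text
t: 30.95
ee_pos: [531.0, 137.4, 75.9]
orientation: [[-0.003, -0.001, 1.0], [0.965, 0.261, 0.003], [-0.261, 0.965, 0.0]]
ft_force: [-0.7, 0.5, -1.9]
grip_width: 0.684
```

Call:
{"api": "apply_moves", "payload": {
  "steps": [
    {"delta_pos": [0.0008,-0.003,0],"turn": [0,0,0]},
    {"delta_pos": [0,0,0],"turn": [0,0,0]}
  ]
}}

```text
t: 31.15
ee_pos: [530.8, 137.5, 72.2]
orientation: [[-0.003, 0.0, 1.0], [0.966, 0.26, 0.003], [-0.26, 0.966, -0.001]]
ft_force: [0.0, -0.2, -1.0]
grip_width: 0.686
```

Call:
{"api": "apply_moves", "payload": {
  "steps": [
    {"delta_pos": [0.0005,-0.002,0],"turn": [0,0,0]},
    {"delta_pos": [0,0,0],"turn": [0,0,0]}
  ]
}}

```text
t: 31.35
ee_pos: [530.7, 137.7, 71.6]
orientation: [[-0.003, -0.0, 1.0], [0.966, 0.257, 0.003], [-0.257, 0.966, -0.0]]
ft_force: [-0.4, -2.7, 14.2]
grip_width: 0.679
```

Call:
{"api": "apply_moves", "payload": {
  "steps": [
    {"delta_pos": [-0.0004,0.0015,0],"turn": [0,0,0]},
    {"delta_pos": [0,0,0],"turn": [0,0,0]}
  ]
}}

```text
t: 31.55
ee_pos: [530.8, 137.5, 71.8]
orientation: [[-0.003, -0.0, 1.0], [0.966, 0.26, 0.003], [-0.26, 0.966, -0.001]]
ft_force: [-0.9, -0.7, -1.5]
grip_width: 0.684
```

Call:
{"api": "apply_moves", "payload": {
  "steps": [
    {"delta_pos": [0,0,0],"turn": [0,0,0]},
    {"delta_pos": [0,0,0],"turn": [0,0,0]},
    {"delta_pos": [0,0,0],"turn": [0,0,0]}
  ],
  "fingers": 1
}}

```text
t: 31.85
ee_pos: [530.8, 137.5, 71.7]
orientation: [[-0.003, 0.0, 1.0], [0.966, 0.26, 0.003], [-0.26, 0.966, -0.001]]
ft_force: [0.2, 0.3, 0.0]
grip_width: 1.0
```

Call:
{"api": "apply_moves", "payload": {
  "steps": [
    {"delta_pos": [-0.02,0,0],"turn": [0,0,0]},
    {"delta_pos": [-0.03,0,0],"turn": [0,0,0]},
    {"delta_pos": [-0.04,0,0],"turn": [0,0,0]},
    {"delta_pos": [-0.035,0.035,0],"turn": [0,0,0]},
    {"delta_pos": [0,0,0],"turn": [0,0,0]}
  ]
}}

```text
t: 32.35
ee_pos: [532.7, 22.4, 141.1]
orientation: [[0.001, -0.004, 1.0], [0.965, 0.262, 0.0], [-0.262, 0.965, 0.004]]
ft_force: [0.0, 1.0, -0.9]
grip_width: 0.996
```

```bash
cat >> h.py <<'E'
def blob(p,x0,x1,y0,y1,z0,z1):
    v,u=np.nonzero(p['range_z']>0); w=pix2w(p,np.c_[u,v]); 
    k=(w[:,0]>x0)&(w[:,0]<x1)&(w[:,1]>y0)&(w[:,1]<y1)&(w[:,2]>z0)&(w[:,2]<z1)
    q=w[k]; 
    if len(q)>3: print('n',len(q),'mean',q.mean(0).round(1),'lo',np.percentile(q,3,axis=0).round(1),'hi',np.percentile(q,97,axis=0).round(1))
    else: print('n',len(q))
    return q
E
python3 - <<'E'
from h import *
st()
for n in('top','side'):
    p=manip.camera(n); blob(p,450,610,90,180,60,130)
    if n=='top': print(lids(p))
R90=Rt(90,-15)
E
```

```text
t 32.35 p [532.7  22.4 141.1] q [-0.612  0.937  1.583  0.919  1.68  -1.075] f [ 0.   1.  -0.9] g 0.996
[[0.001, -0.004, 1.0], [0.965, 0.262, 0.0], [-0.262, 0.965, 0.004]]
n 140 mean [533.1 128.4 101.5] lo [504.4 121.2  78.1] hi [562.3 137.7 112.7]
[[466.1, -324.5, -65.2, 259.2, 253.2], [589.2, -201.7, -0.5, 260.8, 169.4]]
n 264 mean [528.5 131.5  89.3] lo [498.3 123.4  61.5] hi [557.7 142.5 108.5]
```

```bash
python3 - <<'E'
from h import *
s=seg([531,40,230])
s=seg([531,100,220],Rt(90,30),s)
s=seg([531,152,146],Rt(90,-15),s)
s=seg([531,129,59.5],None,s)
E
```

```text
move 3 x [-0.0032, 0.0307, -0.0001]
turn 6 x [0.0, -0.0, -7.5]
move 2 x [0.0192, 0.0235, 0.0]
turn 6 x [0.0, 0.0, -7.5]
move 3 x [0.0193, 0.0232, 0.0]
move 2 x [0.0447, 0.0002, 0.0]
```

Call:
{"api": "apply_moves", "payload": {
  "steps": [
    {"delta_pos": [-0.0032,0.0307,0],"turn": [0,0,0]},
    {"delta_pos": [-0.0032,0.0307,0],"turn": [0,0,0]},
    {"delta_pos": [-0.0032,0.0307,0],"turn": [0,0,0]},
    {"delta_pos": [0,0,0],"turn": [0,0,-7.5]},
    {"delta_pos": [0,0,0],"turn": [0,0,-7.5]}
  ]
}}

```text
t: 32.95
ee_pos: [531.0, 40.9, 228.6]
orientation: [[-0.004, 0.0, 1.0], [0.864, 0.504, 0.003], [-0.504, 0.864, -0.002]]
ft_force: [-0.4, 0.6, 0.1]
grip_width: 1.003
```

Call:
{"api": "apply_moves", "payload": {
  "steps": [
    {"delta_pos": [0,0,0],"turn": [0,0,-7.5]},
    {"delta_pos": [0,0,0],"turn": [0,0,-7.5]},
    {"delta_pos": [0,0,0],"turn": [0,0,-7.5]},
    {"delta_pos": [0,0,0],"turn": [0,0,-7.5]},
    {"delta_pos": [0.0192,0.0235,0],"turn": [0,0,0]}
  ]
}}

```text
t: 33.45
ee_pos: [532.0, 71.0, 225.7]
orientation: [[0.001, -0.006, 1.0], [0.494, 0.87, 0.005], [-0.87, 0.494, 0.003]]
ft_force: [0.6, 0.6, -0.2]
grip_width: 1.001
```

Call:
{"api": "apply_moves", "payload": {
  "steps": [
    {"delta_pos": [0.0192,0.0235,0],"turn": [0,0,0]},
    {"delta_pos": [0,0,0],"turn": [0,0,-7.5]},
    {"delta_pos": [0,0,0],"turn": [0,0,-7.5]},
    {"delta_pos": [0,0,0],"turn": [0,0,-7.5]},
    {"delta_pos": [0,0,0],"turn": [0,0,-7.5]}
  ]
}}

```text
t: 33.95
ee_pos: [530.8, 101.1, 219.3]
orientation: [[-0.0, -0.005, 1.0], [-0.006, 1.0, 0.005], [-1.0, -0.006, -0.0]]
ft_force: [-0.3, -0.8, -0.8]
grip_width: 0.999
```

Call:
{"api": "apply_moves", "payload": {
  "steps": [
    {"delta_pos": [0,0,0],"turn": [0,0,-7.5]},
    {"delta_pos": [0,0,0],"turn": [0,0,-7.5]},
    {"delta_pos": [0,0,0],"turn": [0,0,0]},
    {"delta_pos": [0,0,0],"turn": [0,0,0]}
  ]
}}

```text
t: 34.35
ee_pos: [530.2, 101.7, 218.4]
orientation: [[-0.002, -0.007, 1.0], [-0.258, 0.966, 0.006], [-0.966, -0.258, -0.004]]
ft_force: [-1.3, -0.2, -0.5]
grip_width: 0.998
```

```bash
python3 - <<'E'
from h import *
st()
s=seg([531,152,146],Rt(90,-15))
s=seg([531,129,59.5],None,s)
E
```

```text
t 34.35 p [530.2 101.7 218.4] q [ 0.234  0.432  1.531 -0.266  1.253  0.321] f [-1.3 -0.2 -0.5] g 0.998
[[-0.002, -0.007, 1.0], [-0.258, 0.966, 0.006], [-0.966, -0.258, -0.004]]
turn 1 x [0.4, -0.1, -0.1]
move 2 x [0.0285, 0.0337, 0.0004]
move 2 x [0.0447, 0.0001, 0.0]
```

Call:
{"api": "apply_moves", "payload": {
  "steps": [
    {"delta_pos": [0.0285,0.0337,0],"turn": [0.4,0,0]},
    {"delta_pos": [0.0285,0.0337,0],"turn": [0,0,0]},
    {"delta_pos": [0,0,0],"turn": [0,0,0]},
    {"delta_pos": [0.045,0,0],"turn": [0,0,0]},
    {"delta_pos": [0.0445,0,0],"turn": [0,0,0]}
  ]
}}

```text
t: 34.85
ee_pos: [532.1, 126.6, 60.8]
orientation: [[0.002, 0.005, 1.0], [-0.257, 0.966, -0.004], [-0.966, -0.257, 0.003]]
ft_force: [-0.2, -1.0, -0.7]
grip_width: 0.997
```

Call:
{"api": "apply_moves", "payload": {
  "steps": [
    {"delta_pos": [0,0,0],"turn": [0,0,0]},
    {"delta_pos": [0,0,0],"turn": [0,0,0]}
  ]
}}

```text
t: 35.05
ee_pos: [531.2, 126.6, 61.7]
orientation: [[-0.001, 0.005, 1.0], [-0.259, 0.966, -0.005], [-0.966, -0.259, -0.0]]
ft_force: [-0.9, 0.6, 1.6]
grip_width: 1.0
```

Call:
{"api": "apply_moves", "payload": {
  "steps": [
    {"delta_pos": [0,0,0],"turn": [0,0,0]},
    {"delta_pos": [0,0,0],"turn": [0,0,0]},
    {"delta_pos": [0,0,0],"turn": [0,0,0]},
    {"delta_pos": [0,0,0],"turn": [0,0,0]},
    {"delta_pos": [0,0,0],"turn": [0,0,0]}
  ],
  "fingers": -1,
  "force": 50
}}

```text
t: 35.55
ee_pos: [532.2, 128.0, 62.8]
orientation: [[0.003, 0.004, 1.0], [-0.259, 0.966, -0.003], [-0.966, -0.259, 0.004]]
ft_force: [-0.8, 0.2, 11.5]
grip_width: 0.699
```

```bash
cat >> h.py <<'E'
def lay(c,phi0,t0,wps,az=90):
    """rigid lid+tool: c lid centre now (phi0,t0 tilt), wps [(centre,phi)]; prints interleaved rows"""
    s0=manip.sense();P=np.array(s0['ee_pos']);R=np.array(s0['orientation']);h=h_(az)
    u=lambda f:np.cos(np.radians(f))*h+np.sin(np.radians(f))*UP
    n=lambda f:np.cos(np.radians(f))*UP-np.sin(np.radians(f))*h
    d=P-np.array(c); a,b=d@u(phi0),d@n(phi0); e=d-a*u(phi0)-b*n(phi0); print('rel',round(a,1),round(b,1),e.round(1))
    for C,f in wps:
        G=np.array(C)+a*u(f)+b*n(f)+e; t=f-phi0
        dd=np.round(R.T@(G-P)/1000,4); Q=Rt(az,t0+t); r=np.round(Ro.from_matrix(R.T@Q).as_rotvec(degrees=True),1)
        print(dd.tolist(),r.tolist()); P=P+R@dd*1000; R=R@Ro.from_rotvec(r,degrees=True).as_matrix()
    print('end',P.round(1))
E
python3 - <<'E'
from h import *
st()
c=[531,133,56]
# pivot about floor-bottom edge E: c = E + 50u + (-9)n  (n out of floor; floor at +9 n)
h=h_(90);E=np.array([531,124,6.])
w=[]
for f in np.r_[90,np.arange(98,163,8),165]:
    u=np.cos(np.radians(f))*h+np.sin(np.radians(f))*UP; n=np.cos(np.radians(f))*UP-np.sin(np.radians(f))*h
    w.append((E+50*u-9*n+5*UP,f))
lay(c,90,-15,w)
E
```

```text
t 35.55 p [532.2 128.   62.8] q [ 0.28   0.652  1.649 -0.316  0.936  0.484] f [-0.8  0.2 11.5] g 0.699
[[0.003, 0.004, 1.0], [-0.259, 0.966, -0.003], [-0.966, -0.259, 0.004]]
rel 6.8 5.0 [ 1.2  0.  -0. ]
[-0.0048, -0.0013, 0.0] [-0.2, 0.2, 0.0]
[0.002, -0.0077, 0.0] [-0.0, -0.0, 8.0]
[0.0021, -0.0077, 0.0] [-0.0, -0.0, 8.0]
[0.002, -0.0076, 0.0] [-0.0, -0.0, 8.0]
[0.0021, -0.0077, 0.0] [-0.0, 0.0, 8.0]
[0.002, -0.0077, 0.0] [-0.0, 0.0, 8.0]
[0.0021, -0.0077, 0.0] [-0.0, 0.0, 8.0]
[0.002, -0.0077, 0.0] [-0.0, 0.0, 8.0]
[0.0021, -0.0077, 0.0] [-0.0, 0.0, 8.0]
[0.0021, -0.0076, 0.0] [-0.0, 0.0, 8.0]
[0.0006, -0.0029, 0.0] [-0.0, 0.0, 3.0]
end [532.2  70.2  29.6]
```

Call:
{"api": "apply_moves", "payload": {
  "steps": [
    {"delta_pos": [-0.005,-0.0013,0],"turn": [0,0,0]},
    {"delta_pos": [0.002,-0.0077,0],"turn": [0,0,8]},
    {"delta_pos": [0.002,-0.0077,0],"turn": [0,0,8]},
    {"delta_pos": [0.002,-0.0077,0],"turn": [0,0,8]},
    {"delta_pos": [0.002,-0.0077,0],"turn": [0,0,8]}
  ]
}}

```text
t: 36.05
ee_pos: [531.2, 98.8, 61.7]
orientation: [[0.001, 0.001, 1.0], [0.262, 0.965, -0.002], [-0.965, 0.262, 0.001]]
ft_force: [0.0, -0.3, -2.9]
grip_width: 0.697
```

Call:
{"api": "apply_moves", "payload": {
  "steps": [
    {"delta_pos": [0.002,-0.0077,0],"turn": [0,0,8]},
    {"delta_pos": [0.002,-0.0077,0],"turn": [0,0,8]},
    {"delta_pos": [0.002,-0.0077,0],"turn": [0,0,8]},
    {"delta_pos": [0.002,-0.0077,0],"turn": [0,0,8]},
    {"delta_pos": [0.002,-0.0077,0],"turn": [0,0,8]}
  ]
}}

```text
t: 36.55
ee_pos: [531.2, 70.1, 33.3]
orientation: [[0.004, 0.001, 1.0], [0.82, 0.572, -0.004], [-0.572, 0.82, 0.001]]
ft_force: [-0.0, -0.4, -1.4]
grip_width: 0.695
```

Call:
{"api": "apply_moves", "payload": {
  "steps": [
    {"delta_pos": [0.001,-0.003,0],"turn": [0,0,3]},
    {"delta_pos": [0,0,0],"turn": [0,0,0]},
    {"delta_pos": [0,0,0],"turn": [0,0,0]}
  ]
}}

```text
t: 36.85
ee_pos: [529.9, 70.4, 29.3]
orientation: [[-0.0, 0.004, 1.0], [0.845, 0.534, -0.002], [-0.534, 0.845, -0.004]]
ft_force: [1.2, 0.1, -1.4]
grip_width: 0.697
```

```bash
python3 - <<'E'
from h import *
st()
p=shot('side','s6');cv2.imwrite('pics/s6c.png',cv2.resize(p['frame'][160:330,180:360],None,fx=3,fy=3,interpolation=cv2.INTER_CUBIC))
E
```

```text
t 36.85 p [529.9  70.4  29.3] q [-0.487  0.953  1.687  0.891  1.289 -1.108] f [ 1.2  0.1 -1.4] g 0.697
[[-0.0, 0.004, 1.0], [0.845, 0.534, -0.002], [-0.534, 0.845, -0.004]]
```

View pics/s6c.png

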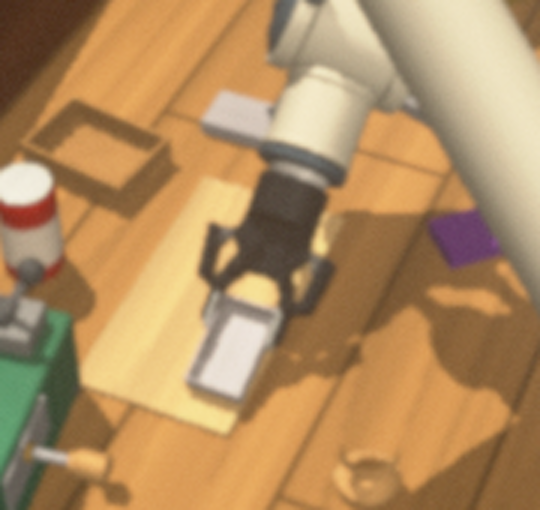

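Call:
{"api": "apply_moves", "payload": {
  "steps": [
    {"delta_pos": [0.002,-0.0034,0],"turn": [0,0,2]},
    {"delta_pos": [0,-0.002,0],"turn": [0,0,4]},
    {"delta_pos": [0,0,0],"turn": [0,0,0]},
    {"delta_pos": [0,0,0],"turn": [0,0,0]}
  ]
}}

```text
t: 37.3
ee_pos: [529.5, 69.5, 23.1]
orientation: [[-0.0, 0.005, 1.0], [0.897, 0.442, -0.002], [-0.442, 0.897, -0.005]]
ft_force: [-0.5, 0.2, -1.8]
grip_width: 0.694
```

Call:
{"api": "apply_moves", "payload": {
  "steps": [
    {"delta_pos": [0,0,0],"turn": [0,0,0]},
    {"delta_pos": [0,0,0],"turn": [0,0,0]},
    {"delta_pos": [0,0,0],"turn": [0,0,0]},
    {"delta_pos": [0,0,0],"turn": [0,0,0]}
  ],
  "fingers": 1
}}

```text
t: 37.7
ee_pos: [529.5, 69.5, 23.4]
orientation: [[-0.0, 0.005, 1.0], [0.897, 0.442, -0.002], [-0.442, 0.897, -0.004]]
ft_force: [-0.4, -0.8, -0.6]
grip_width: 0.998
```

Call:
{"api": "apply_moves", "payload": {
  "steps": [
    {"delta_pos": [-0.015,0.02,0],"turn": [0,0,0]},
    {"delta_pos": [-0.04,0.02,0],"turn": [0,0,0]},
    {"delta_pos": [-0.04,0.02,0],"turn": [0,0,0]},
    {"delta_pos": [-0.04,0.02,0],"turn": [0,0,0]},
    {"delta_pos": [-0.04,0.02,0],"turn": [0,0,0]}
  ]
}}

```text
t: 38.2
ee_pos: [529.6, -44.5, 191.7]
orientation: [[-0.0, 0.006, 1.0], [0.897, 0.442, -0.002], [-0.442, 0.897, -0.005]]
ft_force: [0.1, 0.8, -0.1]
grip_width: 1.002
```

Call:
{"api": "apply_moves", "payload": {
  "steps": [
    {"delta_pos": [0,0,0],"turn": [0,0,-8]},
    {"delta_pos": [0,0,0],"turn": [0,0,-8]},
    {"delta_pos": [0,0,0],"turn": [0,0,-8]},
    {"delta_pos": [0,0,0],"turn": [0,0,-8]},
    {"delta_pos": [0,0,0],"turn": [0,0,-8]}
  ]
}}

```text
t: 38.7
ee_pos: [530.3, -44.1, 191.0]
orientation: [[-0.001, 0.004, 1.0], [0.399, 0.917, -0.003], [-0.917, 0.399, -0.002]]
ft_force: [-0.4, 0.4, -0.3]
grip_width: 0.995
```

Call:
{"api": "apply_moves", "payload": {
  "steps": [
    {"delta_pos": [0,0,0],"turn": [0,0,-8]},
    {"delta_pos": [0,0,0],"turn": [0,0,-8]},
    {"delta_pos": [0,0,0],"turn": [0,0,-8]},
    {"delta_pos": [0,0,0],"turn": [0,0,0]},
    {"delta_pos": [0,0,0],"turn": [0,0,0]}
  ]
}}

```text
t: 39.2
ee_pos: [529.8, -42.5, 190.1]
orientation: [[-0.005, 0.0, 1.0], [-0.0, 1.0, -0.0], [-1.0, -0.0, -0.005]]
ft_force: [-0.2, 0.0, 0.6]
grip_width: 1.001
```

```bash
python3 - <<'E'
from h import *
st()
p=shot('top','top7')
print(lids(p,18)); 
print('placed',lids(p,24,(210,170,330,260)))
blob(p,490,580,20,140,12,35)
s=manip.camera('side'); rodpos(s,(150,270,240,335))
for pp in(p,s):
    for q in manip.place_of(pp,'lid_a_c')[:5]: print(np.round(q['location']),round(q['confidence'],2))
E
```

```text
t 39.2 p [529.8 -42.5 190.1] q [-0.191  0.412  1.624 -0.002  1.11  -0.191] f [-0.2  0.   0.6] g 1.001
[[-0.005, 0.0, 1.0], [-0.0, 1.0, -0.0], [-1.0, -0.0, -0.005]]
[[476.1, -376.8, -20.5, 99.2, 60.7], [591.6, -127.4, -10.9, 111.8, 28.7], [669.7, -257.7, -1.0, 99.2, 58.7]]
placed [[513.4, 92.8, 0.1, 74.3, 58.0], [582.6, -125.4, -10.9, 128.4, 28.8], [594.2, -33.6, 78.3, 143.9, 129.0], [617.9, 54.6, -12.3, 127.6, 30.4]]
n 117 mean [530.1  90.9  18.6] lo [502.6  22.1  12.2] hi [569.3 132.7  28.3]
face 670.2 axis c 197.1 knob s [590.7 591.3 598.  607.4 616.9 637.1 639.2] n 112
[ 361. -196.    7.] 0.96
[531.  78.  10.] 0.73
[ 358. -193.    8.] 0.8
[527.  75.  18.] 0.75
```

```bash
python3 - <<'E'
from h import *
c=np.array([668.5,-257.2,0]);az=179
T=c+17*h_(az)
s=seg([600,-170,180],Rt(az,0))
s=seg(T+90*UP,Rt(az,-15),s)
s=seg(T+5*UP,None,s)
E
```

```text
turn 11 x [-8.1, -0.0, -0.0]
move 4 x [0.0024, -0.0182, -0.031]
turn 2 x [-0.1, -0.1, -7.7]
move 4 x [0.0251, -0.0069, -0.0216]
move 2 x [0.0411, 0.0111, 0.0]
```

Call:
{"api": "apply_moves", "payload": {
  "steps": [
    {"delta_pos": [0,0,0],"turn": [-8.1,0,0]},
    {"delta_pos": [0,0,0],"turn": [-8.1,0,0]},
    {"delta_pos": [0,0,0],"turn": [-8.1,0,0]},
    {"delta_pos": [0,0,0],"turn": [-8.1,0,0]},
    {"delta_pos": [0,0,0],"turn": [-8.1,0,0]}
  ]
}}

```text
t: 39.9
ee_pos: [529.9, -44.5, 189.8]
orientation: [[-0.005, -0.651, 0.759], [-0.002, 0.759, 0.651], [-1.0, 0.002, -0.005]]
ft_force: [-0.5, -0.5, -0.2]
grip_width: 0.999
```

Call:
{"api": "apply_moves", "payload": {
  "steps": [
    {"delta_pos": [0,0,0],"turn": [-8.1,0,0]},
    {"delta_pos": [0,0,0],"turn": [-8.1,0,0]},
    {"delta_pos": [0,0,0],"turn": [-8.1,0,0]},
    {"delta_pos": [0,0,0],"turn": [-8.1,0,0]},
    {"delta_pos": [0,0,0],"turn": [-8.1,0,0]}
  ]
}}

```text
t: 40.4
ee_pos: [529.9, -44.5, 189.8]
orientation: [[-0.005, -0.988, 0.155], [-0.002, 0.155, 0.988], [-1.0, 0.005, -0.003]]
ft_force: [-0.3, -0.2, 1.3]
grip_width: 0.997
```

Call:
{"api": "apply_moves", "payload": {
  "steps": [
    {"delta_pos": [0,0,0],"turn": [-8.1,0,0]},
    {"delta_pos": [0.0024,-0.0182,-0.031],"turn": [0,0,0]},
    {"delta_pos": [0.0024,-0.0182,-0.031],"turn": [0,0,0]},
    {"delta_pos": [0.0024,-0.0182,-0.031],"turn": [0,0,0]},
    {"delta_pos": [0.0024,-0.0182,-0.031],"turn": [0,0,0]}
  ]
}}

```text
t: 40.9
ee_pos: [600.7, -171.3, 180.2]
orientation: [[-0.005, -1.0, 0.02], [-0.002, 0.02, 1.0], [-1.0, 0.005, -0.002]]
ft_force: [-0.5, 0.2, 0.7]
grip_width: 1.006
```

Call:
{"api": "apply_moves", "payload": {
  "steps": [
    {"delta_pos": [0,0,0],"turn": [0,0,-7.7]},
    {"delta_pos": [0,0,0],"turn": [0,0,-7.7]},
    {"delta_pos": [0.0251,-0.0069,-0.0216],"turn": [0,0,0]},
    {"delta_pos": [0.0251,-0.0069,-0.0216],"turn": [0,0,0]},
    {"delta_pos": [0.0251,-0.0069,-0.0216],"turn": [0,0,0]}
  ]
}}

```text
t: 41.4
ee_pos: [638.8, -236.8, 112.7]
orientation: [[0.261, -0.965, 0.02], [-0.008, 0.019, 1.0], [-0.965, -0.261, -0.003]]
ft_force: [0.3, -0.3, -0.2]
grip_width: 0.996
```

Call:
{"api": "apply_moves", "payload": {
  "steps": [
    {"delta_pos": [0.0251,-0.0069,-0.0216],"turn": [0,0,0]},
    {"delta_pos": [0,0,0],"turn": [0,0,0]},
    {"delta_pos": [0,0,0],"turn": [0,0,0]}
  ]
}}

```text
t: 41.7
ee_pos: [651.0, -257.6, 90.2]
orientation: [[0.26, -0.965, 0.02], [-0.007, 0.019, 1.0], [-0.966, -0.26, -0.002]]
ft_force: [-0.6, 0.3, 1.2]
grip_width: 1.003
```

```bash
python3 - <<'E'
from h import *
st()
for n in('top','side'):
    p=manip.camera(n)
    print(lids(p) if n=='top' else '')
    for q in manip.place_of(p,'lid_a_c')[:5]: print(np.round(q['location']),round(q['confidence'],2))
c=np.array([668.5,-257.2,0]);az=179;T=c+17*h_(az)
s=seg(T+5*UP,Rt(az,-15))
E
```

```text
t 41.7 p [ 651.  -257.6   90.2] q [-0.521  0.659  1.512  0.183  0.746 -2.193] f [-0.6  0.3  1.2] g 1.003
[[0.26, -0.965, 0.02], [-0.007, 0.019, 1.0], [-0.966, -0.26, -0.002]]
[[417.7, -160.1, 89.7, 89.6, 63.8], [450.7, -358.6, -19.1, 158.2, 76.6], [475.1, -246.7, 53.9, 170.9, 110.6], [628.7, -324.5, 55.4, 160.9, 123.3]]
[532.  76.  14.] 0.59

[529.  74.  16.] 0.98
[ 357. -194.    8.] 0.63
turn 1 x [0.0, -0.2, 0.2]
move 2 x [0.042, 0.0114, -0.0003]
```

Call:
{"api": "apply_moves", "payload": {
  "steps": [
    {"delta_pos": [0.032,0.009,0],"turn": [0,0,0]},
    {"delta_pos": [0.032,0.009,0],"turn": [0,0,0]},
    {"delta_pos": [0.011,0.003,0],"turn": [0,0,0]},
    {"delta_pos": [0.008,0.002,0],"turn": [0,0,0]},
    {"delta_pos": [0,0,0],"turn": [0,0,0]}
  ]
}}

```text
t: 42.4
ee_pos: [651.4, -256.6, 5.2]
orientation: [[0.261, -0.965, 0.018], [-0.008, 0.016, 1.0], [-0.965, -0.261, -0.003]]
ft_force: [0.2, -0.3, 0.2]
grip_width: 1.0
```

Call:
{"api": "apply_moves", "payload": {
  "steps": [
    {"delta_pos": [0,0,0],"turn": [0,0,0]},
    {"delta_pos": [0,0,0],"turn": [0,0,0]},
    {"delta_pos": [0,0,0],"turn": [0,0,0]},
    {"delta_pos": [0,0,0],"turn": [0,0,0]}
  ],
  "fingers": -1,
  "force": 60
}}

```text
t: 42.8
ee_pos: [652.0, -257.2, 7.0]
orientation: [[0.263, -0.965, 0.018], [-0.009, 0.016, 1.0], [-0.965, -0.263, -0.004]]
ft_force: [-4.8, 1.3, 14.0]
grip_width: 0.687
```

```bash
python3 - <<'E'
from h import *
st()
s0=manip.sense();P=np.array(s0['ee_pos']);R=np.array(s0['orientation'])
c=np.array([668.5,-257.2,9]);h=h_(179);d=P-c;a,b=d@h,d@UP;print('rel',a,b)
s=seg(P+[-40,40,120],None,(P,R))
s=seg([610,-60,190],Rt(90,-15),s)
s=seg([641,0,190],Rt(90,30),s)
C=np.array([641,49,56]);T=C+a*UP+(-b)*h_(90)
print(T)
s=seg(T+12*UP,Rt(90,75),s)
E
```

```text
t 42.8 p [ 652.  -257.2    7. ] q [-0.52   0.779  1.555  0.225  0.583 -2.248] f [-4.8  1.3 14. ] g 0.687
[[0.263, -0.965, 0.018], [-0.009, 0.016, 1.0], [-0.965, -0.263, -0.004]]
rel 16.522247270910785 -2.032605662977547
move 3 x [-0.0422, 0.0026, 0.0129]
turn 11 x [7.8, 2.1, 0.0]
move 4 x [-0.0256, 0.0337, -0.0003]
turn 6 x [0.0, 0.0, 7.6]
move 2 x [0.0152, 0.0259, 0.0155]
[641.          51.03260566  72.52224727]
turn 6 x [0.0, 0.0, 7.5]
move 3 x [0.0254, -0.0297, -0.0001]
```

Call:
{"api": "apply_moves", "payload": {
  "steps": [
    {"delta_pos": [-0.0422,0.0026,0.0129],"turn": [0,0,0]},
    {"delta_pos": [-0.0422,0.0026,0.0129],"turn": [0,0,0]},
    {"delta_pos": [-0.0422,0.0026,0.0129],"turn": [0,0,0]},
    {"delta_pos": [0,0,0],"turn": [7.8,2.1,0]},
    {"delta_pos": [0,0,0],"turn": [7.8,2.1,0]}
  ]
}}

```text
t: 43.3
ee_pos: [611.8, -217.3, 127.9]
orientation: [[0.253, -0.92, 0.301], [-0.083, 0.289, 0.954], [-0.964, -0.266, -0.003]]
ft_force: [0.5, -0.6, -0.6]
grip_width: 0.677
```

Call:
{"api": "apply_moves", "payload": {
  "steps": [
    {"delta_pos": [0,0,0],"turn": [7.8,2.1,0]},
    {"delta_pos": [0,0,0],"turn": [7.8,2.1,0]},
    {"delta_pos": [0,0,0],"turn": [7.8,2.1,0]},
    {"delta_pos": [0,0,0],"turn": [7.8,2.1,0]},
    {"delta_pos": [0,0,0],"turn": [7.8,2.1,0]}
  ]
}}

```text
t: 43.8
ee_pos: [611.4, -217.0, 126.1]
orientation: [[0.14, -0.512, 0.847], [-0.224, 0.817, 0.531], [-0.964, -0.265, -0.0]]
ft_force: [-0.3, -0.2, -0.2]
grip_width: 0.68
```

Call:
{"api": "apply_moves", "payload": {
  "steps": [
    {"delta_pos": [0,0,0],"turn": [7.8,2.1,0]},
    {"delta_pos": [0,0,0],"turn": [7.8,2.1,0]},
    {"delta_pos": [0,0,0],"turn": [7.8,2.1,0]},
    {"delta_pos": [0,0,0],"turn": [7.8,2.1,0]},
    {"delta_pos": [-0.0256,0.0337,0],"turn": [0,0,0]}
  ]
}}

```text
t: 44.3
ee_pos: [611.3, -180.2, 140.4]
orientation: [[-0.001, 0.007, 1.0], [-0.264, 0.965, -0.007], [-0.965, -0.264, 0.001]]
ft_force: [1.3, 1.3, -0.8]
grip_width: 0.675
```

Call:
{"api": "apply_moves", "payload": {
  "steps": [
    {"delta_pos": [-0.0256,0.0337,0],"turn": [0,0,0]},
    {"delta_pos": [-0.0256,0.0337,0],"turn": [0,0,0]},
    {"delta_pos": [-0.0256,0.0337,0],"turn": [0,0,0]},
    {"delta_pos": [0,0,0],"turn": [0,0,7.6]},
    {"delta_pos": [0,0,0],"turn": [0,0,7.6]}
  ]
}}

```text
t: 44.8
ee_pos: [612.2, -56.1, 190.5]
orientation: [[0.005, -0.009, 1.0], [0.003, 1.0, 0.008], [-1.0, 0.003, 0.005]]
ft_force: [0.9, -1.3, -1.3]
grip_width: 0.679
```

Call:
{"api": "apply_moves", "payload": {
  "steps": [
    {"delta_pos": [0,0,0],"turn": [0,0,7.6]},
    {"delta_pos": [0,0,0],"turn": [0,0,7.6]},
    {"delta_pos": [0,0,0],"turn": [0,0,7.6]},
    {"delta_pos": [0,0,0],"turn": [0,0,7.6]},
    {"delta_pos": [0.0152,0.0259,0.0155],"turn": [0,0,0]}
  ]
}}

```text
t: 45.3
ee_pos: [626.0, -36.0, 187.6]
orientation: [[0.003, 0.006, 1.0], [0.509, 0.861, -0.006], [-0.861, 0.509, -0.0]]
ft_force: [1.3, 0.5, -1.2]
grip_width: 0.676
```

Call:
{"api": "apply_moves", "payload": {
  "steps": [
    {"delta_pos": [0.0152,0.0259,0.0155],"turn": [0,0,0]},
    {"delta_pos": [0,0,0],"turn": [0,0,7.5]},
    {"delta_pos": [0,0,0],"turn": [0,0,7.5]},
    {"delta_pos": [0,0,0],"turn": [0,0,7.5]},
    {"delta_pos": [0,0,0],"turn": [0,0,7.5]}
  ]
}}

```text
t: 45.8
ee_pos: [642.4, -0.6, 189.7]
orientation: [[0.001, -0.004, 1.0], [0.871, 0.491, 0.002], [-0.491, 0.871, 0.004]]
ft_force: [-0.1, 1.5, -2.3]
grip_width: 0.68
```

Call:
{"api": "apply_moves", "payload": {
  "steps": [
    {"delta_pos": [0,0,0],"turn": [0,0,7.5]},
    {"delta_pos": [0,0,0],"turn": [0,0,7.5]},
    {"delta_pos": [0,0,0],"turn": [0,0,0]},
    {"delta_pos": [0,0,0],"turn": [0,0,0]}
  ]
}}

```text
t: 46.2
ee_pos: [642.0, -0.1, 188.1]
orientation: [[-0.002, -0.001, 1.0], [0.967, 0.257, 0.002], [-0.257, 0.967, 0.001]]
ft_force: [0.7, 0.5, -0.4]
grip_width: 0.679
```

```bash
python3 - <<'E'
from h import *
st()
T=np.array([641,51,72.5])
s=seg(T+12*UP,Rt(90,74.8))
E
```

```text
t 46.2 p [ 6.420e+02 -1.000e-01  1.881e+02] q [-0.55   0.952  1.28   1.013  1.816 -0.806] f [ 0.7  0.5 -0.4] g 0.679
[[-0.002, -0.001, 1.0], [0.967, 0.257, 0.002], [-0.257, 0.967, 0.001]]
turn 1 x [0.1, -0.1, -0.3]
move 3 x [0.0255, -0.0289, -0.0003]
```

Call:
{"api": "apply_moves", "payload": {
  "steps": [
    {"delta_pos": [0.0255,-0.0289,0],"turn": [0,0,0]},
    {"delta_pos": [0.0255,-0.0289,0],"turn": [0,0,0]},
    {"delta_pos": [0.0255,-0.0289,0],"turn": [0,0,0]},
    {"delta_pos": [0,0,0],"turn": [0,0,0]},
    {"delta_pos": [0,0,0],"turn": [0,0,0]}
  ]
}}

```text
t: 46.7
ee_pos: [642.4, 52.5, 86.7]
orientation: [[-0.003, -0.004, 1.0], [0.967, 0.256, 0.004], [-0.256, 0.967, 0.003]]
ft_force: [-0.0, -0.9, -0.3]
grip_width: 0.678
```

Call:
{"api": "apply_moves", "payload": {
  "steps": [
    {"delta_pos": [0.0015,-0.0055,0],"turn": [0,0,0]},
    {"delta_pos": [0.0005,-0.002,0],"turn": [0,0,0]},
    {"delta_pos": [0,0,0],"turn": [0,0,0]},
    {"delta_pos": [0,0,0],"turn": [0,0,0]}
  ]
}}

```text
t: 47.1
ee_pos: [642.1, 51.8, 77.8]
orientation: [[-0.001, -0.002, 1.0], [0.967, 0.253, 0.002], [-0.253, 0.967, 0.002]]
ft_force: [0.8, -0.5, -0.9]
grip_width: 0.679
```

Call:
{"api": "apply_moves", "payload": {
  "steps": [
    {"delta_pos": [0.0006,-0.0025,0],"turn": [0,0,0]},
    {"delta_pos": [0,0,0],"turn": [0,0,0]}
  ]
}}

```text
t: 47.3
ee_pos: [641.9, 52.1, 74.6]
orientation: [[-0.002, -0.001, 1.0], [0.967, 0.253, 0.002], [-0.253, 0.967, 0.001]]
ft_force: [-0.2, 0.7, -1.8]
grip_width: 0.676
```

Call:
{"api": "apply_moves", "payload": {
  "steps": [
    {"delta_pos": [0.0005,-0.002,0],"turn": [0,0,0]},
    {"delta_pos": [0,0,0],"turn": [0,0,0]}
  ]
}}

```text
t: 47.5
ee_pos: [641.8, 52.2, 72.4]
orientation: [[-0.002, -0.001, 1.0], [0.967, 0.253, 0.002], [-0.253, 0.967, 0.001]]
ft_force: [0.8, 0.5, -1.7]
grip_width: 0.681
```

Call:
{"api": "apply_moves", "payload": {
  "steps": [
    {"delta_pos": [0.0004,-0.0015,0],"turn": [0,0,0]},
    {"delta_pos": [0,0,0],"turn": [0,0,0]}
  ]
}}

```text
t: 47.7
ee_pos: [641.9, 52.2, 71.0]
orientation: [[-0.002, -0.001, 1.0], [0.967, 0.253, 0.002], [-0.253, 0.967, 0.001]]
ft_force: [0.1, 0.0, -0.9]
grip_width: 0.676
```

Call:
{"api": "apply_moves", "payload": {
  "steps": [
    {"delta_pos": [0.0003,-0.001,0],"turn": [0,0,0]},
    {"delta_pos": [0,0,0],"turn": [0,0,0]}
  ]
}}

```text
t: 47.9
ee_pos: [642.0, 52.3, 70.7]
orientation: [[-0.002, -0.002, 1.0], [0.968, 0.252, 0.002], [-0.252, 0.968, 0.001]]
ft_force: [-0.8, -0.6, 5.6]
grip_width: 0.677
```

Contact with the board at z≈70.8. Next: release, retreat, check.

Call:
{"api": "apply_moves", "payload": {
  "steps": [
    {"delta_pos": [-0.0001,0.0005,0],"turn": [0,0,0]},
    {"delta_pos": [0,0,0],"turn": [0,0,0]},
    {"delta_pos": [0,0,0],"turn": [0,0,0]},
    {"delta_pos": [0,0,0],"turn": [0,0,0]}
  ],
  "fingers": 1
}}

```text
t: 48.3
ee_pos: [641.9, 52.3, 70.6]
orientation: [[-0.002, -0.002, 1.0], [0.967, 0.253, 0.002], [-0.253, 0.967, 0.001]]
ft_force: [1.2, 0.2, -0.6]
grip_width: 1.001
```

Call:
{"api": "apply_moves", "payload": {
  "steps": [
    {"delta_pos": [-0.02,0,0],"turn": [0,0,0]},
    {"delta_pos": [-0.03,0,0],"turn": [0,0,0]},
    {"delta_pos": [-0.04,0,0],"turn": [0,0,0]},
    {"delta_pos": [-0.035,0.035,0],"turn": [0,0,0]},
    {"delta_pos": [0,0,0],"turn": [0,0,0]}
  ]
}}

```text
t: 48.8
ee_pos: [643.6, -64.8, 140.3]
orientation: [[0.003, -0.007, 1.0], [0.967, 0.257, -0.001], [-0.257, 0.966, 0.008]]
ft_force: [0.8, -0.2, -0.4]
grip_width: 1.0
```

Call:
{"api": "apply_moves", "payload": {
  "steps": [
    {"delta_pos": [-0.003,0.03,0],"turn": [0,0,0]},
    {"delta_pos": [-0.003,0.03,0],"turn": [0,0,0]},
    {"delta_pos": [-0.003,0.03,0],"turn": [0,0,0]},
    {"delta_pos": [0,0,0],"turn": [0,0,-7.5]},
    {"delta_pos": [0,0,0],"turn": [0,0,-7.5]}
  ]
}}

```text
t: 49.3
ee_pos: [642.0, -47.1, 225.5]
orientation: [[0.0, -0.002, 1.0], [0.866, 0.499, 0.001], [-0.499, 0.866, 0.002]]
ft_force: [0.2, 1.1, -0.2]
grip_width: 0.999
```

Call:
{"api": "apply_moves", "payload": {
  "steps": [
    {"delta_pos": [0,0,0],"turn": [0,0,-7.5]},
    {"delta_pos": [0,0,0],"turn": [0,0,-7.5]},
    {"delta_pos": [0,0,0],"turn": [0,0,-7.5]},
    {"delta_pos": [0,0,0],"turn": [0,0,-7.5]},
    {"delta_pos": [0,0,0],"turn": [0,0,0]}
  ]
}}

```text
t: 49.8
ee_pos: [642.6, -44.4, 228.2]
orientation: [[0.002, -0.007, 1.0], [0.501, 0.866, 0.005], [-0.866, 0.501, 0.005]]
ft_force: [-0.2, -0.2, 0.0]
grip_width: 0.998
```

```bash
python3 - <<'E'
from h import *
st()
for n in('top','side'):
    p=manip.camera(n); blob(p,570,710,15,90,60,125)
s=seg([641,44+16,220],Rt(90,-15))
T=np.array([641,46,60.]); x=Rt(90,-15)[:,0]
s=seg(T-90*x,None,s); s=seg(T,None,s)
E
```

```text
t 49.8 p [642.6 -44.4 228.2] q [-0.408  0.61   1.265  0.48   1.499 -0.506] f [-0.2 -0.2  0. ] g 0.998
[[0.002, -0.007, 1.0], [0.501, 0.866, 0.005], [-0.866, 0.501, 0.005]]
n 135 mean [646.7  46.6 100.9] lo [618.6  38.8  65.2] hi [676.7  55.  110.7]
n 237 mean [643.1  49.7  89.4] lo [613.   40.2  61.7] hi [672.7  61.4 109.6]
turn 6 x [0.0, 0.0, -7.6]
move 3 x [-0.0073, 0.0344, -0.0002]
move 2 x [0.0341, 0.014, 0.0]
move 3 x [0.03, 0.0001, -0.0]
```

Call:
{"api": "apply_moves", "payload": {
  "steps": [
    {"delta_pos": [0,0,0],"turn": [0,0,-7.6]},
    {"delta_pos": [0,0,0],"turn": [0,0,-7.6]},
    {"delta_pos": [0,0,0],"turn": [0,0,-7.6]},
    {"delta_pos": [0,0,0],"turn": [0,0,-7.6]},
    {"delta_pos": [0,0,0],"turn": [0,0,-7.6]}
  ]
}}

```text
t: 50.4
ee_pos: [641.7, -47.0, 224.6]
orientation: [[-0.001, 0.0, 1.0], [-0.136, 0.991, -0.0], [-0.991, -0.136, -0.001]]
ft_force: [-0.6, 0.1, -0.7]
grip_width: 1.0
```

Call:
{"api": "apply_moves", "payload": {
  "steps": [
    {"delta_pos": [0,0,0],"turn": [0,0,-7.6]},
    {"delta_pos": [-0.0073,0.0344,0],"turn": [0,0,0]},
    {"delta_pos": [-0.0073,0.0344,0],"turn": [0,0,0]},
    {"delta_pos": [-0.0073,0.0344,0],"turn": [0,0,0]},
    {"delta_pos": [0,0,0],"turn": [0,0,0]}
  ]
}}

```text
t: 50.9
ee_pos: [640.9, 62.3, 216.9]
orientation: [[-0.004, -0.004, 1.0], [-0.261, 0.965, 0.003], [-0.965, -0.261, -0.004]]
ft_force: [0.3, -0.6, -0.4]
grip_width: 1.001
```

```bash
python3 - <<'E'
from h import *
st()
T=np.array([643,47,60.]); x=Rt(90,-15)[:,0]
s=seg(T-90*x,Rt(90,-15)); s=seg(T,None,s)
E
```

```text
t 50.9 p [640.9  62.3 216.9] q [ 0.139  0.566  1.286 -0.268  1.339  0.203] f [ 0.3 -0.6 -0.4] g 1.001
[[-0.004, -0.004, 1.0], [-0.261, 0.965, 0.003], [-0.965, -0.261, -0.004]]
turn 1 x [0.2, -0.2, 0.1]
move 2 x [0.0328, 0.013, 0.0011]
move 2 x [0.045, -0.0, -0.0]
```

Call:
{"api": "apply_moves", "payload": {
  "steps": [
    {"delta_pos": [0.0328,0.013,0.001],"turn": [0,0,0]},
    {"delta_pos": [0.0328,0.013,0.001],"turn": [0,0,0]},
    {"delta_pos": [0,0,0],"turn": [0,0,0]},
    {"delta_pos": [0.045,0,0],"turn": [0,0,0]},
    {"delta_pos": [0.045,0,0],"turn": [0,0,0]}
  ]
}}

```text
t: 51.4
ee_pos: [645.1, 42.4, 63.0]
orientation: [[0.003, 0.0, 1.0], [-0.262, 0.965, 0.001], [-0.965, -0.262, 0.003]]
ft_force: [-0.1, 0.4, -0.8]
grip_width: 1.0
```

Call:
{"api": "apply_moves", "payload": {
  "steps": [
    {"delta_pos": [0,0,0],"turn": [0,0,0]},
    {"delta_pos": [0,0,0],"turn": [0,0,0]}
  ]
}}

```text
t: 51.6
ee_pos: [644.2, 42.9, 63.5]
orientation: [[-0.0, -0.0, 1.0], [-0.263, 0.965, 0.0], [-0.965, -0.263, -0.0]]
ft_force: [-0.3, 0.1, 0.5]
grip_width: 1.003
```

Call:
{"api": "apply_moves", "payload": {
  "steps": [
    {"delta_pos": [0,0,0],"turn": [0,0,0]},
    {"delta_pos": [0,0,0],"turn": [0,0,0]},
    {"delta_pos": [0,0,0],"turn": [0,0,0]},
    {"delta_pos": [0,0,0],"turn": [0,0,0]},
    {"delta_pos": [0,0,0],"turn": [0,0,0]}
  ],
  "fingers": -1,
  "force": 60
}}

```text
t: 52.1
ee_pos: [645.2, 44.2, 65.2]
orientation: [[0.005, -0.001, 1.0], [-0.263, 0.965, 0.003], [-0.965, -0.263, 0.004]]
ft_force: [-1.3, 0.6, 11.2]
grip_width: 0.697
```

```bash
cat >> h.py <<'E'
def layplan(c,step=8,end=168,lift=5):
    h=h_(90);E=np.array([c[0],c[1]-9,6.]);w=[]
    for f in np.r_[90,np.arange(90+step,end,step),end]:
        u=np.cos(np.radians(f))*h+np.sin(np.radians(f))*UP; n=np.cos(np.radians(f))*UP-np.sin(np.radians(f))*h
        w.append((E+50*u-9*n+lift*UP,f))
    lay(c,90,-15,w)
E
python3 - <<'E'
from h import *
st(); layplan([642,50.5,56])
E
```

```text
t 52.1 p [645.2  44.2  65.2] q [ 0.112  0.734  1.424 -0.31   1.031  0.277] f [-1.3  0.6 11.2] g 0.697
[[0.005, -0.001, 1.0], [-0.263, 0.965, 0.003], [-0.965, -0.263, 0.004]]
rel 9.2 6.3 [ 3.2  0.  -0. ]
[-0.0048, -0.0013, 0.0] [0.1, 0.3, 0.3]
[0.0023, -0.0079, 0.0] [-0.0, -0.0, 8.0]
[0.0023, -0.008, 0.0] [-0.0, -0.0, 8.0]
[0.0024, -0.0079, 0.0] [-0.0, -0.0, 8.0]
[0.0023, -0.0079, 0.0] [-0.0, -0.0, 8.0]
[0.0023, -0.0079, 0.0] [-0.0, 0.0, 8.0]
[0.0023, -0.008, 0.0] [-0.0, 0.0, 8.0]
[0.0024, -0.0079, 0.0] [-0.0, 0.0, 8.0]
[0.0023, -0.0079, 0.0001] [-0.0, 0.0, 8.0]
[0.0023, -0.0079, -0.0] [-0.0, 0.0, 8.0]
[0.0016, -0.006, -0.0] [-0.0, 0.0, 6.0]
end [645.2 -15.8  26. ]
```

Call:
{"api": "apply_moves", "payload": {
  "steps": [
    {"delta_pos": [-0.005,-0.0013,0],"turn": [0,0,0]},
    {"delta_pos": [0.0023,-0.0079,-0.0015],"turn": [0,0,8]},
    {"delta_pos": [0.0023,-0.0079,-0.0015],"turn": [0,0,8]},
    {"delta_pos": [0.0023,-0.0079,-0.0015],"turn": [0,0,8]},
    {"delta_pos": [0.0023,-0.0079,-0.0015],"turn": [0,0,8]}
  ]
}}

```text
t: 52.6
ee_pos: [639.6, 12.0, 62.9]
orientation: [[0.006, -0.005, 1.0], [0.293, 0.956, 0.003], [-0.956, 0.293, 0.007]]
ft_force: [0.1, -1.2, -1.4]
grip_width: 0.693
```

Call:
{"api": "apply_moves", "payload": {
  "steps": [
    {"delta_pos": [0.0023,-0.0079,-0.0015],"turn": [0,0,8]},
    {"delta_pos": [0.0023,-0.0079,-0.0015],"turn": [0,0,8]},
    {"delta_pos": [0.0023,-0.0079,-0.0015],"turn": [0,0,8]},
    {"delta_pos": [0.0023,-0.0079,-0.0015],"turn": [0,0,8]},
    {"delta_pos": [0.0023,-0.0079,0],"turn": [0,0,8]}
  ]
}}

```text
t: 53.1
ee_pos: [633.2, -15.7, 31.6]
orientation: [[0.002, -0.006, 1.0], [0.839, 0.544, 0.001], [-0.544, 0.839, 0.006]]
ft_force: [0.0, 0.6, -1.6]
grip_width: 0.69
```

Call:
{"api": "apply_moves", "payload": {
  "steps": [
    {"delta_pos": [0.0016,-0.006,0],"turn": [0,0,6]},
    {"delta_pos": [0,0,0],"turn": [0,0,0]},
    {"delta_pos": [0,0,0],"turn": [0,0,0]}
  ]
}}

```text
t: 53.4
ee_pos: [632.5, -16.5, 24.3]
orientation: [[-0.001, -0.003, 1.0], [0.888, 0.46, 0.002], [-0.46, 0.888, 0.002]]
ft_force: [-0.2, -0.6, -0.0]
grip_width: 0.692
```

Call:
{"api": "apply_moves", "payload": {
  "steps": [
    {"delta_pos": [0.0015,-0.003,0],"turn": [0,0,0]},
    {"delta_pos": [0,0,0],"turn": [0,0,0]},
    {"delta_pos": [0,0,0],"turn": [0,0,0]}
  ]
}}

```text
t: 53.7
ee_pos: [632.4, -15.9, 21.7]
orientation: [[-0.002, -0.004, 1.0], [0.888, 0.459, 0.003], [-0.459, 0.888, 0.003]]
ft_force: [-1.4, 0.8, -1.1]
grip_width: 0.696
```

Call:
{"api": "apply_moves", "payload": {
  "steps": [
    {"delta_pos": [0,0,0],"turn": [0,0,0]},
    {"delta_pos": [0,0,0],"turn": [0,0,0]},
    {"delta_pos": [0,0,0],"turn": [0,0,0]},
    {"delta_pos": [0,0,0],"turn": [0,0,0]}
  ],
  "fingers": 1
}}

```text
t: 54.1
ee_pos: [632.1, -16.4, 20.7]
orientation: [[-0.001, -0.002, 1.0], [0.889, 0.458, 0.002], [-0.458, 0.889, 0.001]]
ft_force: [0.2, 0.1, 0.7]
grip_width: 0.997
```

Call:
{"api": "apply_moves", "payload": {
  "steps": [
    {"delta_pos": [-0.015,0.02,0],"turn": [0,0,0]},
    {"delta_pos": [-0.04,0.02,0],"turn": [0,0,0]},
    {"delta_pos": [-0.04,0.02,0],"turn": [0,0,0]},
    {"delta_pos": [-0.04,0.02,0],"turn": [0,0,0]},
    {"delta_pos": [-0.02,0.02,0],"turn": [0,0,0]}
  ]
}}

```text
t: 54.6
ee_pos: [632.4, -111.1, 182.7]
orientation: [[0.001, -0.003, 1.0], [0.888, 0.459, 0.0], [-0.459, 0.888, 0.003]]
ft_force: [-0.2, -0.3, -1.0]
grip_width: 0.999
```

```bash
python3 - <<'E'
from h import *
st()
for n in('top','side'):
    p=shot(n,n+'8')
    blob(p,585,690,-70,60,9,40)
    for q in manip.place_of(p,'lid_a_c')[:6]: print(np.round(q['location']),round(q['confidence'],2))
    if n=='top': print(lids(p))
E
```

```text
t 54.6 p [ 632.4 -111.1  182.7] q [-0.653  0.906  1.165  0.818  1.826 -0.77 ] f [-0.2 -0.3 -1. ] g 0.999
[[0.001, -0.003, 1.0], [0.888, 0.459, 0.0], [-0.459, 0.888, 0.003]]
n 416 mean [635.1  -4.7  14.9] lo [593.2 -59.2   9.2] hi [672.3  55.   27.8]
[ 360. -195.   10.] 0.86
[534.  76.  12.] 0.63
[368. 406.  -0.] 0.37
[[559.8, -171.4, 52.9, 206.0, 182.1], [668.9, -512.4, -2.1, 119.3, 52.4], [556.5, -354.0, -0.4, 344.0, 295.7]]
n 407 mean [629.4  -7.4  15.6] lo [591.1 -61.4   9.1] hi [662.   46.2  26. ]
[ 362. -191.   12.] 0.92
[532.  75.  12.] 0.6
```

```bash
python3 - <<'E'
from h import *
c=np.array([475.7,-376.5,0]);az=159.5
T=c+17*h_(az)
s=seg([600,-150,190],Rt(90,0))
s=seg([480,-250,190],Rt(az,0),s)
s=seg(T+90*UP,Rt(az,-15),s)
E
```

```text
turn 8 x [0.0, 0.0, -7.8]
move 2 x [-0.0048, -0.0206, -0.0161]
turn 9 x [-7.7, 0.0, -0.0]
move 4 x [-0.0002, 0.0193, -0.034]
turn 2 x [-0.1, 0.2, -7.5]
move 4 x [0.0257, 0.0008, -0.0299]
```

Call:
{"api": "apply_moves", "payload": {
  "steps": [
    {"delta_pos": [0,0,0],"turn": [0,0,-7.8]},
    {"delta_pos": [0,0,0],"turn": [0,0,-7.8]},
    {"delta_pos": [0,0,0],"turn": [0,0,-7.8]},
    {"delta_pos": [0,0,0],"turn": [0,0,-7.8]},
    {"delta_pos": [0,0,0],"turn": [0,0,-7.8]}
  ]
}}

```text
t: 55.3
ee_pos: [631.8, -108.2, 179.9]
orientation: [[-0.0, -0.003, 1.0], [0.398, 0.917, 0.002], [-0.917, 0.398, 0.001]]
ft_force: [0.1, 0.0, -1.2]
grip_width: 1.005
```

Call:
{"api": "apply_moves", "payload": {
  "steps": [
    {"delta_pos": [0,0,0],"turn": [0,0,-7.8]},
    {"delta_pos": [0,0,0],"turn": [0,0,-7.8]},
    {"delta_pos": [0,0,0],"turn": [0,0,-7.8]},
    {"delta_pos": [-0.0048,-0.0206,-0.0161],"turn": [0,0,0]},
    {"delta_pos": [-0.0048,-0.0206,-0.0161],"turn": [0,0,0]}
  ]
}}

```text
t: 55.8
ee_pos: [599.3, -147.3, 188.6]
orientation: [[-0.001, -0.007, 1.0], [0.006, 1.0, 0.007], [-1.0, 0.006, -0.001]]
ft_force: [-0.5, -1.4, -0.0]
grip_width: 0.998
```

Call:
{"api": "apply_moves", "payload": {
  "steps": [
    {"delta_pos": [0,0,0],"turn": [-7.7,0,0]},
    {"delta_pos": [0,0,0],"turn": [-7.7,0,0]},
    {"delta_pos": [0,0,0],"turn": [-7.7,0,0]},
    {"delta_pos": [0,0,0],"turn": [-7.7,0,0]},
    {"delta_pos": [0,0,0],"turn": [-7.7,0,0]}
  ]
}}

```text
t: 56.3
ee_pos: [599.2, -149.0, 188.3]
orientation: [[-0.002, -0.629, 0.777], [0.007, 0.777, 0.629], [-1.0, 0.006, 0.003]]
ft_force: [-0.5, 0.2, -0.0]
grip_width: 1.001
```

Call:
{"api": "apply_moves", "payload": {
  "steps": [
    {"delta_pos": [0,0,0],"turn": [-7.7,0,0]},
    {"delta_pos": [0,0,0],"turn": [-7.7,0,0]},
    {"delta_pos": [0,0,0],"turn": [-7.7,0,0]},
    {"delta_pos": [0,0,0],"turn": [-7.7,0,0]},
    {"delta_pos": [0,0,0],"turn": [0,0,0]}
  ]
}}

```text
t: 56.8
ee_pos: [599.3, -149.0, 188.5]
orientation: [[-0.001, -0.937, 0.348], [0.007, 0.348, 0.937], [-1.0, 0.004, 0.006]]
ft_force: [-0.1, -0.5, 0.5]
grip_width: 1.003
```

```bash
python3 - <<'E'
from h import *
st()
p=shot('top','top9')
print(lids(p),'placed',lids(p,24,(210,170,330,260)))
for q in manip.place_of(p,'lid_a_c')[:6]: print(np.round(q['location']),round(q['confidence'],2))
c=np.array([475.7,-376.5,0]);az=159.5
T=c+17*h_(az)
s=seg([500,-300,190],Rt(az,-15))
s=seg(T+90*UP,Rt(az,-15),s)
s=seg(T+5*UP,Rt(az,-15),s)
cv2.imwrite('pics/t9c.png',cv2.resize(p['frame'][160:300,190:440],None,fx=3,fy=3,interpolation=cv2.INTER_CUBIC))
E
```

```text
t 56.8 p [ 599.3 -149.   188.5] q [-0.344  0.526  1.414  0.006  1.205 -1.561] f [-0.1 -0.5  0.5] g 1.003
[[-0.001, -0.937, 0.348], [0.007, 0.348, 0.937], [-1.0, 0.004, 0.006]]
[[449.5, -178.5, -0.5, 128.1, 125.6], [476.6, -376.6, -19.1, 99.2, 59.4], [659.0, -283.8, -18.0, 117.6, 28.6], [696.8, -198.7, 69.2, 145.5, 120.5]] placed [[526.1, 75.1, 89.7, 93.6, 48.3], [478.8, -98.2, 61.6, 189.4, 111.9], [629.3, -10.4, 89.7, 97.2, 48.9], [679.5, -164.7, 89.1, 94.0, 85.5]]
[531.  76.  16.] 0.78
[ 359. -196.    9.] 0.62
turn 2 x [-0.2, 0.2, -7.6]
move 5 x [-0.0023, 0.0078, -0.0352]
turn 1 x [0.1, -0.1, 0.0]
move 3 x [0.0311, 0.0128, -0.0268]
turn 1 x [-0.0, 0.0, 0.0]
move 2 x [0.0411, 0.0111, 0.0001]
```

View pics/t9c.png

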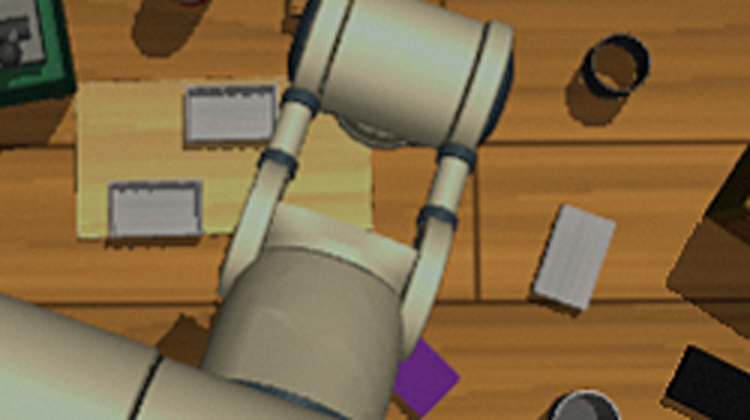

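Call:
{"api": "apply_moves", "payload": {
  "steps": [
    {"delta_pos": [0,0,0],"turn": [0,0,-7.6]},
    {"delta_pos": [0,0,0],"turn": [0,0,-7.6]},
    {"delta_pos": [-0.0023,0.0078,-0.0352],"turn": [0,0,0]},
    {"delta_pos": [-0.0023,0.0078,-0.0352],"turn": [0,0,0]},
    {"delta_pos": [-0.0023,0.0078,-0.0352],"turn": [0,0,0]}
  ]
}}

```text
t: 57.4
ee_pos: [539.1, -240.3, 189.6]
orientation: [[0.246, -0.902, 0.354], [-0.086, 0.344, 0.935], [-0.965, -0.261, 0.007]]
ft_force: [0.5, -0.4, 0.1]
grip_width: 1.001
```

Call:
{"api": "apply_moves", "payload": {
  "steps": [
    {"delta_pos": [-0.0023,0.0078,-0.0352],"turn": [0,0,0]},
    {"delta_pos": [-0.0023,0.0078,-0.0352],"turn": [0,0,0]},
    {"delta_pos": [0.0311,0.0128,-0.0268],"turn": [0,0,0]},
    {"delta_pos": [0.0311,0.0128,-0.0268],"turn": [0,0,0]},
    {"delta_pos": [0.0311,0.0128,-0.0268],"turn": [0,0,0]}
  ]
}}

```text
t: 57.9
ee_pos: [459.3, -371.3, 88.0]
orientation: [[0.247, -0.902, 0.355], [-0.087, 0.345, 0.935], [-0.965, -0.261, 0.007]]
ft_force: [1.1, -0.6, 0.1]
grip_width: 0.999
```

Call:
{"api": "apply_moves", "payload": {
  "steps": [
    {"delta_pos": [0,0,0],"turn": [0,0,0]},
    {"delta_pos": [0,0,0],"turn": [0,0,0]}
  ]
}}

```text
t: 58.1
ee_pos: [459.6, -370.2, 88.4]
orientation: [[0.245, -0.902, 0.355], [-0.085, 0.345, 0.935], [-0.966, -0.259, 0.008]]
ft_force: [0.7, -0.5, 1.0]
grip_width: 1.002
```

```bash
python3 - <<'E'
from h import *
st()
c=np.array([475.7,-376.5,0]);az=159.5;T=c+17*h_(az)
s=seg(T+5*UP,Rt(az,-15))
E
```

```text
t 58.1 p [ 459.6 -370.2   88.4] q [-0.853  0.551  1.792  0.236  0.582 -2.244] f [ 0.7 -0.5  1. ] g 1.002
[[0.245, -0.902, 0.355], [-0.085, 0.345, 0.935], [-0.966, -0.259, 0.008]]
turn 1 x [-0.4, 0.4, 0.0]
move 2 x [0.0403, 0.0107, -0.0001]
```

Call:
{"api": "apply_moves", "payload": {
  "steps": [
    {"delta_pos": [0.032,0.0085,0],"turn": [-0.4,0.4,0]},
    {"delta_pos": [0.032,0.0085,0],"turn": [0,0,0]},
    {"delta_pos": [0.01,0.0025,0],"turn": [0,0,0]},
    {"delta_pos": [0.0075,0.002,0],"turn": [0,0,0]},
    {"delta_pos": [0,0,0],"turn": [0,0,0]}
  ]
}}

```text
t: 58.6
ee_pos: [461.2, -370.3, 5.3]
orientation: [[0.245, -0.905, 0.347], [-0.093, 0.334, 0.938], [-0.965, -0.262, -0.002]]
ft_force: [1.0, -0.1, 0.6]
grip_width: 1.002
```

Call:
{"api": "apply_moves", "payload": {
  "steps": [
    {"delta_pos": [0,0,0],"turn": [0,0,0]},
    {"delta_pos": [0,0,0],"turn": [0,0,0]},
    {"delta_pos": [0,0,0],"turn": [0,0,0]},
    {"delta_pos": [0,0,0],"turn": [0,0,0]}
  ],
  "fingers": -1,
  "force": 60
}}

```text
t: 59.0
ee_pos: [461.1, -371.0, 6.5]
orientation: [[0.246, -0.905, 0.347], [-0.094, 0.334, 0.938], [-0.965, -0.263, -0.003]]
ft_force: [-2.4, 3.7, 15.6]
grip_width: 0.687
```

```bash
python3 - <<'E'
from h import *
st()
s0=manip.sense();P=np.array(s0['ee_pos']);R=np.array(s0['orientation'])
c=np.array([475.7,-376.5,9]);h=h_(159.5);d=P-c;a,b=d@h,d@UP;print('rel',a,b)
s=seg(P+[10,40,120],None,(P,R))
s=seg([520,-140,185],Rt(90,-15),s)
s=seg([537,-75,185],Rt(90,30),s)
C=np.array([537,-21,56]);T=C+a*UP+(-b)*h_(90)
print(T)
s=seg(T+12*UP,Rt(90,75),s)
E
```

```text
t 59.0 p [ 461.1 -371.     6.5] q [-0.848  0.699  1.839  0.33   0.385 -2.358] f [-2.4  3.7 15.6] g 0.687
[[0.246, -0.905, 0.347], [-0.094, 0.334, 0.938], [-0.965, -0.263, -0.003]]
rel 15.61822940137984 -2.47686146215565
move 3 x [-0.039, -0.0091, 0.0135]
turn 8 x [8.4, 2.3, 0.0]
move 5 x [-0.0215, 0.0337, 0.0098]
turn 6 x [-0.0, -0.0, 7.6]
move 2 x [0.0163, 0.0281, 0.0084]
[537.         -18.52313854  71.6182294 ]
turn 6 x [-0.0, -0.0, 7.5]
move 3 x [0.0269, -0.0278, 0.0001]
```

Call:
{"api": "apply_moves", "payload": {
  "steps": [
    {"delta_pos": [-0.039,-0.0091,0.0135],"turn": [0,0,0]},
    {"delta_pos": [-0.039,-0.0091,0.0135],"turn": [0,0,0]},
    {"delta_pos": [-0.039,-0.0091,0.0135],"turn": [0,0,0]},
    {"delta_pos": [0,0,0],"turn": [8.2,2.3,0]},
    {"delta_pos": [0,0,0],"turn": [8.2,2.3,0]}
  ]
}}

```text
t: 59.5
ee_pos: [471.2, -331.2, 127.2]
orientation: [[0.211, -0.78, 0.589], [-0.161, 0.567, 0.808], [-0.964, -0.265, -0.005]]
ft_force: [-0.2, 0.6, -2.0]
grip_width: 0.677
```

Call:
{"api": "apply_moves", "payload": {
  "steps": [
    {"delta_pos": [0,0,0],"turn": [8.2,2.3,0]},
    {"delta_pos": [0,0,0],"turn": [8.2,2.3,0]},
    {"delta_pos": [0,0,0],"turn": [8.2,2.3,0]},
    {"delta_pos": [0,0,0],"turn": [8.2,2.3,0]},
    {"delta_pos": [0,0,0],"turn": [8.2,2.3,0]}
  ]
}}

```text
t: 60.0
ee_pos: [470.4, -330.6, 125.5]
orientation: [[0.055, -0.235, 0.971], [-0.261, 0.935, 0.241], [-0.964, -0.266, -0.01]]
ft_force: [-0.3, -0.2, -1.6]
grip_width: 0.682
```

Call:
{"api": "apply_moves", "payload": {
  "steps": [
    {"delta_pos": [0,0,0],"turn": [8.2,2.3,0]},
    {"delta_pos": [0,0,0],"turn": [0,0,0]},
    {"delta_pos": [0,0,0],"turn": [0,0,0]}
  ]
}}

```text
t: 60.3
ee_pos: [470.8, -330.5, 125.0]
orientation: [[0.018, -0.105, 0.994], [-0.266, 0.958, 0.106], [-0.964, -0.267, -0.011]]
ft_force: [-0.4, 1.1, -2.0]
grip_width: 0.679
```

```bash
python3 - <<'E'
from h import *
st()
s=seg([520,-140,185],Rt(90,-15))
s=seg([537,-75,185],Rt(90,30),s)
T=np.array([537,-18.5,71.6])
s=seg(T+12*UP,Rt(90,75),s)
E
```

```text
t 60.3 p [ 470.8 -330.5  125. ] q [-0.593  0.508  1.727 -0.31   0.763 -0.491] f [-0.4  1.1 -2. ] g 0.679
[[0.018, -0.105, 0.994], [-0.266, 0.958, 0.106], [-0.964, -0.267, -0.011]]
turn 1 x [6.1, 1.0, 0.5]
move 5 x [-0.0215, 0.0337, 0.0098]
turn 6 x [-0.0, 0.0, 7.5]
move 2 x [0.0163, 0.0281, 0.0085]
turn 6 x [-0.0, 0.0, 7.5]
move 3 x [0.027, -0.0278, -0.0]
```

Call:
{"api": "apply_moves", "payload": {
  "steps": [
    {"delta_pos": [0,0,0],"turn": [6.1,1,0.5]},
    {"delta_pos": [-0.0215,0.0337,0.0098],"turn": [0,0,0]},
    {"delta_pos": [-0.0215,0.0337,0.0098],"turn": [0,0,0]},
    {"delta_pos": [-0.0215,0.0337,0.0098],"turn": [0,0,0]},
    {"delta_pos": [-0.0215,0.0337,0.0098],"turn": [0,0,0]}
  ]
}}

```text
t: 60.8
ee_pos: [510.5, -177.2, 173.5]
orientation: [[-0.001, 0.002, 1.0], [-0.258, 0.966, -0.002], [-0.966, -0.258, -0.0]]
ft_force: [1.0, -0.0, -0.6]
grip_width: 0.68
```

Call:
{"api": "apply_moves", "payload": {
  "steps": [
    {"delta_pos": [-0.0215,0.0337,0.0098],"turn": [0,0,0]},
    {"delta_pos": [0,0,0],"turn": [0,0,7.5]},
    {"delta_pos": [0,0,0],"turn": [0,0,7.5]},
    {"delta_pos": [0,0,0],"turn": [0,0,7.5]},
    {"delta_pos": [0,0,0],"turn": [0,0,7.5]}
  ]
}}

```text
t: 61.3
ee_pos: [521.3, -140.5, 186.1]
orientation: [[0.006, -0.001, 1.0], [0.263, 0.965, -0.001], [-0.965, 0.263, 0.006]]
ft_force: [-0.3, 0.4, -2.4]
grip_width: 0.682
```

Call:
{"api": "apply_moves", "payload": {
  "steps": [
    {"delta_pos": [0,0,0],"turn": [0,0,7.5]},
    {"delta_pos": [0,0,0],"turn": [0,0,7.5]},
    {"delta_pos": [0.0163,0.0281,0.0085],"turn": [0,0,0]},
    {"delta_pos": [0.0163,0.0281,0.0085],"turn": [0,0,0]},
    {"delta_pos": [0,0,0],"turn": [0,0,7.5]}
  ]
}}

```text
t: 61.8
ee_pos: [538.8, -70.6, 186.6]
orientation: [[0.004, -0.006, 1.0], [0.609, 0.793, 0.003], [-0.793, 0.609, 0.007]]
ft_force: [-0.2, 0.2, -2.6]
grip_width: 0.676
```

Call:
{"api": "apply_moves", "payload": {
  "steps": [
    {"delta_pos": [0,0,0],"turn": [0,0,7.5]},
    {"delta_pos": [0,0,0],"turn": [0,0,7.5]},
    {"delta_pos": [0,0,0],"turn": [0,0,7.5]},
    {"delta_pos": [0,0,0],"turn": [0,0,7.5]},
    {"delta_pos": [0,0,0],"turn": [0,0,7.5]}
  ]
}}

```text
t: 62.3
ee_pos: [538.5, -76.8, 185.0]
orientation: [[0.01, -0.005, 1.0], [0.967, 0.255, -0.008], [-0.255, 0.967, 0.008]]
ft_force: [0.2, -0.1, -0.9]
grip_width: 0.673
```

Call:
{"api": "apply_moves", "payload": {
  "steps": [
    {"delta_pos": [0,0,0],"turn": [0,0,0]},
    {"delta_pos": [0,0,0],"turn": [0,0,0]},
    {"delta_pos": [0,0,0],"turn": [0,0,0]}
  ]
}}

```text
t: 62.6
ee_pos: [538.5, -75.5, 185.6]
orientation: [[0.006, -0.002, 1.0], [0.965, 0.263, -0.006], [-0.263, 0.965, 0.003]]
ft_force: [0.2, 0.4, -0.9]
grip_width: 0.677
```

```bash
python3 - <<'E'
from h import *
st()
T=np.array([537,-18.5,71.6])
s=seg(T+12*UP,Rt(90,74.8))
p=shot('side','s10'); cv2.imwrite('pics/s10c.png',cv2.resize(p['frame'][140:320,180:400],None,fx=3,fy=3,interpolation=cv2.INTER_CUBIC))
E
```

```text
t 62.6 p [538.5 -75.5 185.6] q [-0.729  0.906  1.429  0.854  1.853 -0.975] f [ 0.2  0.4 -0.9] g 0.677
[[0.006, -0.002, 1.0], [0.965, 0.263, -0.006], [-0.263, 0.965, 0.003]]
turn 1 x [0.1, 0.4, 0.1]
move 3 x [0.0272, -0.0278, -0.0005]
```

View pics/s10c.png

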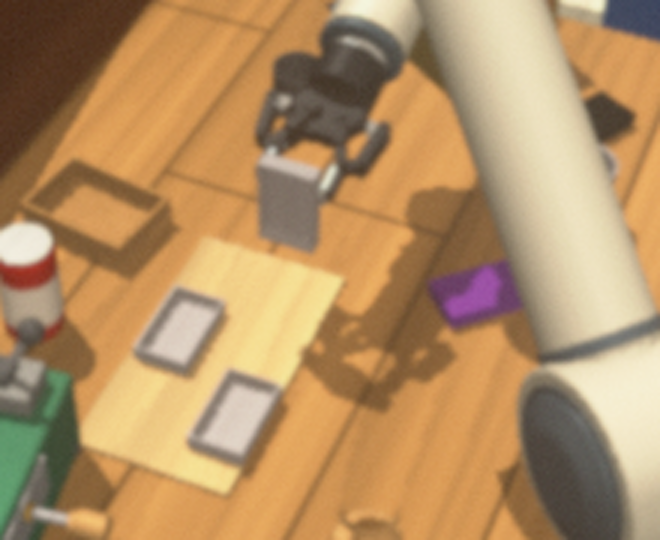

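Call:
{"api": "apply_moves", "payload": {
  "steps": [
    {"delta_pos": [0.0272,-0.0278,-0.0005],"turn": [0,0,0]},
    {"delta_pos": [0.0272,-0.0278,-0.0005],"turn": [0,0.4,0]},
    {"delta_pos": [0.0272,-0.0278,-0.0005],"turn": [0,0,0]},
    {"delta_pos": [0,0,0],"turn": [0,0,0]},
    {"delta_pos": [0,0,0],"turn": [0,0,0]}
  ]
}}

```text
t: 63.15
ee_pos: [537.1, -18.0, 83.9]
orientation: [[-0.002, 0.0, 1.0], [0.966, 0.26, 0.002], [-0.26, 0.966, -0.001]]
ft_force: [-0.2, -1.0, -0.8]
grip_width: 0.678
```

Call:
{"api": "apply_moves", "payload": {
  "steps": [
    {"delta_pos": [0.0018,-0.007,0],"turn": [0,0,0]},
    {"delta_pos": [0.001,-0.004,0],"turn": [0,0,0]},
    {"delta_pos": [0,0,0],"turn": [0,0,0]},
    {"delta_pos": [0,0,0],"turn": [0,0,0]}
  ]
}}

```text
t: 63.55
ee_pos: [537.0, -18.8, 71.9]
orientation: [[-0.001, 0.001, 1.0], [0.966, 0.259, 0.0], [-0.259, 0.966, -0.001]]
ft_force: [0.5, 0.6, -0.7]
grip_width: 0.68
```

Call:
{"api": "apply_moves", "payload": {
  "steps": [
    {"delta_pos": [0.0005,-0.0018,0],"turn": [0,0,0]},
    {"delta_pos": [0,0,0],"turn": [0,0,0]}
  ]
}}

```text
t: 63.75
ee_pos: [536.9, -18.5, 69.8]
orientation: [[-0.001, 0.002, 1.0], [0.966, 0.259, 0.0], [-0.259, 0.966, -0.002]]
ft_force: [-0.8, -0.4, -1.2]
grip_width: 0.675
```

Call:
{"api": "apply_moves", "payload": {
  "steps": [
    {"delta_pos": [0.0004,-0.0015,0],"turn": [0,0,0]},
    {"delta_pos": [0,0,0],"turn": [0,0,0]}
  ]
}}

```text
t: 63.95
ee_pos: [536.8, -18.2, 69.6]
orientation: [[-0.001, 0.001, 1.0], [0.967, 0.256, 0.001], [-0.256, 0.967, -0.001]]
ft_force: [-2.3, -1.6, 12.0]
grip_width: 0.677
```

Call:
{"api": "apply_moves", "payload": {
  "steps": [
    {"delta_pos": [-0.0003,0.0013,0],"turn": [0,0,0]},
    {"delta_pos": [0,0,0],"turn": [0,0,0]}
  ]
}}

```text
t: 64.15
ee_pos: [536.9, -18.4, 69.7]
orientation: [[-0.001, 0.001, 1.0], [0.966, 0.259, 0.001], [-0.259, 0.966, -0.002]]
ft_force: [0.0, 0.4, 1.0]
grip_width: 0.679
```

Call:
{"api": "apply_moves", "payload": {
  "steps": [
    {"delta_pos": [0,0,0],"turn": [0,0,0]},
    {"delta_pos": [0,0,0],"turn": [0,0,0]},
    {"delta_pos": [0,0,0],"turn": [0,0,0]},
    {"delta_pos": [0,0,0],"turn": [0,0,0]}
  ],
  "fingers": 1
}}

```text
t: 64.55
ee_pos: [536.8, -18.3, 69.6]
orientation: [[-0.001, 0.002, 1.0], [0.966, 0.259, 0.001], [-0.259, 0.966, -0.002]]
ft_force: [-0.2, 0.3, -0.3]
grip_width: 1.0
```

Call:
{"api": "apply_moves", "payload": {
  "steps": [
    {"delta_pos": [-0.02,0,0],"turn": [0,0,0]},
    {"delta_pos": [-0.03,0,0],"turn": [0,0,0]},
    {"delta_pos": [-0.04,0,0],"turn": [0,0,0]},
    {"delta_pos": [-0.035,0.035,0],"turn": [0,0,0]},
    {"delta_pos": [0,0,0],"turn": [0,0,0]}
  ]
}}

```text
t: 65.05
ee_pos: [538.1, -134.7, 139.3]
orientation: [[0.003, -0.003, 1.0], [0.965, 0.263, -0.002], [-0.263, 0.965, 0.004]]
ft_force: [0.6, 0.6, -0.7]
grip_width: 1.0
```

Call:
{"api": "apply_moves", "payload": {
  "steps": [
    {"delta_pos": [-0.003,0.03,0],"turn": [0,0,0]},
    {"delta_pos": [-0.003,0.03,0],"turn": [0,0,0]},
    {"delta_pos": [-0.003,0.03,0],"turn": [0,0,0]},
    {"delta_pos": [0,0,0],"turn": [0,0,-7.5]},
    {"delta_pos": [0,0,0],"turn": [0,0,-7.5]}
  ]
}}

```text
t: 65.55
ee_pos: [537.2, -116.6, 225.1]
orientation: [[-0.0, 0.002, 1.0], [0.863, 0.504, -0.001], [-0.504, 0.863, -0.001]]
ft_force: [-0.1, 0.0, 0.0]
grip_width: 1.0
```

Call:
{"api": "apply_moves", "payload": {
  "steps": [
    {"delta_pos": [0,0,0],"turn": [0,0,-7.5]},
    {"delta_pos": [0,0,0],"turn": [0,0,-7.5]},
    {"delta_pos": [0,0,0],"turn": [0,0,-7.5]},
    {"delta_pos": [0,0,0],"turn": [0,0,-7.5]},
    {"delta_pos": [0,0,0],"turn": [0,0,-7.5]}
  ]
}}

```text
t: 66.05
ee_pos: [537.4, -116.4, 225.9]
orientation: [[0.0, 0.0, 1.0], [0.377, 0.926, -0.0], [-0.926, 0.377, 0.0]]
ft_force: [-0.0, 0.1, -0.6]
grip_width: 1.001
```

Call:
{"api": "apply_moves", "payload": {
  "steps": [
    {"delta_pos": [0,0,0],"turn": [0,0,-7.5]},
    {"delta_pos": [0,0,0],"turn": [0,0,-7.5]},
    {"delta_pos": [0,0,0],"turn": [0,0,-7.5]},
    {"delta_pos": [0,0,0],"turn": [0,0,-7.5]},
    {"delta_pos": [0,0,0],"turn": [0,0,0]}
  ]
}}

```text
t: 66.55
ee_pos: [537.0, -113.5, 225.5]
orientation: [[-0.001, -0.004, 1.0], [-0.134, 0.991, 0.004], [-0.991, -0.134, -0.002]]
ft_force: [-0.4, -0.2, 0.0]
grip_width: 1.003
```

```bash
python3 - <<'E'
from h import *
st()
for n in('top','side'):
    p=manip.camera(n); blob(p,470,610,-60,20,60,125)
T=np.array([537,-25.5,60.]); x=Rt(90,-15)[:,0]
s=seg(T-150*x,Rt(90,-15)); s=seg(T-90*x,None,s); s=seg(T,None,s)
E
```

```text
t 66.55 p [ 537.  -113.5  225.5] q [-0.237  0.386  1.563 -0.142  1.165 -0.187] f [-0.4 -0.2  0. ] g 1.003
[[-0.001, -0.004, 1.0], [-0.134, 0.991, 0.004], [-0.991, -0.134, -0.002]]
n 38 mean [517.7 -23.  103.4] lo [510.1 -31.   87.6] hi [527.5 -15.7 111.3]
n 241 mean [535.2 -24.3  88.2] lo [504.8 -33.5  61.5] hi [565.1 -12.8 109.6]
turn 1 x [0.1, -0.1, -7.7]
move 3 x [-0.0046, 0.043, -0.0]
move 2 x [0.03, 0.0, -0.0]
move 3 x [0.03, 0.0, -0.0]
```

Call:
{"api": "apply_moves", "payload": {
  "steps": [
    {"delta_pos": [0,0,0],"turn": [0,0,-7.7]},
    {"delta_pos": [-0.0046,0.043,0],"turn": [0,0,0]},
    {"delta_pos": [-0.0046,0.043,0],"turn": [0,0,0]},
    {"delta_pos": [-0.0046,0.043,0],"turn": [0,0,0]},
    {"delta_pos": [0,0,0],"turn": [0,0,0]}
  ]
}}

```text
t: 67.15
ee_pos: [536.7, 15.6, 203.3]
orientation: [[-0.004, -0.003, 1.0], [-0.259, 0.966, 0.002], [-0.966, -0.259, -0.005]]
ft_force: [0.7, -0.2, 0.6]
grip_width: 0.999
```

Call:
{"api": "apply_moves", "payload": {
  "steps": [
    {"delta_pos": [0.03,0,0],"turn": [0,0,0]},
    {"delta_pos": [0.025,0,0],"turn": [0,0,0]},
    {"delta_pos": [0,0,0],"turn": [0,0,0]},
    {"delta_pos": [0,0,0],"turn": [0,0,0]}
  ]
}}

```text
t: 67.55
ee_pos: [537.1, -2.9, 151.7]
orientation: [[-0.004, 0.001, 1.0], [-0.261, 0.965, -0.002], [-0.965, -0.261, -0.003]]
ft_force: [0.1, -0.1, -0.4]
grip_width: 0.998
```

```bash
python3 - <<'E'
from h import *
st()
T=np.array([537.5,-26.5,61.]); x=Rt(90,-15)[:,0]
s=seg(T-85*x,Rt(90,-15)); s=seg(T,None,s)
E
```

```text
t 67.55 p [537.1  -2.9 151.7] q [ 0.046  0.492  1.65  -0.308  1.037  0.21 ] f [ 0.1 -0.1 -0.4] g 0.998
[[-0.004, 0.001, 1.0], [-0.261, 0.965, -0.002], [-0.965, -0.261, -0.003]]
turn 1 x [-0.1, -0.2, 0.1]
move 1 x [0.0087, 0.0007, 0.0004]
move 2 x [0.0425, 0.0, 0.0]
```

Call:
{"api": "apply_moves", "payload": {
  "steps": [
    {"delta_pos": [0.0087,0.0007,0.0004],"turn": [0,0,0]},
    {"delta_pos": [0.0425,0,0],"turn": [0,0,0]},
    {"delta_pos": [0.0425,0,0],"turn": [0,0,0]},
    {"delta_pos": [0,0,0],"turn": [0,0,0]}
  ]
}}

```text
t: 67.95
ee_pos: [535.1, -26.5, 57.7]
orientation: [[-0.008, -0.001, 1.0], [-0.262, 0.965, -0.001], [-0.965, -0.262, -0.008]]
ft_force: [-0.1, 0.6, 0.8]
grip_width: 1.003
```

Call:
{"api": "apply_moves", "payload": {
  "steps": [
    {"delta_pos": [0,0,0],"turn": [0,0,0]},
    {"delta_pos": [0,0,0],"turn": [0,0,0]},
    {"delta_pos": [0,0,0],"turn": [0,0,0]},
    {"delta_pos": [0,0,0],"turn": [0,0,0]},
    {"delta_pos": [0,0,0],"turn": [0,0,0]}
  ],
  "fingers": -1,
  "force": 60
}}

```text
t: 68.45
ee_pos: [538.4, -25.3, 62.9]
orientation: [[0.002, -0.001, 1.0], [-0.262, 0.965, 0.001], [-0.965, -0.262, 0.001]]
ft_force: [-1.1, 1.6, 12.0]
grip_width: 0.693
```

```bash
python3 - <<'E'
from h import *
st(); layplan([538,-22,56])
E
```

```text
t 68.45 p [538.4 -25.3  62.9] q [ 0.006  0.624  1.729 -0.366  0.823  0.26 ] f [-1.1  1.6 12. ] g 0.693
[[0.002, -0.001, 1.0], [-0.262, 0.965, 0.001], [-0.965, -0.262, 0.001]]
rel 6.9 3.3 [ 0.4  0.  -0. ]
[-0.0048, -0.0013, 0.0] [0.0, 0.1, 0.2]
[0.0018, -0.0078, 0.0] [0.0, -0.0, 8.0]
[0.0018, -0.0077, -0.0] [0.0, -0.0, 8.0]
[0.0019, -0.0078, -0.0] [0.0, -0.0, 8.0]
[0.0018, -0.0078, -0.0] [0.0, -0.0, 8.0]
[0.0018, -0.0078, -0.0] [0.0, -0.0, 8.0]
[0.0018, -0.0077, -0.0] [0.0, -0.0, 8.0]
[0.0019, -0.0078, -0.0] [0.0, -0.0, 8.0]
[0.0018, -0.0078, -0.0] [0.0, -0.0, 8.0]
[0.0018, -0.0077, -0.0] [0.0, -0.0, 8.0]
[0.0013, -0.0059, -0.0] [0.0, -0.0, 6.0]
end [538.4 -85.5  28.4]
```

Call:
{"api": "apply_moves", "payload": {
  "steps": [
    {"delta_pos": [-0.005,-0.0013,0],"turn": [0,0,0]},
    {"delta_pos": [0.0018,-0.0078,0],"turn": [0,0,8]},
    {"delta_pos": [0.0018,-0.0078,0],"turn": [0,0,8]},
    {"delta_pos": [0.0018,-0.0078,0],"turn": [0,0,8]},
    {"delta_pos": [0.0018,-0.0078,0],"turn": [0,0,8]}
  ]
}}

```text
t: 68.95
ee_pos: [538.0, -55.2, 62.9]
orientation: [[-0.001, -0.002, 1.0], [0.266, 0.964, 0.002], [-0.964, 0.266, -0.0]]
ft_force: [0.2, 0.1, -3.1]
grip_width: 0.694
```

Call:
{"api": "apply_moves", "payload": {
  "steps": [
    {"delta_pos": [0.0018,-0.0078,0],"turn": [0,0,8]},
    {"delta_pos": [0.0018,-0.0078,0],"turn": [0,0,8]},
    {"delta_pos": [0.0018,-0.0078,0],"turn": [0,0,8]},
    {"delta_pos": [0.0018,-0.0078,0],"turn": [0,0,8]},
    {"delta_pos": [0.0018,-0.0078,0],"turn": [0,0,8]}
  ]
}}

```text
t: 69.45
ee_pos: [537.3, -84.8, 34.7]
orientation: [[-0.001, 0.001, 1.0], [0.823, 0.569, -0.0], [-0.569, 0.823, -0.001]]
ft_force: [0.9, -0.4, -1.7]
grip_width: 0.694
```

Call:
{"api": "apply_moves", "payload": {
  "steps": [
    {"delta_pos": [0.0013,-0.006,0],"turn": [0,0,6]},
    {"delta_pos": [0,0,0],"turn": [0,0,0]},
    {"delta_pos": [0.0015,-0.003,0],"turn": [0,0,0]},
    {"delta_pos": [0,0,0],"turn": [0,0,0]},
    {"delta_pos": [0,0,0],"turn": [0,0,0]}
  ]
}}

```text
t: 69.95
ee_pos: [536.5, -85.3, 25.5]
orientation: [[-0.004, 0.003, 1.0], [0.874, 0.485, 0.002], [-0.485, 0.874, -0.005]]
ft_force: [-0.1, 0.4, -1.1]
grip_width: 0.696
```

Call:
{"api": "apply_moves", "payload": {
  "steps": [
    {"delta_pos": [0,0,0],"turn": [0,0,0]},
    {"delta_pos": [0,0,0],"turn": [0,0,0]},
    {"delta_pos": [0,0,0],"turn": [0,0,0]},
    {"delta_pos": [0,0,0],"turn": [0,0,0]}
  ],
  "fingers": 1
}}

```text
t: 70.35
ee_pos: [536.1, -85.8, 24.4]
orientation: [[-0.003, 0.005, 1.0], [0.876, 0.483, 0.0], [-0.483, 0.876, -0.006]]
ft_force: [-0.2, 0.7, -0.5]
grip_width: 1.001
```

Call:
{"api": "apply_moves", "payload": {
  "steps": [
    {"delta_pos": [-0.015,0.02,0],"turn": [0,0,0]},
    {"delta_pos": [-0.04,0.02,0],"turn": [0,0,0]},
    {"delta_pos": [-0.04,0.02,0],"turn": [0,0,0]},
    {"delta_pos": [-0.04,0.02,0],"turn": [0,0,0]},
    {"delta_pos": [-0.04,0.02,0],"turn": [0,0,0]}
  ]
}}

```text
t: 70.85
ee_pos: [536.8, -191.7, 197.9]
orientation: [[-0.003, 0.006, 1.0], [0.876, 0.483, 0.0], [-0.483, 0.876, -0.007]]
ft_force: [1.0, 0.4, -0.3]
grip_width: 0.999
```

Call:
{"api": "apply_moves", "payload": {
  "steps": [
    {"delta_pos": [-0.04,-0.02,0],"turn": [0,0,0]},
    {"delta_pos": [-0.04,-0.02,0],"turn": [0,0,0]},
    {"delta_pos": [-0.02,-0.01,0],"turn": [0,0,0]},
    {"delta_pos": [0,0,0],"turn": [0,0,0]}
  ]
}}

```text
t: 71.25
ee_pos: [536.8, -305.5, 200.3]
orientation: [[-0.001, 0.006, 1.0], [0.875, 0.484, -0.002], [-0.484, 0.875, -0.006]]
ft_force: [-0.3, 0.4, 0.3]
grip_width: 0.996
```

```bash
python3 - <<'E'
from h import *
st()
p=shot('top','top11'); cv2.imwrite('pics/t11c.png',cv2.resize(p['frame'][120:260,120:340],None,fx=3.6,fy=3.6,interpolation=cv2.INTER_CUBIC))
print('placed',lids(p,9,(210,170,330,260)))
blob(p,490,580,20,140,12,35); blob(p,590,680,-70,55,12,35); blob(p,490,590,-140,-25,12,35)
s=shot('side','side11')
for pp in(p,s):
    for q in('lid_a_c','start_tip','board_top','rod_knob'):
        print(q,[(np.round(r['location']).tolist(),round(r['confidence'],2)) for r in manip.place_of(pp,q)[:5]])
E
```

```text
t 71.25 p [ 536.8 -305.5  200.3] q [-0.914  0.943  0.984  0.655  2.073 -0.854] f [-0.3  0.4  0.3] g 0.996
[[-0.001, 0.006, 1.0], [0.875, 0.484, -0.002], [-0.484, 0.875, -0.006]]
placed [[527.2, 76.4, 89.7, 94.5, 48.8], [532.8, -81.1, 89.7, 90.9, 48.7], [631.2, -10.0, 89.7, 98.0, 49.3]]
n 222 mean [535.7  73.5  18.1] lo [504.6  21.9  12.2] hi [565.5 126.2  29.2]
n 223 mean [635.7  -9.1  18.5] lo [605.3 -59.2  12.2] hi [667.   38.3  29.2]
n 225 mean [542.2 -83.2  18.3] lo [ 510.7 -132.6   12.3] hi [576.  -35.8  28.4]
lid_a_c [([530.0, 76.0, 12.0], 0.85)]
start_tip [([667.0, 201.0, 203.0], 0.39), ([352.0, 152.0, -2.0], 0.17)]
board_top [([582.0, 5.0, 4.0], 0.8)]
rod_knob [([571.0, 294.0, 82.0], 0.43)]
lid_a_c [([530.0, 76.0, 16.0], 0.79), ([360.0, -194.0, 9.0], 0.79)]
start_tip [([668.0, 201.0, 202.0], 0.63)]
board_top [([588.0, 4.0, 2.0], 0.9), ([563.0, 288.0, 74.0], 0.18)]
rod_knob [([564.0, 294.0, 75.0], 0.57)]
```

View pics/t11c.png

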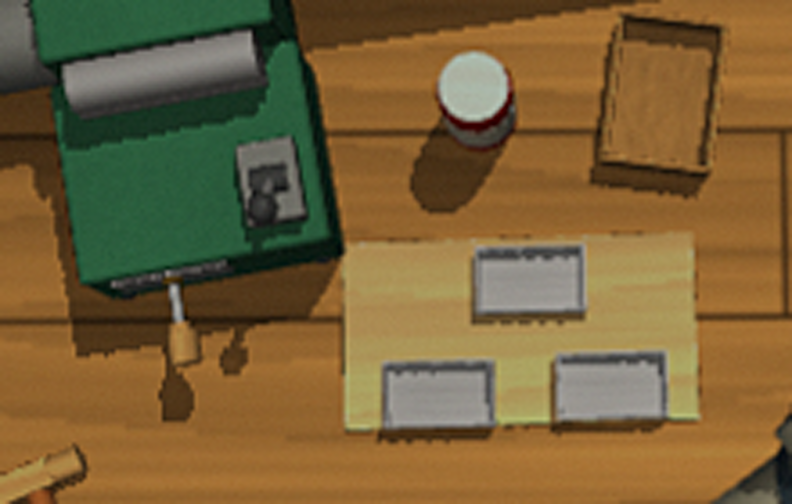

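```bash
python3 - <<'E'
from h import *
p=manip.camera('side'); blob(p,640,720,175,230,165,225); 
p=manip.camera('top'); q=blob(p,640,720,175,230,150,225); blob(p,720,860,170,330,125,260)
s=seg([560,-250,280],Rt(90,0)); s=seg([600,60,280],Rt(9.5,0),s)
s=seg([615,192,270],None,s); s=seg([615,192,187],None,s)
E
```

```text
n 96 mean [666.6 206.1 202.5] lo [654.7 195.6 170.6] hi [684.5 214.2 216.3]
n 70 mean [672.  199.2 205.1] lo [657.8 188.9 155.1] hi [696.8 208.9 218.3]
n 1377 mean [808.7 264.7 162.6] lo [727.9 201.2 130.7] hi [857.1 326.3 175.9]
turn 8 x [-0.0, -0.0, -7.6]
move 3 x [-0.0263, 0.0176, 0.0074]
turn 10 x [8.1, -0.1, -0.0]
move 7 x [-0.0002, 0.0126, -0.0428]
move 3 x [0.0032, 0.0118, -0.0427]
move 2 x [0.0415, -0.0002, -0.0003]
```

Call:
{"api": "apply_moves", "payload": {
  "steps": [
    {"delta_pos": [0,0,0],"turn": [0,0,-7.6]},
    {"delta_pos": [0,0,0],"turn": [0,0,-7.6]},
    {"delta_pos": [0,0,0],"turn": [0,0,-7.6]},
    {"delta_pos": [0,0,0],"turn": [0,0,-7.6]},
    {"delta_pos": [0,0,0],"turn": [0,0,-7.6]}
  ],
  "fingers": -1
}}

```text
t: 72.35
ee_pos: [537.3, -303.1, 201.6]
orientation: [[-0.004, 0.002, 1.0], [0.387, 0.922, 0.0], [-0.922, 0.387, -0.005]]
ft_force: [1.1, 0.6, 0.2]
grip_width: 0.143
```

Call:
{"api": "apply_moves", "payload": {
  "steps": [
    {"delta_pos": [0,0,0],"turn": [0,0,-7.6]},
    {"delta_pos": [0,0,0],"turn": [0,0,-7.6]},
    {"delta_pos": [0,0,0],"turn": [0,0,-7.6]},
    {"delta_pos": [-0.0263,0.0176,0.0074],"turn": [0,0,0]},
    {"delta_pos": [-0.0263,0.0176,0.0074],"turn": [0,0,0]}
  ]
}}

```text
t: 72.85
ee_pos: [552.0, -266.0, 254.1]
orientation: [[-0.007, -0.001, 1.0], [0.006, 1.0, 0.001], [-1.0, 0.006, -0.007]]
ft_force: [1.0, -0.3, 0.8]
grip_width: 0.003
```

Call:
{"api": "apply_moves", "payload": {
  "steps": [
    {"delta_pos": [-0.0263,0.0176,0.0074],"turn": [0,0,0]},
    {"delta_pos": [0,0,0],"turn": [8.1,0,0]},
    {"delta_pos": [0,0,0],"turn": [8.1,0,0]},
    {"delta_pos": [0,0,0],"turn": [8.1,0,0]},
    {"delta_pos": [0,0,0],"turn": [8.1,0,0]}
  ]
}}

```text
t: 73.35
ee_pos: [559.8, -249.9, 280.0]
orientation: [[-0.006, 0.54, 0.841], [0.006, 0.841, -0.54], [-1.0, 0.001, -0.008]]
ft_force: [0.5, -0.0, 0.2]
grip_width: -0.003
```

Call:
{"api": "apply_moves", "payload": {
  "steps": [
    {"delta_pos": [0,0,0],"turn": [8.1,0,0]},
    {"delta_pos": [0,0,0],"turn": [8.1,0,0]},
    {"delta_pos": [0,0,0],"turn": [8.1,0,0]},
    {"delta_pos": [0,0,0],"turn": [8.1,0,0]},
    {"delta_pos": [0,0,0],"turn": [8.1,0,0]}
  ]
}}

```text
t: 73.85
ee_pos: [559.8, -250.0, 280.0]
orientation: [[-0.006, 0.957, 0.289], [0.006, 0.289, -0.957], [-1.0, -0.004, -0.007]]
ft_force: [-0.9, -0.7, 0.0]
grip_width: -0.003
```

Call:
{"api": "apply_moves", "payload": {
  "steps": [
    {"delta_pos": [0,0,0],"turn": [8.1,0,0]},
    {"delta_pos": [0,0.0126,-0.0428],"turn": [0,0,0]},
    {"delta_pos": [0,0.0126,-0.0428],"turn": [0,0,0]},
    {"delta_pos": [0,0.0126,-0.0428],"turn": [0,0,0]},
    {"delta_pos": [0,0.0126,-0.0428],"turn": [0,0,0]}
  ]
}}

```text
t: 74.35
ee_pos: [582.7, -71.5, 280.9]
orientation: [[-0.006, 0.988, 0.156], [0.006, 0.156, -0.988], [-1.0, -0.005, -0.007]]
ft_force: [1.1, -0.7, 0.7]
grip_width: -0.001
```

Call:
{"api": "apply_moves", "payload": {
  "steps": [
    {"delta_pos": [0,0.0126,-0.0428],"turn": [0,0,0]},
    {"delta_pos": [0,0.0126,-0.0428],"turn": [0,0,0]},
    {"delta_pos": [0,0.0126,-0.0428],"turn": [0,0,0]},
    {"delta_pos": [0,0,0],"turn": [0,0,0]},
    {"delta_pos": [0,0,0],"turn": [0,0,0]}
  ]
}}

```text
t: 74.85
ee_pos: [599.9, 60.5, 281.4]
orientation: [[-0.006, 0.987, 0.159], [0.006, 0.159, -0.987], [-1.0, -0.006, -0.007]]
ft_force: [0.3, -0.3, 0.7]
grip_width: -0.001
```

```bash
python3 - <<'E'
from h import *
st()
s=seg([615,192,260],Rt(9.5,0)); s=seg([615,192,192],None,s)
s=seg([720,210.5,192],None,s)
E
```

```text
t 74.85 p [599.9  60.5 281.4] q [-0.002  0.422  1.327  0.006  1.399  1.409] f [ 0.3 -0.3  0.7] g -0.001
[[-0.006, 0.987, 0.159], [0.006, 0.159, -0.987], [-1.0, -0.006, -0.007]]
turn 1 x [-0.4, -0.4, 0.3]
move 3 x [0.0071, 0.0122, -0.0424]
move 2 x [0.034, 0.0, -0.0]
move 3 x [-0.0, 0.0356, -0.0003]
```

Call:
{"api": "apply_moves", "payload": {
  "steps": [
    {"delta_pos": [0.007,0.0122,-0.0424],"turn": [-0.4,-0.4,0.3]},
    {"delta_pos": [0.007,0.0122,-0.0424],"turn": [0,0,0]},
    {"delta_pos": [0.007,0.0122,-0.0424],"turn": [0,0,0]},
    {"delta_pos": [0,0,0],"turn": [0,0,0]},
    {"delta_pos": [0.034,0,0],"turn": [0,0,0]}
  ]
}}

```text
t: 75.35
ee_pos: [618.0, 191.3, 229.8]
orientation: [[0.007, 0.986, 0.164], [0.001, 0.164, -0.986], [-1.0, 0.007, 0.0]]
ft_force: [0.7, 0.2, -0.7]
grip_width: -0.0
```

Call:
{"api": "apply_moves", "payload": {
  "steps": [
    {"delta_pos": [0.034,0,0],"turn": [0,0,0]},
    {"delta_pos": [0,0,0],"turn": [0,0,0]},
    {"delta_pos": [0,0,0],"turn": [0,0,0]}
  ]
}}

```text
t: 75.65
ee_pos: [615.9, 189.9, 193.2]
orientation: [[-0.001, 0.987, 0.162], [-0.001, 0.162, -0.987], [-1.0, -0.001, 0.0]]
ft_force: [-0.1, 0.5, 0.8]
grip_width: 0.002
```

Call:
{"api": "apply_moves", "payload": {
  "steps": [
    {"delta_pos": [0,0.02,0],"turn": [0,0,0]},
    {"delta_pos": [0,0.015,0],"turn": [0,0,0]},
    {"delta_pos": [0,0.015,0],"turn": [0,0,0]},
    {"delta_pos": [0,0.015,0],"turn": [0,0,0]},
    {"delta_pos": [0,0,0],"turn": [0,0,0]}
  ]
}}

```text
t: 76.15
ee_pos: [682.1, 201.3, 194.9]
orientation: [[0.004, 0.987, 0.163], [0.0, 0.163, -0.987], [-1.0, 0.004, 0.0]]
ft_force: [-0.7, 0.4, -0.5]
grip_width: 0.003
```

Call:
{"api": "apply_moves", "payload": {
  "steps": [
    {"delta_pos": [0,0.012,0],"turn": [0,0,0]},
    {"delta_pos": [0,0.012,0],"turn": [0,0,0]},
    {"delta_pos": [0,0,0],"turn": [0,0,0]},
    {"delta_pos": [0,0,0],"turn": [0,0,0]}
  ]
}}

```text
t: 76.55
ee_pos: [703.2, 205.2, 193.5]
orientation: [[0.001, 0.987, 0.163], [-0.0, 0.163, -0.987], [-1.0, 0.001, 0.0]]
ft_force: [-0.5, -1.2, -0.4]
grip_width: 0.003
```

Call:
{"api": "apply_moves", "payload": {
  "steps": [
    {"delta_pos": [0,0.008,0],"turn": [0,0,0]},
    {"delta_pos": [0,0.006,0],"turn": [0,0,0]},
    {"delta_pos": [0,0,0],"turn": [0,0,0]},
    {"delta_pos": [0,0,0],"turn": [0,0,0]}
  ]
}}

```text
t: 76.95
ee_pos: [717.4, 207.9, 192.6]
orientation: [[0.0, 0.987, 0.164], [-0.0, 0.164, -0.987], [-1.0, 0.0, 0.0]]
ft_force: [-0.9, 0.4, 0.8]
grip_width: -0.003
```

```bash
python3 - <<'E'
from h import *
st()
for n in('side','top'):
    p=manip.camera(n); print([(np.round(r['location']).tolist(),round(r['confidence'],2)) for r in manip.place_of(p,'start_tip')[:3]])
    if n=='side': cv2.imwrite('pics/s12c.png',cv2.resize(p['frame'][220:340,80:240],None,fx=3.5,fy=3.5,interpolation=cv2.INTER_CUBIC))
E
```

```text
t 76.95 p [717.4 207.9 192.6] q [ 0.202  0.705  1.042 -0.     1.395  1.609] f [-0.9  0.4  0.8] g -0.003
[[0.0, 0.987, 0.164], [-0.0, 0.164, -0.987], [-1.0, 0.0, 0.0]]
[([741.0, 212.0, 198.0], 0.48)]
[]
```

View pics/s12c.png

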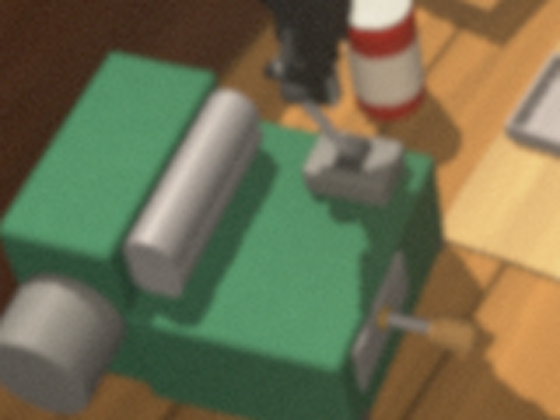

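Call:
{"api": "apply_moves", "payload": {
  "steps": [
    {"delta_pos": [0,0.003,0],"turn": [0,0,0]},
    {"delta_pos": [0,0,0],"turn": [0,0,0]},
    {"delta_pos": [0,0,0],"turn": [0,0,0]}
  ]
}}

```text
t: 77.45
ee_pos: [718.1, 208.1, 192.4]
orientation: [[-0.005, 0.986, 0.164], [-0.001, 0.164, -0.987], [-1.0, -0.005, 0.0]]
ft_force: [-16.1, -3.5, 7.8]
grip_width: 0.005
```

Call:
{"api": "apply_moves", "payload": {
  "steps": [
    {"delta_pos": [0,-0.03,0],"turn": [0,0,0]},
    {"delta_pos": [0,-0.045,0],"turn": [0,0,0]},
    {"delta_pos": [-0.02,-0.045,0],"turn": [0,0,0]},
    {"delta_pos": [-0.045,-0.02,0],"turn": [0,0,0]},
    {"delta_pos": [-0.03,0,0.04],"turn": [0,0,0]}
  ]
}}

```text
t: 77.95
ee_pos: [585.9, 148.6, 290.2]
orientation: [[0.0, 0.986, 0.168], [0.001, 0.168, -0.986], [-1.0, 0.001, -0.001]]
ft_force: [0.8, -1.1, -0.7]
grip_width: 0.0
```

Call:
{"api": "apply_moves", "payload": {
  "steps": [
    {"delta_pos": [0,0,0.05],"turn": [0,0,0]},
    {"delta_pos": [0,0,0.05],"turn": [0,0,0]},
    {"delta_pos": [0,0,0.05],"turn": [0,0,0]},
    {"delta_pos": [0,0,0.05],"turn": [0,0,0]},
    {"delta_pos": [0,0,0.05],"turn": [0,0,0]}
  ]
}}

```text
t: 78.45
ee_pos: [629.7, -102.7, 288.0]
orientation: [[0.001, 0.987, 0.164], [-0.0, 0.164, -0.987], [-1.0, 0.001, 0.001]]
ft_force: [0.1, -0.1, -0.6]
grip_width: -0.001
```

Call:
{"api": "apply_moves", "payload": {
  "steps": [
    {"delta_pos": [0,0,0.05],"turn": [0,0,0]},
    {"delta_pos": [0,0,0.05],"turn": [0,0,0]},
    {"delta_pos": [0,0,0.05],"turn": [0,0,0]},
    {"delta_pos": [0,0,0.05],"turn": [0,0,0]},
    {"delta_pos": [0,0,0.05],"turn": [0,0,0]}
  ]
}}

```text
t: 78.95
ee_pos: [670.5, -349.4, 288.0]
orientation: [[0.001, 0.987, 0.163], [-0.001, 0.163, -0.987], [-1.0, 0.0, 0.001]]
ft_force: [0.9, 0.5, 1.1]
grip_width: -0.003
```

Call:
{"api": "apply_moves", "payload": {
  "steps": [
    {"delta_pos": [0,0,0],"turn": [0,0,0]},
    {"delta_pos": [0,0,0],"turn": [0,0,0]},
    {"delta_pos": [0,0,0],"turn": [0,0,0]}
  ]
}}

```text
t: 79.25
ee_pos: [670.5, -346.4, 287.8]
orientation: [[0.0, 0.986, 0.164], [-0.0, 0.164, -0.986], [-1.0, -0.0, 0.0]]
ft_force: [0.2, 0.9, -0.5]
grip_width: 0.001
```

```bash
python3 - <<'E'
from h import *
st()
for n,win in(('top',(140,165,215,245)),('side',(150,270,240,335))):
    p=shot(n,n+'13'); rodpos(p,win)
    for q in('start_tip','lid_a_c','mallet','cup','brush','pipe','oilcan','woodknob','tray'):
        print(q,[(np.round(r['location']).tolist(),round(r['confidence'],2)) for r in manip.place_of(p,q)[:2]],end=' ')
    print()
    if n=='top': print('placed',lids(p,9,(210,170,330,260))); blob(p,490,580,20,140,12,35); blob(p,590,680,-70,55,12,35); blob(p,490,590,-140,-25,12,35)
f=manip.camera('top')['frame']; cv2.imwrite('pics/t13.png',cv2.resize(f[90:330,20:460],None,fx=1.8,fy=1.8,interpolation=cv2.INTER_CUBIC))
E
```

```text
t 79.25 p [ 670.5 -346.4  287.8] q [-0.556  0.657  0.883 -0.     1.601  0.85 ] f [ 0.2  0.9 -0.5] g 0.001
[[0.0, 0.986, 0.164], [-0.0, 0.164, -0.986], [-1.0, -0.0, 0.0]]
face 674.8 axis c 188.7 knob s [594.5 595.4 603.5 612.4 621.7 633.4 637. ] n 94
start_tip [([739.0, 215.0, 202.0], 0.45)] lid_a_c [([532.0, 77.0, 13.0], 0.41)] mallet [([365.0, 405.0, 3.0], 0.85)] cup [([303.0, -372.0, 2.0], 0.75), ([537.0, -81.0, 14.0], 0.67)] brush [([339.0, 253.0, 1.0], 0.6)] pipe [([677.0, -418.0, -2.0], 0.6)] oilcan [([783.0, 32.0, 4.0], 0.88)] woodknob [([353.0, 153.0, -1.0], 0.4)] tray [([799.0, -131.0, 4.0], 0.89)] 
placed [[534.4, -81.1, 89.7, 90.9, 45.5], [504.3, -0.0, 89.7, 277.8, 139.4], [631.2, -10.0, 89.7, 98.0, 49.3]]
n 67 mean [548.1 104.8  19.3] lo [518.3  67.5  12.3] hi [571.3 135.8  30.6]
n 245 mean [635.6  -9.6  18.1] lo [602.7 -59.1  12.1] hi [668.   42.   29.7]
n 209 mean [547.1 -88.3  17.8] lo [ 510.6 -132.7   12.1] hi [582.8 -35.9  28.4]
face 670.9 axis c 197.5 knob s [590.3 591.1 598.2 606.3 615.1 632.9 637.9] n 113
start_tip [([531.0, 74.0, 15.0], 0.69), ([740.0, 215.0, 201.0], 0.41)] lid_a_c [([364.0, -194.0, 8.0], 0.85), ([530.0, 75.0, 17.0], 0.73)] mallet [([367.0, 403.0, 2.0], 0.58)] cup [] brush [([343.0, 251.0, -2.0], 0.88)] pipe [([681.0, -420.0, -1.0], 0.78), ([534.0, -79.0, 16.0], 0.6)] oilcan [([788.0, 38.0, 1.0], 0.7)] woodknob [([350.0, 154.0, -3.0], 0.66)] tray [([801.0, -132.0, 2.0], 0.83)]
```

View pics/t13.png

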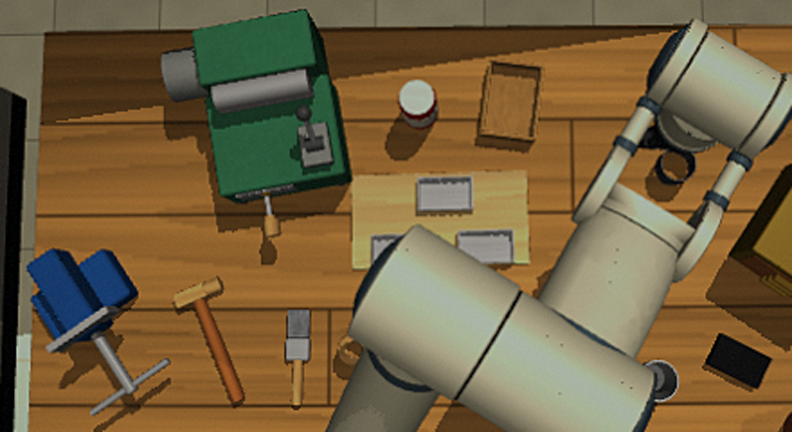

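```bash
python3 -c "
from rig import manip
print(manip.job_done())"
```

```text
the job is handed in; nothing more can be done
None
```

I finished the three parts in order and handed the job in at about 79 s of the 210 s; no verdict is reported.

**Rod:** I pushed it in until I felt the middle click. The force dropped to zero there and rose to about 10 N beyond. A first resistance about 18 mm before the click briefly looked like it, so I moved the rod in and out before settling it. The last camera checks put it at about 30 mm, give or take 2 mm, and it had not moved since I released it.

**Lids:** Three grey lids were present; I left the purple and black look-alikes alone. I stood each one on end on the board, gripped it again and laid it down open side up. None is stacked.
- Their centres are about (-55, +75), (+45, -11) and (-50, -82) mm from the board's centre.
- The two lids nearest the robot sit flush with the board's edge, perhaps 1 mm over. That is still inside the 65 mm limit, though the board and lid readings scattered by up to 6 mm.
- The overhead picture taken after the last lid was down shows all three flat. In the final picture the arm partly hid the (-55, +75) lid; the side camera still found it in the same place.

**Lever:** I threw it last, until it hit its stop (about 16 N). Its tip moved about 75 mm, which is roughly 1.0 rad.

**Other items:** None of the seven listed items I was to leave alone had moved by more than the 4–5 mm measurement scatter, and the gripper ended clear of everything. The knock moved one lid about 23 mm before I picked it up. I noticed no slackening of the grip.

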